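# Tap home the caps of the cleaned film cartridges and pack them

## Robot

A 6-joint arm with a two-finger parallel gripper is mounted at the origin on the work surface. World frame = base frame: x ahead of the robot, y to its left, z up, the work surface at z = 0. Lengths are in m, angles in rad, forces in N, time in s.
With the tool pointing down it reaches from about 0.3 to 0.875 m from the base axis. Payload 6.4 kg.
Tool frame: the origin (TCP) lies on the centre line of the jaws, within the pads' length; the fingertips stand 14 mm ahead of it and the grasp point (between the pads) lies 5 mm behind it; z points along the fingers, y is the direction in which the jaws open and shut (so a half turn about z gives the same grasp; the last joint's range is limited). The gripper opens to 85 mm and grips with 20 to 120 N. Pads are 22 mm wide; open, the fingers measure 114 mm over their backs; the gripper's body (76 mm by 85 mm) begins 54 mm behind the grasp point. The pads swing forward as they close: fully open they stand 13 mm farther back than shut.
Start: joints at [-1.367, 0.181, 1.607, -0, 1.354, -0.206], TCP at [0.229, -0.527, 0.212] pointing down, gripper open.
Joint ranges: [-2.99, 2.99], [-0.89, 2.07], [0.3, 2.58], [-1.14, 4.28], [0, 2.63], [-3.12, 3.12]. Speed limits (rad/s): [2.57, 2.57, 3.01, 3.14, 3.14, 3.14].

## Interface

Orientations are given as a unit quaternion [w, x, y, z].
In Python, from bench import * gives the robot as it stands.
- The arm moves only by the tool servo_tool, never from a script. Its argument "plan" is a list that holds one entry, the list of rows, each a list of 5 numbers: the shift along the world's x, y, z in m, then the turn about the world's z in rad, then the gripper command: -1 is shut, 1 is fully open, values between are in proportion. In form: [[[tx, ty, tz, roll, claw], ...]]. A call has 1 to 8 rows; each row shifts and turns the commanded pose from where the row before left it; what a row does not reach is not made up. A row lasts 1/10 s, in which the tool goes at most 50 mm and 8.59 degrees, less where a joint would pass 70% of its speed; a pose out of reach is approached as far as the arm can. A call with a gripper value outside its range is refused whole. The fingers move at their own pace and stop on an object; the grip force is fixed at half the most. Time passes only in rows, so rows that do not move let the fingers close. It gives the time, the measured TCP pose, the force and the opening at its end, in the units of the state.
- get_obs(): the state, without advancing time (a new reading comes with each control period).
- camera(name): name is "side" or "top"; returns a dict with "img" (480x640x3 uint8, blue, green, red), "camera_matrix" (3x3 intrinsics, pixels), "rvec" (rotation vector, rad) and "tvec" (3), from world to camera coordinates, as OpenCV has them. Camera axes: x right, y down, z forward; pixel columns grow to the right and rows downward; lengths in m; the calibration is good to about 2 mm. A picture is of the moment at which its call begins. There is no depth.
- hand_in(): hands the job in, once; it reports no verdict.
Trained networks look in a picture, given as the dict that the camera call returned (one of the last four; its "shot" number tells which), for a name from the list of things; names that differ only in an ending like _2 or _b are one class to them, and where a whole thing is asked for, a point or a joint stands for the part that bears it (a point fixed in the world has none). Each returns a list of dicts, best first, with "conf" (0 to 1); they miss things now and then, are a little off and sometimes report something else, mostly with a low value. They report only what shows in the picture. A call takes as long as a camera call. They do not tell look-alikes from the thing itself.
- trace(picture, thing): "mask" (480x640 bool, what is visible of it) and "rect" ([left, top, right, bottom] as shares, 0 to 1, of the picture: columns of its width, rows of its height, round what is visible of it).
- pinpoint(picture, thing): "centre" ([row, column] as shares, 0 to 1, of the picture: columns of its width, rows of its height: a listed point, or the origin of a listed thing).
The state is a dict: "time_s": time; "q": joint angles; "dq": joint speeds; "joint_efforts": joint torques, N m; "eef_pos": TCP position; "eef_rot": TCP orientation; "wrist_force": force on the tool from outside, world axes, zero at the start; "torque": the same for the moment, N m; "opening": opening from 0.0 (shut) to 1.0 (fully open).
Only numpy, scipy, OpenCV 4.12 (cv2) and the standard library are available. Lean on these libraries where they do the work, as an engineer would, in place of code of your own. Each camera call takes 0.05 s, during which the arm holds its last target.

## Task

The cleaned film cartridges in the wooden drying rack have their end caps only started: stand them all in wells of the steel capping block, then tap every cap fully home there with the mallet (never push a cap with the gripper) and put the mallet back on its rubber mat. Then pack all the cartridges in the rental case, each upright with its cap up and fully down in a well. Leave the film retriever, safelight dome and film clip where they are.

Things in the scene. Friction and masses are not known exactly. Their poses are not given: they have to be found in the camera images.
- rack: beech drying rack, fixed, 52 x 204 mm and 27 mm high with four wells in a row along its y axis at y = -72, -24, 24, 72 mm, each 32 mm across and 15 mm deep with a 2 mm chamfer; origin: centre of its underside, z up. Well floors are 12 mm above the origin. The cartridges start here, standing in some of the wells
- block: capping block, a dark solid steel bar screwed to a slightly larger base plate (78 x 218 mm, 6 mm thick), fixed, 58 x 204 mm and 35 mm high with four wells in a row along its y axis at y = -72, -24, 24, 72 mm, each 32 mm across and 15 mm deep with a 2 mm chamfer; origin: centre of its underside. Well floors are 20 mm above the origin
- case: rental case, grey plastic shell with a black foam insert, fixed, 72 x 222 mm and 30 mm high with four wells in a row along its y axis at y = -72, -24, 24, 72 mm, each 32 mm across and 15 mm deep with a 2 mm chamfer; its lid, 15 mm high, lies open flat on its -x side, out to x = -110 mm; origin: centre of the underside of the well part. Well floors are 15 mm above the origin
- mat: black rubber mat, fixed, 120 (x) x 250 (y) mm, 3 mm thick, where the mallet lives; origin: centre of its underside
- mallet: small mallet, 0.25 kg, standing on one face: steel head with white nylon faces, 36 x 36 mm, 64 mm from face to face; level flat-sided wooden handle, 16 mm wide and 22 mm high, from x = -18 to -148 mm, centre line 32 mm above the lower face. Origin: centre of the lower face, z to the upper face. It balances 6 mm from the head's centre, handle side
- mallet_grip (a point): point on the mallet handle's centre line, 45 mm from the head's centre. If the mallet has been knocked over it lies on a side of its head, the handle's centre line 18 mm up; any side of the head will do for tapping
- cart1: chrome reloadable 35 mm film cartridge, empty (may be absent): upright cylinder 25 mm across and 43 mm high without its cap, with a thin felt-lined lip 2 mm proud on its side that does not get in the way; about 47 g; origin: centre of its underside, z up towards the cap
- cap1 (a joint): how far the end cap of cart1 is pressed in, m: 0 standing 5 mm proud (a black neck shows under it), 0.005 fully home on the shell. It is a stiff press fit: about 10 N moves it and it stays where it is left. The cap is 23 mm across and 4 mm thick with a black boss 12 mm across and 3 mm high in the middle
- cap1_top (a point): centre of the top of the cap's boss on cart1: 55 mm above the cartridge's underside when proud, 50 mm when home
- cart2: chrome reloadable 35 mm film cartridge, empty (may be absent): upright cylinder 25 mm across and 43 mm high without its cap, with a thin felt-lined lip 2 mm proud on its side that does not get in the way; about 47 g; origin: centre of its underside, z up towards the cap
- cap2 (a joint): how far the end cap of cart2 is pressed in, m: 0 standing 5 mm proud (a black neck shows under it), 0.005 fully home on the shell. It is a stiff press fit: about 10 N moves it and it stays where it is left. The cap is 23 mm across and 4 mm thick with a black boss 12 mm across and 3 mm high in the middle
- cap2_top (a point): centre of the top of the cap's boss on cart2: 55 mm above the cartridge's underside when proud, 50 mm when home
- cart3: chrome reloadable 35 mm film cartridge, empty (may be absent): upright cylinder 25 mm across and 43 mm high without its cap, with a thin felt-lined lip 2 mm proud on its side that does not get in the way; about 47 g; origin: centre of its underside, z up towards the cap
- cap3 (a joint): how far the end cap of cart3 is pressed in, m: 0 standing 5 mm proud (a black neck shows under it), 0.005 fully home on the shell. It is a stiff press fit: about 10 N moves it and it stays where it is left. The cap is 23 mm across and 4 mm thick with a black boss 12 mm across and 3 mm high in the middle
- cap3_top (a point): centre of the top of the cap's boss on cart3: 55 mm above the cartridge's underside when proud, 50 mm when home
- cart4: chrome reloadable 35 mm film cartridge, empty (may be absent): upright cylinder 25 mm across and 43 mm high without its cap, with a thin felt-lined lip 2 mm proud on its side that does not get in the way; about 47 g; origin: centre of its underside, z up towards the cap
- cap4 (a joint): how far the end cap of cart4 is pressed in, m: 0 standing 5 mm proud (a black neck shows under it), 0.005 fully home on the shell. It is a stiff press fit: about 10 N moves it and it stays where it is left. The cap is 23 mm across and 4 mm thick with a black boss 12 mm across and 3 mm high in the middle
- cap4_top (a point): centre of the top of the cap's boss on cart4: 55 mm above the cartridge's underside when proud, 50 mm when home
- retriever: bystander, loose: flat black plastic film leader retriever, 130 x 30 x 14 mm; origin under its wide part
- dome: bystander, loose: amber glass safelight dome, 98 mm across, 60 mm high; origin: centre of its underside
- clip: bystander, loose: stainless steel film clip, 80 x 12 x 10 mm; origin: its underside
Mind the look-alikes: they are no part of the job. What is shaped like the cart1 but purple is not meant.

How it is judged:
On the way, in this order (a step that is already met when the one before it is completed fails the run):
1. every cartridge stands fully down in a well of the capping block, its cap still proud (x of cart1 in the frame of block between -0.006 and 0.006 m and y of cart1 in the frame of block between -0.085 and 0.085 m and z of cart1 in the frame of block between 0.017 and 0.024 m and z of each of cap1_top, cap2_top, cap3_top, cap4_top in the frame of block above 0.06 m and angle between each of cart1, cart2, cart3, cart4's own z axis and vertical below 0.12 rad and value of joint each of cap1, cap2, cap3, cap4 below 0.003 m and contact force between the fingers and cart1 below 0.1 N and x of cart2 in the frame of block between -0.006 and 0.006 m and y of cart2 in the frame of block between -0.085 and 0.085 m and z of cart2 in the frame of block between 0.017 and 0.024 m and contact force between the fingers and cart2 below 0.1 N and x of cart3 in the frame of block between -0.006 and 0.006 m and y of cart3 in the frame of block between -0.085 and 0.085 m and z of cart3 in the frame of block between 0.017 and 0.024 m and contact force between the fingers and cart3 below 0.1 N and x of cart4 in the frame of block between -0.006 and 0.006 m and y of cart4 in the frame of block between -0.085 and 0.085 m and z of cart4 in the frame of block between 0.017 and 0.024 m and contact force between the fingers and cart4 below 0.1 N), for 0.2 s.
2. every cap is pressed home by the mallet in the capping block (x of cart1 in the frame of block between -0.006 and 0.006 m and y of cart1 in the frame of block between -0.085 and 0.085 m and z of cart1 in the frame of block between 0.017 and 0.024 m and z of each of cap1_top, cap2_top, cap3_top, cap4_top in the frame of block above 0.06 m and angle between each of cart1, cart2, cart3, cart4's own z axis and vertical below 0.12 rad and value of joint each of cap1, cap2, cap3, cap4 above 0.004 m and x of cart2 in the frame of block between -0.006 and 0.006 m and y of cart2 in the frame of block between -0.085 and 0.085 m and z of cart2 in the frame of block between 0.017 and 0.024 m and x of cart3 in the frame of block between -0.006 and 0.006 m and y of cart3 in the frame of block between -0.085 and 0.085 m and z of cart3 in the frame of block between 0.017 and 0.024 m and x of cart4 in the frame of block between -0.006 and 0.006 m and y of cart4 in the frame of block between -0.085 and 0.085 m and z of cart4 in the frame of block between 0.017 and 0.024 m), for 0.1 s.
3. the mallet is back on its mat and released (x of mallet in the frame of mat between -0.06 and 0.06 m and y of mallet in the frame of mat between -0.125 and 0.125 m and height (world z) of mallet below 0.03 m and contact force between the fingers and mallet below 0.1 N and linear speed of mallet below 0.02 m/s), for 0.2 s.
At the end, for the whole second after the job is handed in: every cartridge present stands upright (within 0.12 rad), cap up and within 4 mm of the floor of a well of the rental case, its cap pressed in at least 4 of 5 mm; the head of the mallet rests on the mat (the middle of its face over the mat, lower than 30 mm); all at rest and released (all of step 3 and x of cart1 in the frame of case between -0.006 and 0.006 m and y of cart1 in the frame of case between -0.085 and 0.085 m and z of cart1 in the frame of case between 0.012 and 0.019 m and z of each of cap1_top, cap2_top, cap3_top, cap4_top in the frame of case above 0.055 m and angle between each of cart1, cart2, cart3, cart4's own z axis and vertical below 0.12 rad and value of joint each of cap1, cap2, cap3, cap4 above 0.004 m and linear speed of each of cart1, cart2, cart3, cart4 below 0.02 m/s and x of cart2 in the frame of case between -0.006 and 0.006 m and y of cart2 in the frame of case between -0.085 and 0.085 m and z of cart2 in the frame of case between 0.012 and 0.019 m and x of cart3 in the frame of case between -0.006 and 0.006 m and y of cart3 in the frame of case between -0.085 and 0.085 m and z of cart3 in the frame of case between 0.012 and 0.019 m and x of cart4 in the frame of case between -0.006 and 0.006 m and y of cart4 in the frame of case between -0.085 and 0.085 m and z of cart4 in the frame of case between 0.012 and 0.019 m); the robot touches nothing.
It fails at once if a cap is pushed in with the gripper instead of the mallet ((velocity of joint cap1 above 0.02 m/s and contact force between any of the fingers, the arm and cart1 above 2 N) or (velocity of joint cap2 above 0.02 m/s and contact force between any of the fingers, the arm and cart2 above 2 N) or (velocity of joint cap3 above 0.02 m/s and contact force between any of the fingers, the arm and cart3 above 2 N) or (velocity of joint cap4 above 0.02 m/s and contact force between any of the fingers, the arm and cart4 above 2 N)).
It fails at once if the retriever is disturbed (distance of retriever from where it was at the start of the episode above 0.02 m).
It fails at once if the dome is disturbed (distance of dome from where it was at the start of the episode above 0.02 m).
It fails at once if the clip is disturbed (distance of clip from where it was at the start of the episode above 0.02 m).
Of cart1, cart2, cart3, cart4 only 3 to 4 are there at a start; the rules pass over those that are not, and their reading is None.
At some moment in a run one of mallet may be knocked a few centimetres aside while the robot is not near it.
It also fails if it takes over 210 s, if anything falls off the work surface, if the arm or the gripper's body presses on something with over 40 N, if the wrist force passes 120 N, or if a joint passes its speed limit or range.

## Working session

There is one attempt and no reset: what is moved stays moved. The work goes in short steps, Python scripts to look and compute and a tool call to move; the robot and the scene stay as the last step left them, time stands still between calls to the robot, and variables do not carry over. Pictures are saved under pics/ and viewed, and the job is handed in when it is done.

Besides the shell and the picture viewer there is one more tool, called after "Request:" as name(argument=value, ...), one argument or row to a line, values as JSON. servo_tool: Moves the arm, as the interface text tells. Its arguments: {"type":"object","properties":{"plan":{"type":"array"}},"required":["plan"]}

```bash
ls; mkdir -p pics; python3 - <<'E'
from bench import *
import cv2
print(get_obs())
for n in ("top","side"):
    c=camera(n); cv2.imwrite(f"pics/{n}0.png",c["img"]); print(n,c["camera_matrix"],c["rvec"],c["tvec"],c["shot"])
E
```

```text
pics
{'time_s': 0.0, 'q': array([-1.36729547e+00,  1.81541020e-01,  1.60804693e+00, -4.40432356e-06,
        1.35379751e+00, -2.06271145e-01]), 'dq': array([ 0.00178939,  0.00090609, -0.00140167,  0.00163251,  0.00056728,
        0.00161778]), 'joint_efforts': array([ 1.39482170e-03, -4.44868326e+01, -3.51340806e+01, -2.21854420e-04,
        9.07221751e-03,  2.19787346e-06]), 'eef_pos': array([ 0.22898518, -0.52677868,  0.21156539]), 'eef_rot': array([-8.96408107e-04,  9.79083695e-01,  2.03455929e-01, -9.08436487e-07]), 'wrist_force': array([-0.1225518 ,  0.26283389, -0.23107308]), 'torque': array([-0.03047818, -0.01812838, -0.00535954]), 'opening': 1.0015430896014936}
top [[594.69153734   0.         316.60797213]
 [  0.         594.69153734 242.12095782]
 [  0.           0.           1.        ]] [ 2.22151991 -1.96393885  0.2313995 ] [-0.07562134  0.60977079  1.43060288] 1
side [[453.59425274   0.         316.38739822]
 [  0.         453.59425274 247.56586407]
 [  0.           0.           1.        ]] [ 0.52506479 -2.50814636  1.47112669] [0.53851486 0.20647181 0.92652569] 2
```

View pics/top0.png

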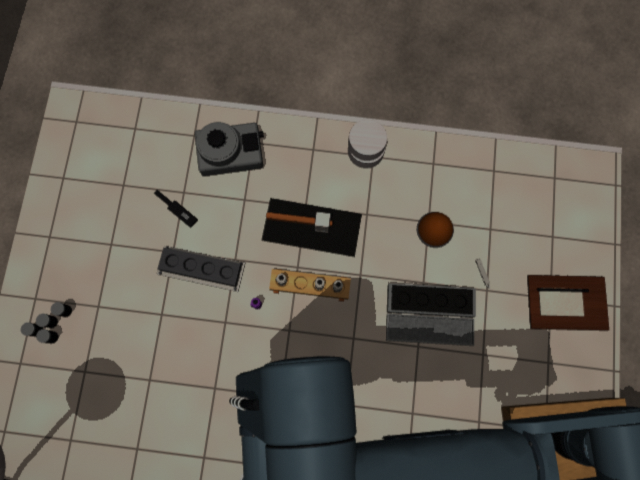

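View pics/side0.png

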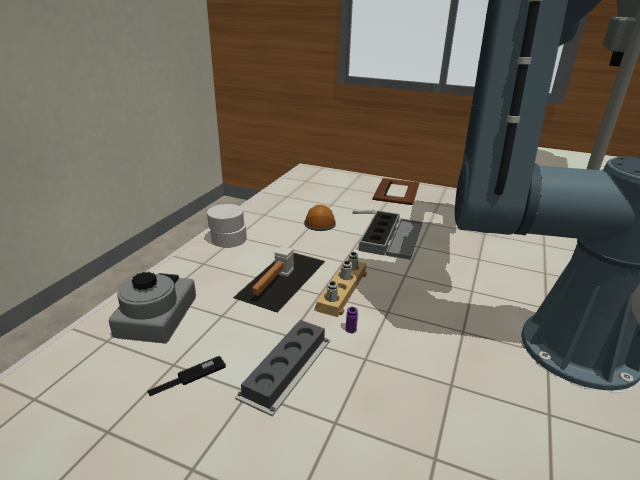

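```bash
cat > h.py <<'E'
from bench import *
import numpy as np, cv2
from scipy.optimize import minimize, least_squares
def proj(c,P):
    P=np.asarray(P,float).reshape(-1,3)
    return cv2.projectPoints(P,np.array(c["rvec"]),np.array(c["tvec"]),np.array(c["camera_matrix"]),None)[0].reshape(-1,2)
def ray(c,u,v):
    R=cv2.Rodrigues(np.array(c["rvec"]))[0]; t=np.array(c["tvec"]).ravel()
    o=-R.T@t; d=R.T@np.linalg.inv(c["camera_matrix"])@np.array([u,v,1.]); return o,d
def atz(c,u,v,z):
    o,d=ray(c,u,v); return o+d*(z-o[2])/d[2]
def tri(c1,p1,c2,p2):
    A=[];b=[]
    for c,p in((c1,p1),(c2,p2)):
        o,d=ray(c,*p); d=d/np.linalg.norm(d); M=np.eye(3)-np.outer(d,d); A.append(M);b.append(M@o)
    A_=sum(A); X=np.linalg.solve(A_,sum(b)); return X,[np.linalg.norm(M@X-q) for M,q in zip(A,b)]
def pp(c,thing,n=6):
    return [(round(r["conf"],2),round(r["centre"][1]*640,1),round(r["centre"][0]*480,1)) for r in pinpoint(c,thing)[:n]]
def save(c,name,box=None,s=1):
    im=c["img"]
    if box: im=im[box[1]:box[3],box[0]:box[2]]
    cv2.imwrite("pics/"+name,cv2.resize(im,None,fx=s,fy=s,interpolation=cv2.INTER_CUBIC))
E
python3 - <<'E'
from h import *
import pickle
T=camera("top");S=camera("side")
pickle.dump((T,S),open("c0.pkl","wb"))
M={}
for n in "rack block case mat mallet cart1 retriever dome clip".split():
    for nm,c in(("top",T),("side",S)):
        p=pp(c,n); print(n,nm,p)
        t=trace(c,n); M[n,nm]=t
        print("   tr",[(round(r["conf"],2),[round(float(a)*b) for a,b in zip(r["rect"],(640,480,640,480))],int(r["mask"].sum())) for r in t[:5]])
pickle.dump(M,open("m0.pkl","wb"))
for n in("mallet_grip","cap1_top"):
    print(n,pp(T,n),pp(S,n))
E
```

```text
rack top []
   tr [(0.86, [267, 267, 353, 301], 1484)]
rack side [(0.77, 343.0, 288.1), (0.31, 363.6, 211.9), (0.26, 273.2, 268.5)]
   tr [(0.92, [318, 260, 366, 318], 1098), (0.23, [357, 213, 422, 259], 2068)]
block top [(0.85, 201.3, 266.7), (0.24, 308.0, 285.3)]
   tr [(0.64, [159, 247, 242, 291], 2449), (0.23, [335, 280, 342, 289], 56)]
block side []
   tr [(0.89, [234, 321, 326, 419], 4130)]
case top [(0.93, 426.7, 302.0)]
   tr [(0.85, [384, 289, 474, 346], 5035)]
case side [(0.95, 377.4, 234.6)]
   tr [(0.59, [360, 212, 424, 257], 2076)]
mat top [(0.63, 308.6, 221.4)]
   tr [(0.72, [262, 196, 363, 255], 3418)]
mat side [(0.88, 279.0, 280.8), (0.41, 351.3, 270.2)]
   tr [(0.74, [233, 254, 324, 314], 1949), (0.72, [305, 207, 335, 231], 637)]
mallet top [(0.56, 324.2, 226.1)]
   tr [(0.75, [266, 215, 334, 233], 629), (0.48, [334, 277, 343, 290], 94)]
mallet side [(0.71, 284.5, 271.7)]
   tr [(0.66, [252, 246, 292, 295], 805), (0.53, [355, 211, 373, 214], 73), (0.4, [303, 204, 336, 230], 617)]
cart1 top [(0.66, 281.9, 279.4), (0.65, 319.4, 287.3), (0.52, 258.2, 305.8)]
   tr [(0.6
[... 423 characters left out ...]
85.6, 279.1)]
   tr [(0.72, [154, 193, 195, 231], 397)]
retriever side [(0.83, 201.5, 370.9), (0.68, 288.1, 368.1)]
   tr [(0.58, [148, 354, 224, 397], 906)]
dome top []
   tr [(0.76, [415, 214, 453, 246], 1035), (0.44, [387, 289, 478, 347], 5026)]
dome side [(0.76, 320.5, 223.4)]
   tr [(0.79, [306, 204, 336, 231], 640)]
clip top [(0.66, 482.2, 270.3)]
   tr [(0.64, [474, 257, 491, 287], 199), (0.46, [261, 198, 364, 253], 3367)]
clip side [(0.61, 365.7, 213.0)]
   tr [(0.67, [353, 209, 375, 216], 91), (0.44, [360, 213, 424, 261], 2162)]
mallet_grip [(0.77, 306.1, 222.7)] [(0.88, 274.3, 269.2)]
cap1_top [(0.55, 282.9, 277.8), (0.45, 255.3, 301.7)] [(0.55, 329.6, 281.7), (0.49, 351.4, 307.1)]
```

```bash
cat > fit.py <<'E'
from h import *
import pickle
def box(x0,x1,y0,y1,z0,z1): return np.array([[x,y,z] for x in(x0,x1) for y in(y0,y1) for z in(z0,z1)],float)
SH={"rack":[box(-.026,.026,-.102,.102,0,.027)],
"block":[box(-.039,.039,-.109,.109,0,.006),box(-.029,.029,-.102,.102,.006,.035)],
"case":[box(-.036,.036,-.111,.111,0,.030),box(-.110,-.036,-.111,.111,0,.015)],
"mat":[box(-.06,.06,-.125,.125,0,.003)]}
TOPZ={"rack":.027,"block":.035,"case":.030}
def xf(p,P):
    c,s=np.cos(p[2]),np.sin(p[2]); P=np.asarray(P,float)
    return np.c_[p[0]+c*P[:,0]-s*P[:,1],p[1]+s*P[:,0]+c*P[:,1],P[:,2]]
def sil(c,n,p,k=4):
    im=np.zeros((480*k,640*k),np.uint8)
    for b in SH[n]:
        q=proj(c,xf(p,b)); h=cv2.convexHull(((q+.5)*k).astype(np.int32)); cv2.fillConvexPoly(im,h,255)
    return cv2.resize(im,(640,480),interpolation=cv2.INTER_AREA)/255.
def fit(n,cams,masks,p0,ign=None):
    def cost(p):
        v=0
        for i,(c,m) in enumerate(zip(cams,masks)):
            s=sil(c,n,p); d=np.abs(s-m); 
            if ign is not None: d=d*(1-ign[i])
            v+=d.sum()/m.sum()
        return v
    best=None
    for dy in(0,.1,-.1,):
        sim=np.array([p0,p0+[.02,0,0],p0+[0,.02,0],p0+[0,0,.1]])+[0,0,dy]
        r=minimize(cost,sim[0],method="Nelder-Mead",options=dict(initial_simplex=sim,xatol=1e-5,fatol=1e-5,maxiter=300))
        if best is None or r.fun<best.fun: best=r
    return best.x,best.fun
E
cat > run1.py <<'E'
from fit import *
T,S=pickle.load(open("c0.pkl","rb"));M=pickle.load(open("m0.pkl","rb"))
for c in(T,S):
    R=cv2.Rodrigues(np.array(c["rvec"]))[0]; print("cam",-R.T@np.array(c["tvec"]).ravel())
print("axes",proj(T,[[0,0,0],[.3,0,0],[0,.3,0]]))
# initial: from top mask minarearect
mal=[M["mallet","top"][0]["mask"],M["mallet","side"][0]["mask"]]
k=np.ones((5,5),np.uint8)
P={}
for n in SH:
    ms=[M[n,"top"][0]["mask"].astype(float),M[n,"side"][0]["mask"].astype(float)]
    pts=np.argwhere(ms[0]>0)[:,::-1]
    w=np.array([atz(T,u,v,.02)[:2] for u,v in pts])
    mu=w.mean(0); C=np.cov((w-mu).T); e,V=np.linalg.eigh(C); a=V[:,1]; yaw=np.arctan2(a[1],a[0])-np.pi/2
    if yaw<-np.pi/2: yaw+=np.pi
    ign=None
    if n=="rack":
        ign=[]
        for nm in("top","side"):
            g=np.zeros((480,640))
            ign.append(g)
        for i,c in((0,T),(1,S)):
            hull=cv2.convexHull(np.argwhere(ms[i]>0)[:,::-1].astype(np.int32)); z=np.zeros((480,640),np.uint8); cv2.fillConvexPoly(z,hull,1); ms[i]=z.astype(float)
    if n=="mat": ign=[cv2.dilate(m.astype(np.uint8),k).astype(float) for m in mal]
    for y in ([yaw,yaw+np.pi] if n=="case" else [yaw]):
        for nm,cs in(("both",[0,1]),("top",[0]),("side",[1])):
            p,f=fit(n,[[T,S][i] for i in cs],[ms[i] for i in cs],np.r_[mu,y],None if ign is None else [ign[i] for i in cs])
            print(n,nm,p.round(4),round(f,3))
            if nm=="both" and (n not in P or f<P[n][1]): P[n]=(p,f)
pickle.dump({n:P[n][0] for n in P},open("poses.pkl","wb"))
E
python3 run1.py
```

```text
cam [ 0.27609857 -0.03394296  1.53192071]
cam [0.22949165 0.86452036 0.62531341]
axes [[285.17271341 495.59837593]
 [301.11986349 369.05639268]
 [162.12489374 479.51113839]]
rack both [ 0.5126  0.0067 -0.0301] 0.282
rack top [ 0.5136  0.0062 -0.0118] 0.155
rack side [ 0.5127  0.0074 -0.0267] 0.126
block both [ 0.5233  0.2926 -0.0907] 0.092
block top [ 0.5228  0.2935 -0.0855] 0.053
block side [ 0.5238  0.2928 -0.0888] 0.033
case both [ 0.5136 -0.3073  0.0714] 0.116
case top [ 0.513  -0.3066  0.0593] 0.039
case side [ 0.5145 -0.308   0.0782] 0.071
case both [ 0.4411 -0.3143  3.2042] 0.194
case top [ 0.44   -0.3116  3.1972] 0.041
case side [ 0.4443 -0.3176  3.2119] 0.127
mat both [ 0.6702  0.0196 -0.0576] 0.099
mat top [ 0.6693  0.02   -0.0558] 0.029
mat side [ 0.6715  0.0194 -0.0618] 0.06
```

```bash
cat > ov.py <<'E'
from fit import *
def overlay(c,P,name,bx,s):
    im=cv2.resize(c["img"][bx[1]:bx[3],bx[0]:bx[2]],None,fx=s,fy=s,interpolation=cv2.INTER_CUBIC)
    im=cv2.convertScaleAbs(im,alpha=1.6,beta=20)
    def L(X,col,closed=True):
        q=(proj(c,X)+.5-np.array(bx[:2]))*s-.5; cv2.polylines(im,[(q*8).round().astype(np.int32)],closed,col,1,cv2.LINE_AA,3)
    th=np.linspace(0,2*np.pi,40)[:-1]
    for n,p in P.items():
        for b in SH[n]:
            L(xf(p,b[[0,2,6,4]]),(0,255,0)); L(xf(p,b[[1,3,7,5]]),(0,255,255))
        if n in TOPZ:
            for y in(-.072,-.024,.024,.072): L(xf(p,np.c_[.016*np.cos(th),y+.016*np.sin(th),0*th+TOPZ[n]]),(0,0,255))
    cv2.imwrite("pics/"+name,im)
E
python3 - <<'E'
from ov import *
T,S=pickle.load(open("c0.pkl","rb"));P=pickle.load(open("poses.pkl","rb"))
overlay(T,P,"ovT1.png",(150,190,370,310),3.6)
overlay(T,P,"ovT2.png",(370,270,490,355),6)
overlay(S,P,"ovS.png",(225,200,435,420),2.7)
E
```

```text
(no output)
```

View pics/ovT1.png

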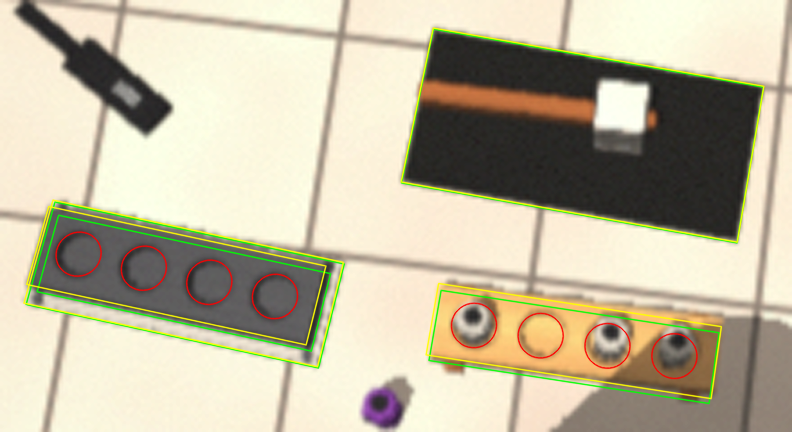

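View pics/ovT2.png

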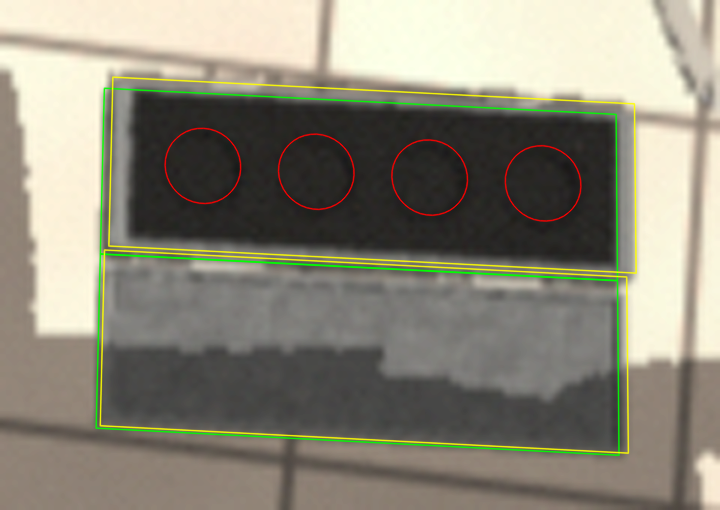

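View pics/ovS.png

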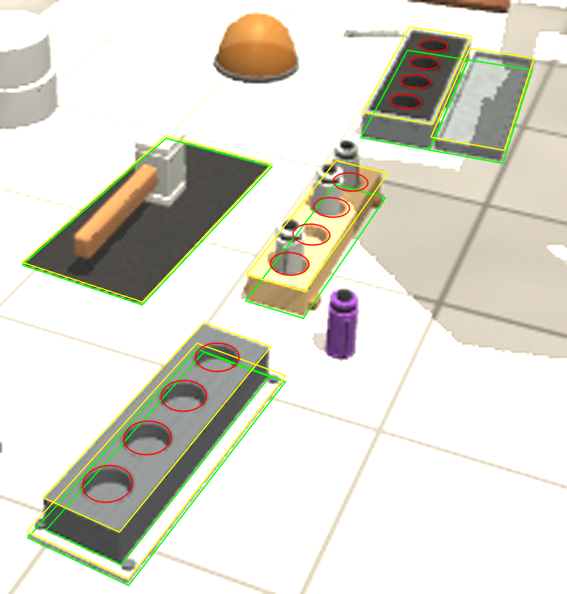

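```bash
python3 - <<'E'
from ov import *
T,S=pickle.load(open("c0.pkl","rb"))
for c,n,b,s in((T,"rT.png",(262,262,358,306),8),(S,"rS.png",(312,245,372,320),8)):
    im=cv2.resize(c["img"][b[1]:b[3],b[0]:b[2]],None,fx=s,fy=s,interpolation=cv2.INTER_CUBIC); cv2.imwrite("pics/"+n,cv2.convertScaleAbs(im,alpha=1.6,beta=10))
E
```

```text
(no output)
```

View pics/rT.png

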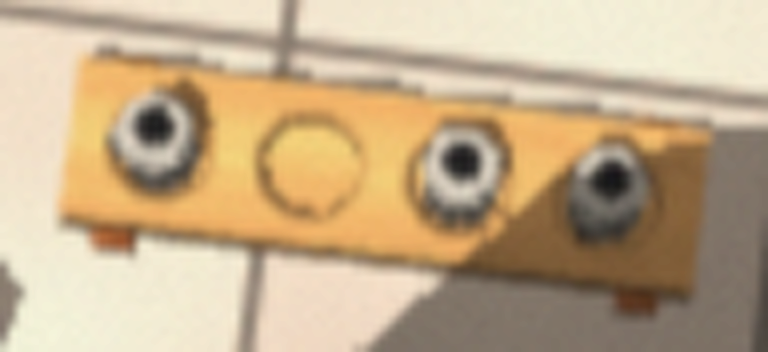

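View pics/rS.png

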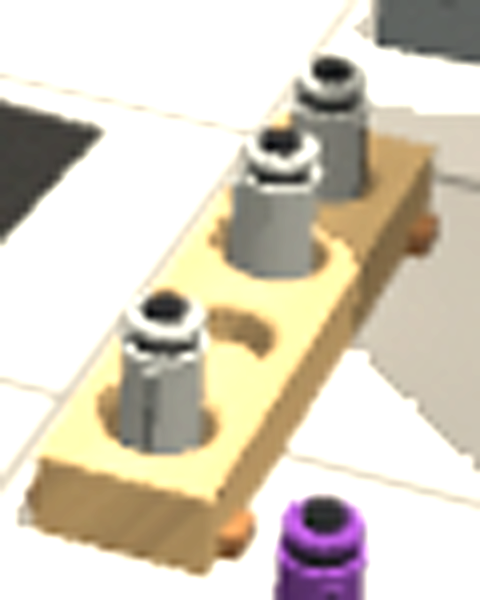

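```bash
python3 - <<'E'
from ov import *
T,S=pickle.load(open("c0.pkl","rb"));P=pickle.load(open("poses.pkl","rb"))
top={"A":(155,122),"C":(461,158),"D":(611,178)}; sd={"A":(165,304),"C":(282,138),"D":(330,68)}
for k in top:
    a=(262+(top[k][0]+.5)/8-.5,262+(top[k][1]+.5)/8-.5); b=(312+(sd[k][0]+.5)/8-.5,245+(sd[k][1]+.5)/8-.5)
    X,r=tri(T,a,S,b); print(k,X.round(4),np.round(r,4),"topz67",atz(T,*a,.067).round(4),"sidez67",atz(S,*b,.067).round(4))
# rack refine from top-face corners in top crop & side crop
tc=[((-.026,.102),None)]
ct={(.026,.102):(85,58),(-.026,.102):(62,217),(.026,-.102):(711,128),(-.026,-.102):(691,293)}
cs={(.026,.102):(40,462),(-.026,.102):(218,497),(-.026,-.102):(434,147)}
def res(p):
    r=[]
    for d,c,o,l in((ct,T,(262,262),0),(cs,S,(312,245),0)):
        for k,v in d.items():
            q=proj(c,xf(p,[[k[0],k[1],.027]]))[0]; r+=list(q-np.array([o[0]+(v[0]+.5)/8-.5,o[1]+(v[1]+.5)/8-.5]))
    # empty well centre
    q=proj(T,xf(p,[[0,.024,.027]]))[0]; r+=list(q-np.array([262+(311.5)/8-.5,262+(166.5)/8-.5]))
    return np.array(r)
s=least_squares(res,P["rack"],loss="soft_l1"); print(s.x.round(4),res(s.x).reshape(-1,2).round(1).tolist())
P["rack"]=s.x; pickle.dump(P,open("poses.pkl","wb"))
for n in P: 
  if n!="mat": print(n,[xf(P[n],[[0,y,0]])[0][:2].round(4).tolist() for y in(.072,.024,-.024,-.072)])
overlay(T,{"rack":s.x},"ovR.png",(262,262,358,306),8)
E
```

```text
A [0.516  0.0773 0.0654] [0.0003 0.0003] topz67 [0.516  0.0773 0.067 ] sidez67 [0.5149 0.0796 0.067 ]
C [ 0.5162 -0.0189  0.0661] [0.0004 0.0004] topz67 [ 0.5165 -0.0188  0.067 ] sidez67 [ 0.5154 -0.0174  0.067 ]
D [ 0.5166 -0.0659  0.0651] [0.0003 0.0003] topz67 [ 0.516  -0.0659  0.067 ] sidez67 [ 0.516  -0.0628  0.067 ]
[0.5149 0.0048 0.0099] [[-0.7, 0.1], [-0.4, 0.2], [0.0, 0.2], [0.5, -0.3], [-0.0, -1.1], [-0.3, 0.3], [0.2, -0.3], [0.0, -0.0]]
rack [[0.5142, 0.0768], [0.5147, 0.0288], [0.5152, -0.0192], [0.5156, -0.0672]]
block [[0.5298, 0.3643], [0.5254, 0.3165], [0.5211, 0.2687], [0.5167, 0.2209]]
case [[0.5085, -0.2355], [0.5119, -0.2833], [0.5153, -0.3312], [0.5187, -0.3791]]
```

View pics/ovR.png

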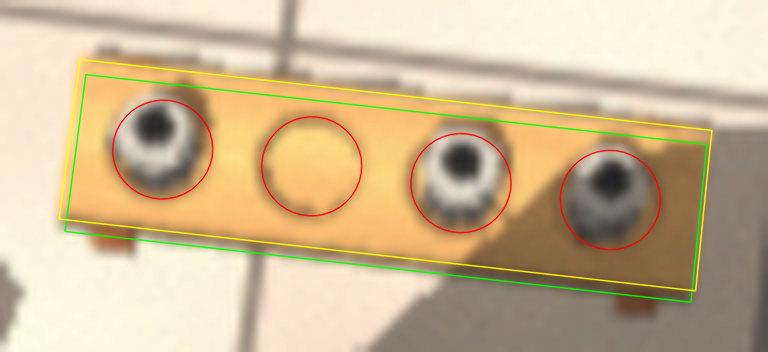

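Request:
servo_tool(
  plan=[
    [[0.02,0.04,0,0.14,1],[0.02,0.04,0,0.14,1],[0.02,0.04,0,0.14,1],[0.02,0.04,0,0.14,1],[0.02,0.04,0,0.14,1],[0.02,0.04,0,0.14,1],[0.02,0.04,0,0.14,1],[0.02,0.04,0,0.14,1]],
  ],
)

```text
time_s: 3.0
eef_pos: [0.3897, -0.2058, 0.2128]
eef_rot: [0.001, 0.72, 0.694, 0.0]
wrist_force: [-0.1, 0.0, 0.1]
opening: 1.0
```

Request:
servo_tool(
  plan=[
    [[0.02,0.04,0,0.05,1],[0.02,0.04,0,0,1],[0.02,0.04,0,0,1],[0.02,0.04,0,0,1],[0.02,0.04,0,0,1],[0.02,0.04,0,0,1],[0,0.04,0,0,1],[0,0,0,0,1]],
  ],
)

```text
time_s: 3.8
eef_pos: [0.5089, 0.0769, 0.2124]
eef_rot: [-0.001, 0.702, 0.712, 0.0]
wrist_force: [0.2, -1.2, -0.4]
opening: 0.997
```

Request:
servo_tool(
  plan=[
    [[0.007,0.0005,-0.04,0,0.2],[0,0,-0.04,0,0.2],[0,0,-0.02,0,0.2],[0,0,0,0,0.2],[0,0,0,0,0.2],[0,0,0,0,0.2]],
  ],
)

```text
time_s: 4.4
eef_pos: [0.5176, 0.0726, 0.1144]
eef_rot: [0.001, 0.704, 0.71, 0.001]
wrist_force: [0.2, 0.8, 0.6]
opening: 0.602
```

```bash
python3 - <<'E'
from h import *
for n,b in(("side",(290,180,400,330)),("top",(240,230,400,330))):
    c=camera(n); save(c,n+"1.png",b,5 if n=="top" else 4)
print(get_obs()["eef_pos"],get_obs()["opening"])
E
```

```text
[0.51748548 0.0727662  0.11435366] 0.5984957311139724
```

View pics/side1.png

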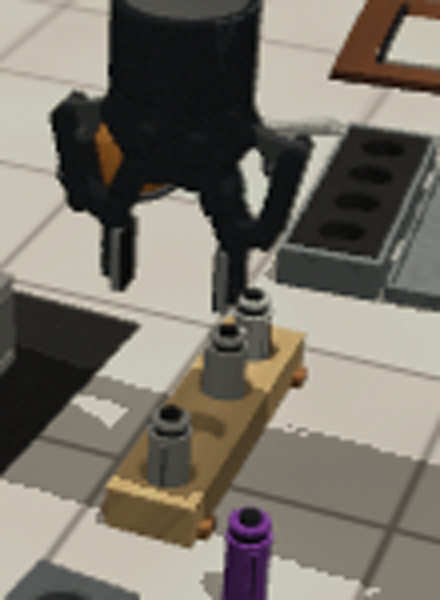

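View pics/top1.png

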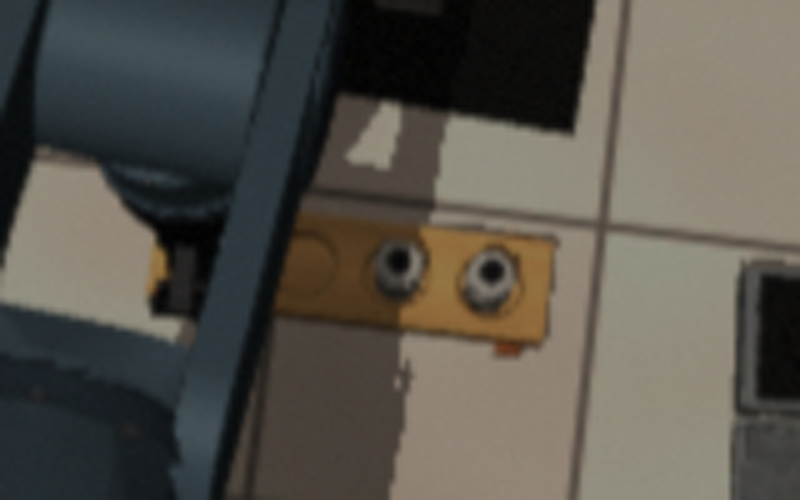

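Request:
servo_tool(
  plan=[
    [[-0.0015,0.0048,-0.025,0,0.2],[0,0,-0.02,0,0.2],[0,0,-0.01,0,0.2],[0,0,0,0,0.2],[0,0,0,0,0.2]],
  ],
)

```text
time_s: 5.0
eef_pos: [0.5154, 0.0778, 0.0584]
eef_rot: [0.0, 0.704, 0.71, 0.0]
wrist_force: [0.1, -0.6, 0.2]
opening: 0.599
```

```bash
python3 - <<'E'
from h import *
c=camera("side"); save(c,"side2.png",(290,180,400,330),4)
print(get_obs()["eef_pos"],get_obs()["opening"])
E
```

```text
[0.51567578 0.0777886  0.05870981] 0.5937160379355715
```

View pics/side2.png

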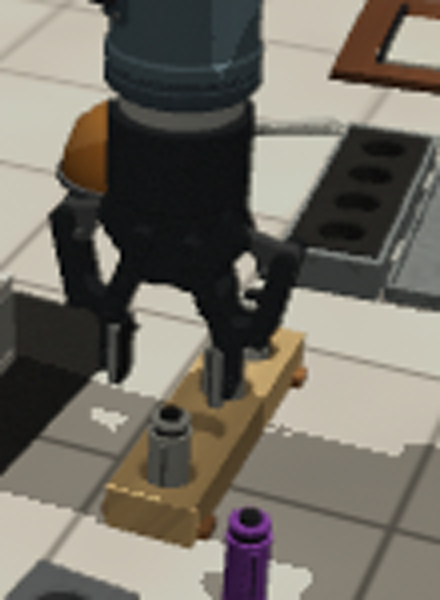

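```bash
python3 - <<'E'
from h import *
c=camera("side"); o=get_obs(); e=o["eef_pos"]; print(e,o["q"].round(3))
T=camera("top")
for dz in(-.014,0,.005,.03):
  for dx in(-.03,0,.03):
    p=[e[0]+dx,e[1],e[2]+dz]; print(dz,dx,((proj(c,[p])[0]-[290,180])*4).round(), proj(T,[p])[0].round(1))
print((proj(c,[[.516,.0775,.067]])[0]-[290,180])*4)
save(c,"side3.png",(290,180,400,330),4); save(T,"top3.png",(220,220,380,330),5)
E
```

```text
[0.51571333 0.07778431 0.05876403] [-0.078  0.259  1.858 -0.     1.022 -0.087]
-0.014 -0.03 [218. 454.] [279.6 290.1]
-0.014 0 [167. 441.] [281.2 278.4]
-0.014 0.03 [118. 429.] [282.8 266.8]
0 -0.03 [219. 433.] [279.3 289.2]
0 0 [168. 421.] [280.9 277.5]
0 0.03 [118. 408.] [282.5 265.8]
0.005 -0.03 [219. 426.] [279.1 288.9]
0.005 0 [168. 413.] [280.8 277.1]
0.005 0.03 [118. 401.] [282.4 265.4]
0.03 -0.03 [222. 388.] [278.6 287.4]
0.03 0 [170. 375.] [280.2 275.4]
0.03 0.03 [119. 363.] [281.9 263.5]
[168.21119248 407.88298958]
```

View pics/top3.png

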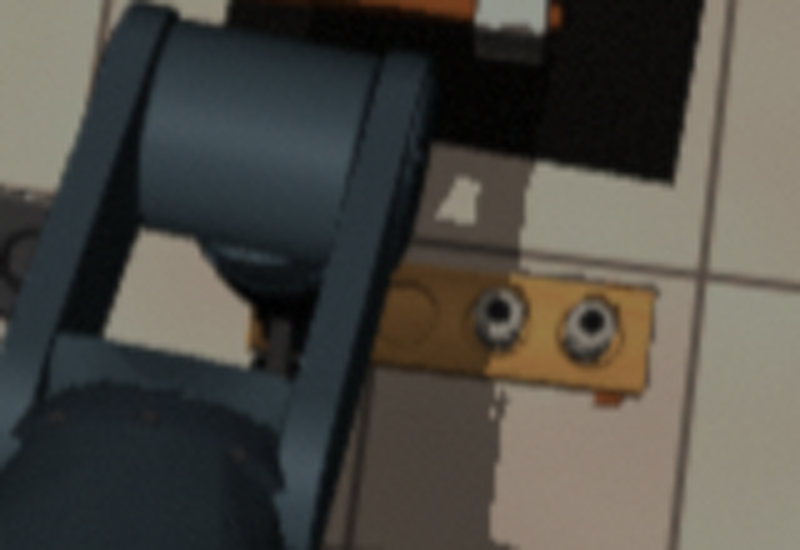

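```bash
python3 - <<'E'
from h import *
c=camera("side"); c["img"]=cv2.convertScaleAbs(c["img"],alpha=1.8,beta=20); save(c,"side4.png",(300,235,365,312),8)
E
```

```text
(no output)
```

View pics/side4.png

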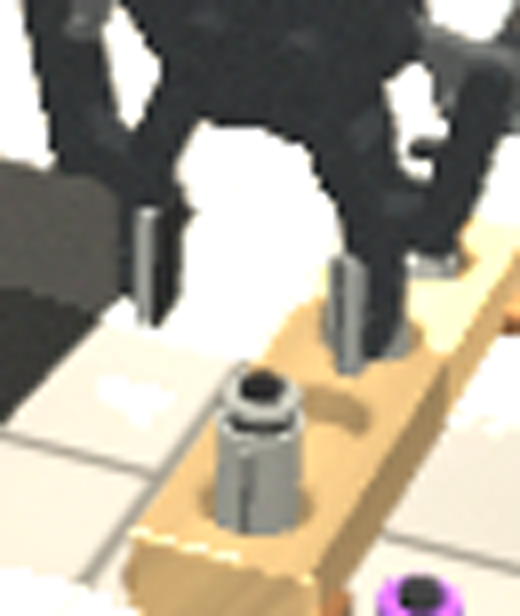

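Request:
servo_tool(
  plan=[
    [[0,0,-0.007,0,0.2],[0,0,-0.007,0,0.2],[0,0,0,0,0.2],[0,0,0,0,0.2]],
  ],
)

```text
time_s: 5.6
eef_pos: [0.5141, 0.0779, 0.0429]
eef_rot: [-0.0, 0.704, 0.71, -0.0]
wrist_force: [0.4, -0.2, -0.0]
opening: 0.605
```

```bash
python3 - <<'E'
from h import *
c=camera("side"); c["img"]=cv2.convertScaleAbs(c["img"],alpha=1.8,beta=20); save(c,"side5.png",(300,235,365,312),8)
e=get_obs()["eef_pos"];print(e)
for dz in (-.014,0,.01,.02):
  for dx in(-.027,.027): print(dz,dx,((proj(c,[[e[0]+dx,e[1],e[2]+dz]])[0]-[300,235]+.5)*8).round())
E
```

```text
[0.51444063 0.07790632 0.04322674]
-0.014 -0.027 [351. 517.]
-0.014 0.027 [172. 471.]
0 -0.027 [353. 476.]
0 0.027 [173. 430.]
0.01 -0.027 [355. 446.]
0.01 0.027 [174. 400.]
0.02 -0.027 [356. 416.]
0.02 0.027 [175. 371.]
```

View pics/side5.png

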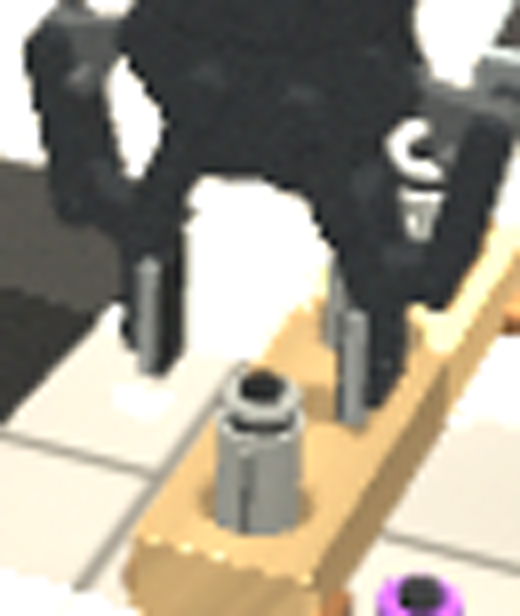

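```bash
python3 - <<'E'
from h import *
c=camera("side")
for p in((155,370),(355,420)):
    u,v=300+(p[0])/8-.5,235+(p[1])/8-.5
    for z in(.03,.037,.05,.062,.07): print(p,z,atz(c,u,v,z).round(4))
T=camera("top"); save(T,"top5.png",(255,255,325,310),10)
for u in(273,278.6): print(u,atz(T,u,289,.05),atz(T,u,289,.1))
E
```

```text
(155, 370) 0.03 [0.5653 0.0335 0.03  ]
(155, 370) 0.037 [0.5613 0.0433 0.037 ]
(155, 370) 0.05 [0.554  0.0614 0.05  ]
(155, 370) 0.062 [0.5472 0.0782 0.062 ]
(155, 370) 0.07 [0.5427 0.0893 0.07  ]
(355, 420) 0.03 [0.5024 0.0334 0.03  ]
(355, 420) 0.037 [0.4992 0.0432 0.037 ]
(355, 420) 0.05 [0.4932 0.0614 0.05  ]
(355, 420) 0.062 [0.4877 0.0781 0.062 ]
(355, 420) 0.07 [0.484  0.0893 0.07  ]
273 [0.48564314 0.09411947 0.05      ] [0.4785731  0.08979864 0.1       ]
278.6 [0.48736977 0.0801668  0.05      ] [0.48024148 0.07631674 0.1       ]
```

View pics/top5.png

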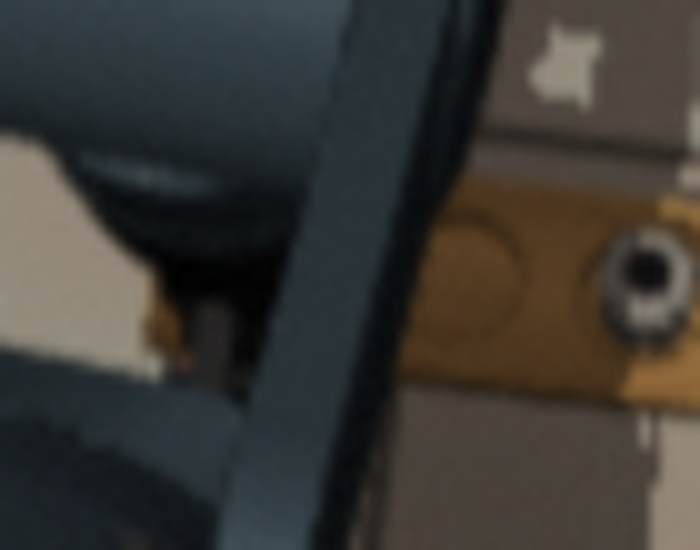

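Request:
servo_tool(
  plan=[
    [[0.0015,0,-0.005,0,0.2],[0,0,-0.005,0,0.2],[0,0,0,0,0.2],[0,0,0,0,0.2]],
  ],
)

```text
time_s: 6.15
eef_pos: [0.5158, 0.0779, 0.0331]
eef_rot: [-0.0, 0.704, 0.71, -0.0]
wrist_force: [-0.4, 0.5, -0.5]
opening: 0.601
```

```bash
python3 - <<'E'
from h import *
c=camera("side"); c["img"]=cv2.convertScaleAbs(c["img"],alpha=1.8,beta=20); save(c,"side6.png",(300,235,365,312),8)
o=get_obs();print(o["eef_pos"],o["wrist_force"],o["q"].round(4))
E
```

```text
[0.51601683 0.07791836 0.03335337] [ 0.70182447  0.11939253 -0.17343003] [-0.0778  0.3047  1.8642  0.      0.973  -0.0869]
```

View pics/side6.png

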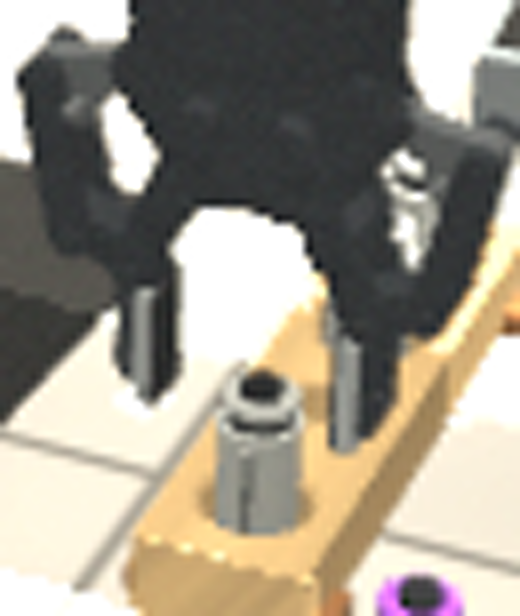

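Request:
servo_tool(
  plan=[
    [[0,0,-0.005,0,0.2],[0,0,-0.005,0,0.2],[0,0,0,0,0.2],[0,0,0,0,0.2]],
  ],
)

```text
time_s: 6.6
eef_pos: [0.5158, 0.0779, 0.0232]
eef_rot: [-0.0, 0.704, 0.71, -0.0]
wrist_force: [0.0, 0.0, -0.8]
opening: 0.602
```

Request:
servo_tool(
  plan=[
    [[0,0,-0.004,0,0.2],[0,0,-0.004,0,0.2],[0,0,0,0,0.2],[0,0,0,0,0.2]],
  ],
)

```text
time_s: 7.0
eef_pos: [0.5159, 0.0779, 0.0153]
eef_rot: [-0.0, 0.704, 0.71, -0.0]
wrist_force: [-0.3, 0.2, 0.1]
opening: 0.6
```

```bash
python3 - <<'E'
from h import *
c=camera("side"); c["img"]=cv2.convertScaleAbs(c["img"],alpha=1.8,beta=20); save(c,"side7.png",(300,235,365,312),8)
o=get_obs();print(o["eef_pos"],o["wrist_force"],o["q"].round(4))
E
```

```text
[0.51607413 0.07790412 0.01542935] [0.01170053 0.03796646 0.03472377] [-0.0778  0.3368  1.8685 -0.      0.9364 -0.0868]
```

View pics/side7.png

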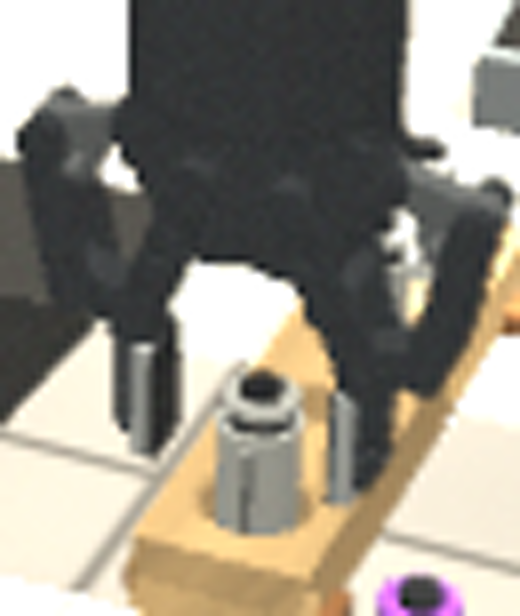

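Request:
servo_tool(
  plan=[
    [[0,0,0,0,-0.2],[0,0,0,0,-0.4],[0,0,0,0,-1],[0,0,0,0,-1],[0,0,0,0,-1],[0,0,0,0,-1]],
  ],
)

```text
time_s: 7.65
eef_pos: [0.5162, 0.0779, 0.0157]
eef_rot: [0.0, 0.704, 0.71, 0.0]
wrist_force: [-1.4, 0.3, 3.4]
opening: 0.268
```

```bash
python3 - <<'E'
from h import *
c=camera("side"); c["img"]=cv2.convertScaleAbs(c["img"],alpha=1.8,beta=20); save(c,"side8.png",(300,235,365,312),8)
o=get_obs();print(o["eef_pos"],o["wrist_force"],o["opening"])
E
```

```text
[0.51617396 0.0779292  0.01566926] [-2.0265468  -0.25714693  3.73740209] 0.2729228563036776
```

View pics/side8.png

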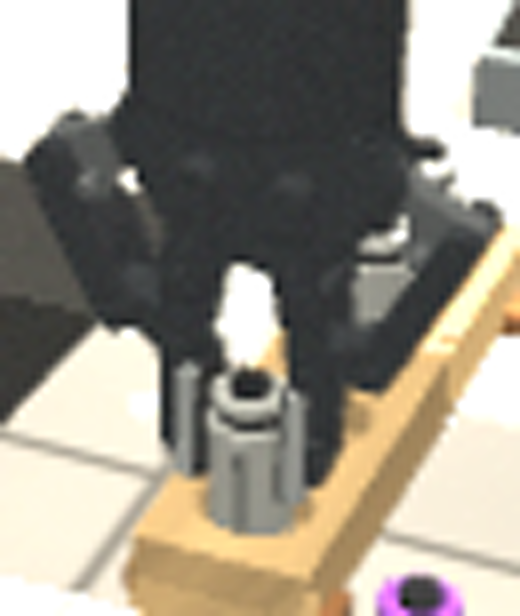

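Request:
servo_tool(
  plan=[
    [[0,0,0.01,0,-1],[0,0,0.02,0,-1],[0,0,0.04,0,-1],[0,0,0.02,0,-1],[0,0.03,0,0,-1],[0.002,0.04,0,-0.03,-1],[0.002,0.04,0,-0.03,-1],[0.002,0.04,0,-0.03,-1]],
  ],
)

```text
time_s: 8.5
eef_pos: [0.5223, 0.2293, 0.1062]
eef_rot: [0.0, 0.736, 0.677, 0.0]
wrist_force: [0.7, -0.7, -1.5]
opening: 0.266
```

Request:
servo_tool(
  plan=[
    [[0.002,0.04,0,-0.01,-1],[0.0015,0.0286,0,0,-1],[0,0.02,0,0,-1],[0,0,0,0,-1],[0,0,0,0,-1],[0,0,0,0,-1]],
  ],
)

```text
time_s: 9.1
eef_pos: [0.5256, 0.3156, 0.1055]
eef_rot: [0.0, 0.739, 0.674, -0.0]
wrist_force: [-0.0, -0.2, -0.2]
opening: 0.274
```

```bash
cat > look.py <<'E'
import sys
from ov import *
def look(tag,P=None,bxT=(150,230,270,310),bxS=(225,280,345,420),sT=6,sS=5,show=True):
    S=camera("side");T=camera("top")
    for c,b,s,n in((S,bxS,sS,"s"),(T,bxT,sT,"t")):
        d=dict(c); 
        if P: overlay(d,P,f"{tag}{n}.png",b,s)
        else: d["img"]=cv2.convertScaleAbs(c["img"],alpha=1.7,beta=20); save(d,f"{tag}{n}.png",b,s)
    o=get_obs(); print(o["time_s"],o["eef_pos"].round(4),o["eef_rot"].round(3),o["wrist_force"].round(1),round(o["opening"],3))
    return T,S
E
python3 - <<'E'
from look import *
T,S=look("p1")
print(pp(S,"cap1_top"),pp(T,"cap1_top"),pp(S,"cart1"))
E
```

```text
9.2 [0.5258 0.3155 0.1056] [ 0.     0.739  0.674 -0.   ] [-0.4 -0.7 -0.2] 0.275
[(0.53, 353.6, 304.0), (0.5, 274.1, 306.4)] [(0.44, 254.1, 302.6)] [(0.78, 276.3, 332.5), (0.63, 342.9, 279.4), (0.6, 351.8, 328.7), (0.47, 350.3, 270.8)]
```

View pics/p1s.png

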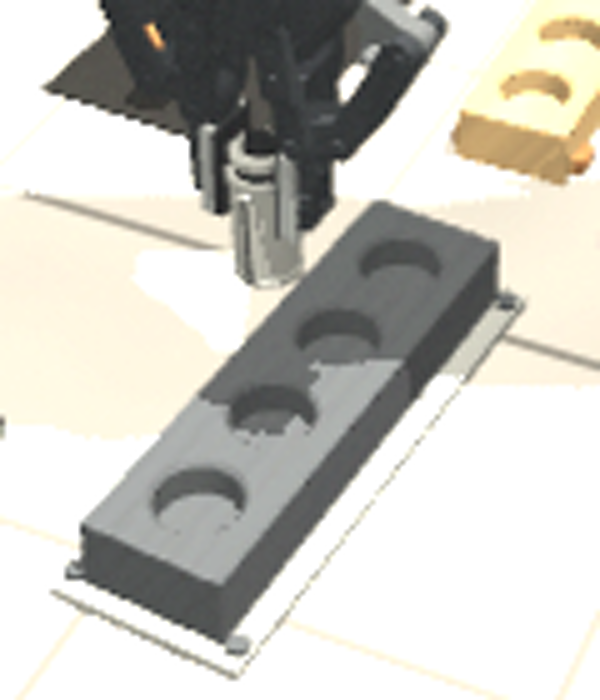

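View pics/p1t.png

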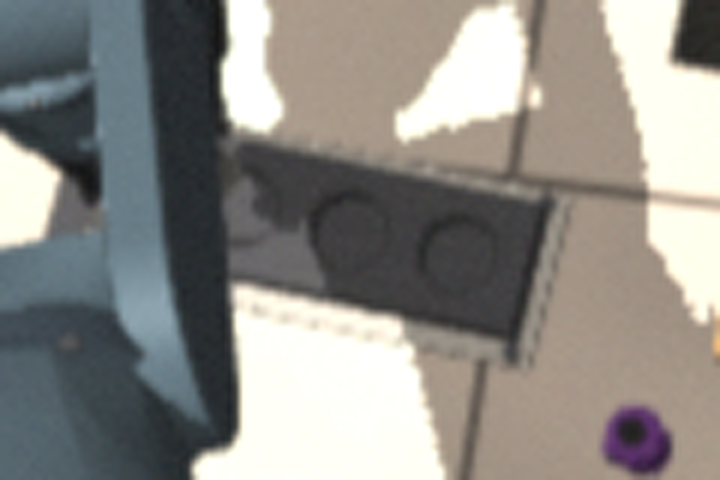

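```bash
python3 - <<'E'
from ov import *
T,S=pickle.load(open("c0.pkl","rb"));P=pickle.load(open("poses.pkl","rb"))
f=lambda x,y:(225+(x+.5)/5-.5,280+(y+.5)/5-.5)
for z in(.097,.102,.107): print("bot",z,atz(S,*f(268,273),z).round(4))
print("cap",atz(S,*f(257,137),.157).round(4))
# predicted pixel of bottom disc/cap edge at nominal
th=np.linspace(0,6.28,9)[:-1]
for z in(.102,.145): 
    q=proj(S,np.c_[.5255+.0125*np.cos(th),.316+.0125*np.sin(th),0*th+z]); print(z,((q-[225,280]+.5)*5-.5).round().tolist())
E
```

```text
bot 0.097 [0.527  0.3139 0.097 ]
bot 0.102 [0.5242 0.3191 0.102 ]
bot 0.107 [0.5213 0.3244 0.107 ]
cap [0.5289 0.3154 0.157 ]
0.102 [[237.0, 257.0], [235.0, 275.0], [252.0, 288.0], [280.0, 289.0], [301.0, 276.0], [303.0, 258.0], [285.0, 246.0], [258.0, 245.0]]
0.145 [[233.0, 160.0], [231.0, 177.0], [249.0, 190.0], [277.0, 190.0], [298.0, 178.0], [301.0, 161.0], [282.0, 148.0], [255.0, 148.0]]
```

Request:
servo_tool(
  plan=[
    [[0,0.001,-0.02,0,-1],[0,0,-0.02,0,-1],[0,0,-0.015,0,-1],[0,0,-0.005,0,-1],[0,0,0,0,-1],[0,0,0,0,-1]],
  ],
)

```text
time_s: 9.95
eef_pos: [0.5263, 0.3177, 0.0462]
eef_rot: [0.0, 0.739, 0.674, 0.001]
wrist_force: [-0.7, 0.2, 0.5]
opening: 0.271
```

Request:
servo_tool(
  plan=[
    [[0,0,-0.004,0,-1],[0,0,-0.003,0,-1],[0,0,-0.003,0,-1],[0,0,0,0,-1],[0,0,0,0,-1]],
  ],
)

```text
time_s: 10.45
eef_pos: [0.5255, 0.3175, 0.0354]
eef_rot: [-0.0, 0.739, 0.674, -0.0]
wrist_force: [-0.6, 0.1, -0.2]
opening: 0.265
```

```bash
python3 - <<'E'
from look import *
T,S=look("p2")
E
```

```text
10.55 [0.5257 0.3175 0.0356] [0.    0.739 0.674 0.   ] [-0.6 -0.9 -0.4] 0.27
```

View pics/p2s.png

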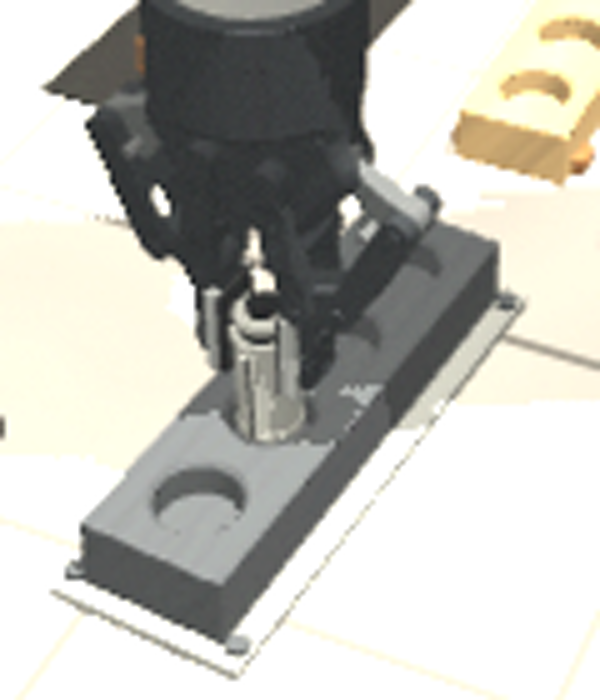

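Request:
servo_tool(
  plan=[
    [[0,0,-0.004,0,-1],[0,0,-0.003,0,-1],[0,0,0,0,-1],[0,0,0,0,-1]],
  ],
)

```text
time_s: 10.95
eef_pos: [0.5254, 0.3174, 0.0282]
eef_rot: [-0.0, 0.739, 0.674, -0.0]
wrist_force: [-0.1, 0.4, -1.0]
opening: 0.271
```

Request:
servo_tool(
  plan=[
    [[0,0,-0.003,0,-1],[0,0,0,0,-1],[0,0,0,0,-1]],
  ],
)

```text
time_s: 11.25
eef_pos: [0.5255, 0.3175, 0.0254]
eef_rot: [-0.0, 0.739, 0.674, -0.0]
wrist_force: [-0.3, 0.8, -1.1]
opening: 0.268
```

```bash
python3 - <<'E'
from look import *
T,S=look("p3")
E
```

```text
11.35 [0.5256 0.3175 0.0255] [0.    0.739 0.674 0.   ] [ 1.1 -0.3 -0.8] 0.268
```

View pics/p3s.png

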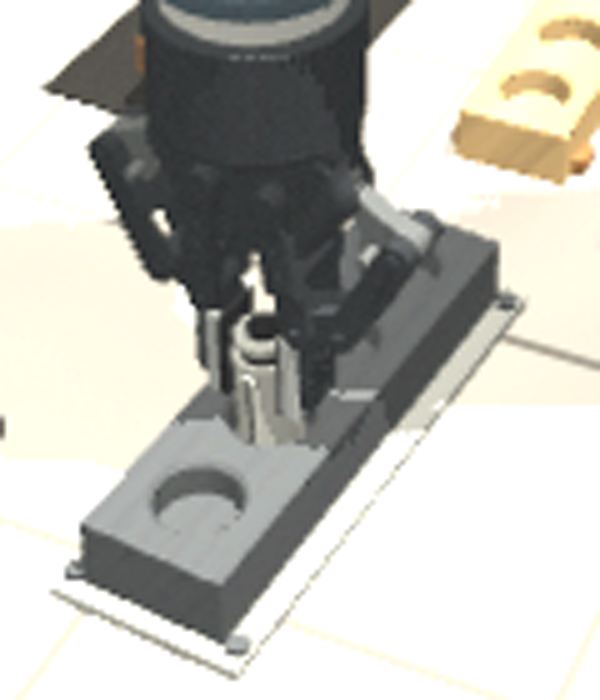

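Request:
servo_tool(
  plan=[
    [[0,0,0,0,-0.3],[0,0,0,0,0],[0,0,0,0,0.2],[0,0,0,0,0.2],[0,0,0.03,0,0.2],[0,0,0.04,0,0.2],[0,0,0.03,0,0.2]],
  ],
)

```text
time_s: 12.05
eef_pos: [0.5261, 0.3177, 0.1275]
eef_rot: [0.0, 0.739, 0.674, 0.001]
wrist_force: [0.6, 0.7, 0.1]
opening: 0.598
```

Request:
servo_tool(
  plan=[
    [[0,-0.04,0,0.03,0.2],[0,-0.04,0,0.03,0.2],[0,-0.04,0,0.03,0.2],[0,-0.04,0,0.01,0.2],[-0.002,-0.04,0,0,0.2],[-0.002,-0.04,0,0,0.2],[-0.002,-0.04,0,0,0.2],[-0.003,-0.035,0,0,0.2]],
  ],
)

```text
time_s: 12.85
eef_pos: [0.5165, 0.0006, 0.1258]
eef_rot: [0.0, 0.704, 0.71, 0.0]
wrist_force: [0.3, -0.9, -0.4]
opening: 0.601
```

Request:
servo_tool(
  plan=[
    [[-0.0005,-0.02,0,0,0.2],[0,0,0,0,0.2],[0,0,0,0,0.2],[0,0,0,0,0.2]],
  ],
)

```text
time_s: 13.25
eef_pos: [0.5161, -0.0166, 0.1255]
eef_rot: [-0.0, 0.704, 0.711, 0.0]
wrist_force: [-0.5, 0.4, -0.7]
opening: 0.603
```

```bash
python3 - <<'E'
from look import *
T,S=look("p4",bxT=(150,230,350,310),sT=4,bxS=(225,230,375,420),sS=4)
E
```

```text
13.35 [ 0.5161 -0.0164  0.1254] [-0.     0.703  0.711  0.   ] [-0.7 -0.3 -0.3] 0.597
```

View pics/p4s.png

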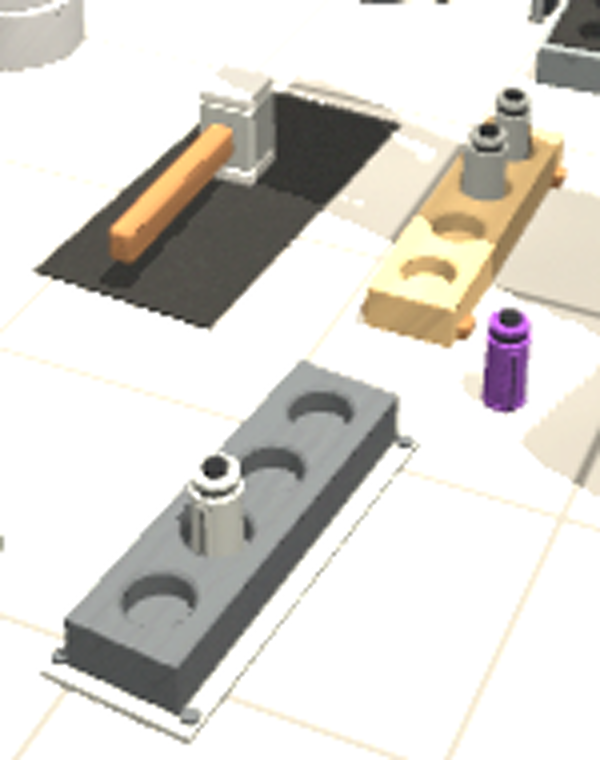

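View pics/p4t.png

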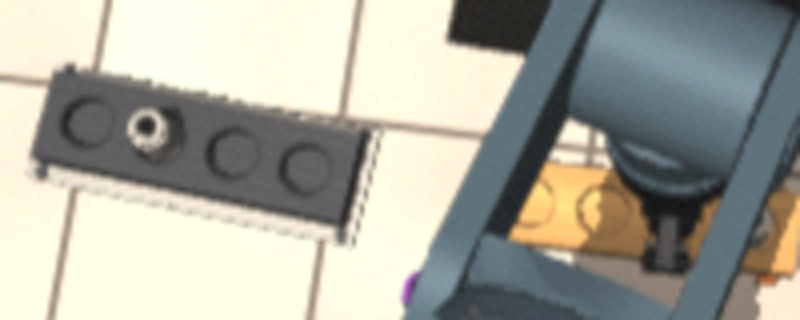

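Request:
servo_tool(
  plan=[
    [[0,-0.0022,-0.04,0,0.2],[0,0,-0.03,0,0.2],[0,0,-0.02,0,0.2],[0,0,-0.015,0,0.2],[0,0,-0.005,0,0.2],[0,0,0,0,0.2],[0,0,0,0,0.2]],
  ],
)

```text
time_s: 14.05
eef_pos: [0.5168, -0.0195, 0.0162]
eef_rot: [0.001, 0.704, 0.711, 0.0]
wrist_force: [-0.1, 0.3, 0.2]
opening: 0.603
```

```bash
python3 - <<'E'
from look import *
T,S=look("p5",bxT=(250,230,350,310),sT=6,bxS=(300,220,375,310),sS=7)
E
```

```text
14.15 [ 0.517  -0.0197  0.0165] [0.001 0.704 0.71  0.   ] [0.6 0.3 0.2] 0.6
```

View pics/p5s.png

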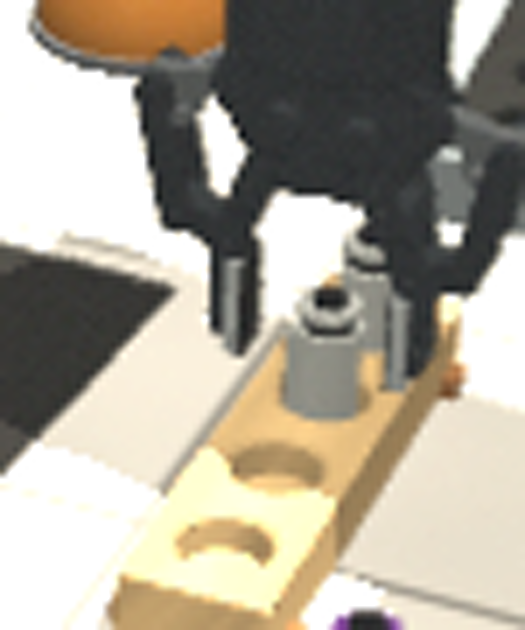

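Request:
servo_tool(
  plan=[
    [[0,0,0,0,-0.2],[0,0,0,0,-0.4],[0,0,0,0,-1],[0,0,0,0,-1],[0,0,0,0,-1],[0,0,0,0,-1],[0,0,0.01,0,-1],[0,0,0.02,0,-1]],
  ],
)

```text
time_s: 14.95
eef_pos: [0.5145, -0.0193, 0.0447]
eef_rot: [-0.002, 0.704, 0.71, -0.001]
wrist_force: [-0.4, -0.1, -0.9]
opening: 0.269
```

Request:
servo_tool(
  plan=[
    [[0,0,0.04,0,-1],[0,0.017,0.02,0,-1],[0,0.04,0,-0.02,-1],[0.001,0.04,0,-0.02,-1],[0.001,0.04,0,-0.02,-1],[0.001,0.04,0,-0.02,-1],[0.001,0.04,0,-0.02,-1],[0,0.04,0,0,-1]],
  ],
)

```text
time_s: 15.75
eef_pos: [0.52, 0.239, 0.1061]
eef_rot: [0.0, 0.739, 0.674, 0.0]
wrist_force: [1.2, -0.5, 0.0]
opening: 0.269
```

Request:
servo_tool(
  plan=[
    [[0,0.02,0,0,-1],[0,0.01,0,0,-1],[0,0,0,0,-1],[0,0,0,0,-1],[0,0,0,0,-1]],
  ],
)

```text
time_s: 16.25
eef_pos: [0.5203, 0.266, 0.1055]
eef_rot: [0.0, 0.739, 0.674, -0.0]
wrist_force: [0.3, 0.0, -0.4]
opening: 0.27
```

```bash
python3 - <<'E'
from look import *
T,S=look("p6",bxS=(225,270,345,420))
E
```

```text
16.35 [0.5204 0.2661 0.1056] [ 0.     0.739  0.674 -0.   ] [-0.9  0.5 -0.4] 0.267
```

View pics/p6s.png

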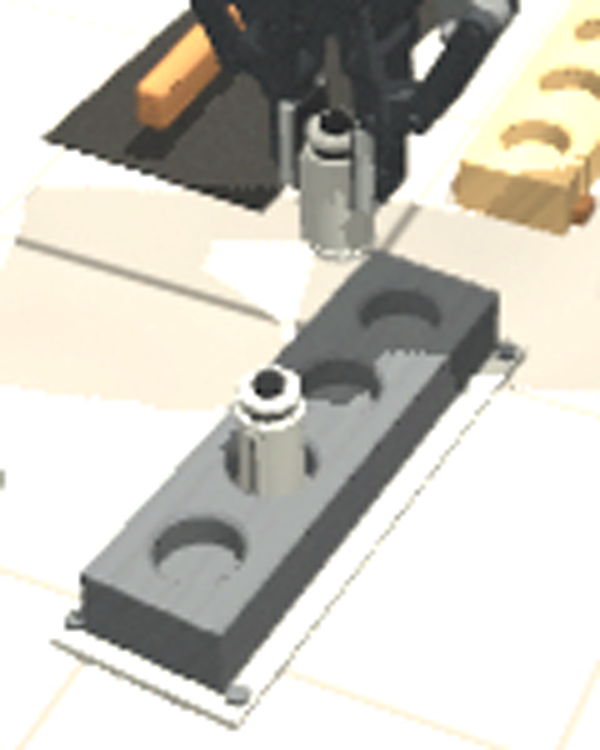

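```bash
cat > pd.py <<'E'
from ov import *
T0,S0=pickle.load(open("c0.pkl","rb"));P=pickle.load(open("poses.pkl","rb"))
def disc(x,y,z,o,s,r=.0125,c=S0):
    th=np.linspace(0,2*np.pi,361); q=(proj(c,np.c_[x+r*np.cos(th),y+r*np.sin(th),0*th+z])-o+.5)*s-.5
    print("L %.0f R %.0f low %.0f top %.0f"%(q[:,0].min(),q[:,0].max(),q[:,1].max(),q[:,1].min()))
E
python3 - <<'E'
from pd import *
disc(.5204,.2671,.102,(225,270),5)
disc(.5204,.2661,.102,(225,270),5)
E
```

```text
L 308 R 376 low 263 top 220
L 309 R 377 low 261 top 218
```

Request:
servo_tool(
  plan=[
    [[0,0.0018,-0.02,0,-1],[0,0,-0.02,0,-1],[0,0,-0.015,0,-1],[0,0,-0.01,0,-1],[0,0,-0.003,0,-1],[0,0,-0.002,0,-1],[0,0,0,0,-1],[0,0,0,0,-1]],
  ],
)

```text
time_s: 17.15
eef_pos: [0.5207, 0.2693, 0.0363]
eef_rot: [0.0, 0.739, 0.674, 0.001]
wrist_force: [0.3, -0.6, 0.1]
opening: 0.273
```

```bash
python3 - <<'E'
from look import *
T,S=look("p7",bxS=(225,270,345,420))
E
```

```text
17.25 [0.5206 0.2693 0.0362] [0.    0.739 0.674 0.001] [-0.7 -0.2 -1.1] 0.269
```

View pics/p7s.png

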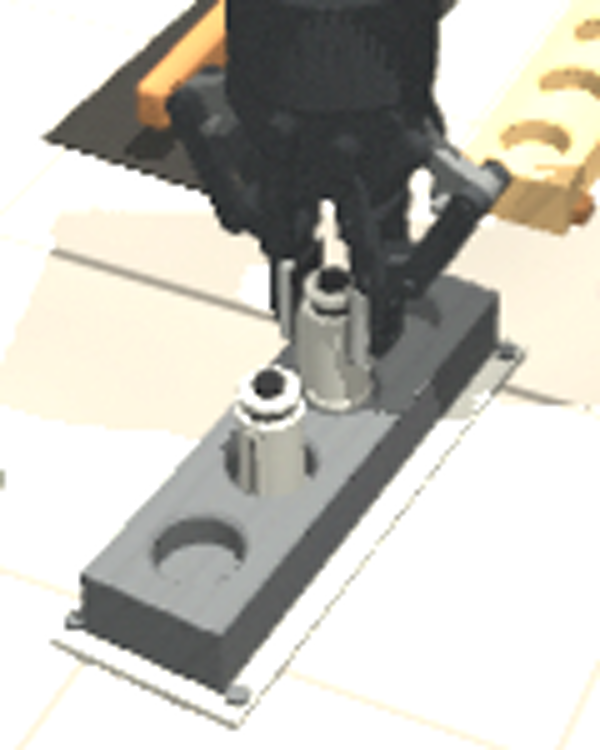

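Request:
servo_tool(
  plan=[
    [[0,-0.001,-0.004,0,-1],[0,0,-0.004,0,-1],[0,0,-0.003,0,-1],[0,0,0,0,-1],[0,0,0,0,-1]],
  ],
)

```text
time_s: 17.75
eef_pos: [0.5199, 0.2681, 0.0243]
eef_rot: [-0.0, 0.739, 0.674, -0.0]
wrist_force: [-1.1, 0.7, 1.1]
opening: 0.267
```

Request:
servo_tool(
  plan=[
    [[0,0,0,0,-0.3],[0,0,0,0,0],[0,0,0,0,0.2],[0,0,0,0,0.2],[0,0,0.03,0,0.2],[0,0,0.04,0,0.2],[0,0,0.03,0,0.2]],
  ],
)

```text
time_s: 18.45
eef_pos: [0.5206, 0.2683, 0.1265]
eef_rot: [0.0, 0.739, 0.674, 0.001]
wrist_force: [0.0, 0.7, -0.4]
opening: 0.598
```

Request:
servo_tool(
  plan=[
    [[0,-0.04,0,0.03,0.2],[0,-0.04,0,0.03,0.2],[0,-0.04,0,0.03,0.2],[0,-0.04,0,0.01,0.2],[-0.001,-0.04,0,0,0.2],[-0.001,-0.04,0,0,0.2],[-0.001,-0.04,0,0,0.2],[-0.001,-0.035,0,0,0.2]],
  ],
)

```text
time_s: 19.25
eef_pos: [0.516, -0.0488, 0.1247]
eef_rot: [0.0, 0.704, 0.71, 0.0]
wrist_force: [-0.0, -0.6, 0.9]
opening: 0.604
```

Request:
servo_tool(
  plan=[
    [[0,-0.02,0,0,0.2],[0,0,0,0,0.2],[0,0,0,0,0.2],[0,0,0,0,0.2]],
  ],
)

```text
time_s: 19.65
eef_pos: [0.516, -0.066, 0.1244]
eef_rot: [-0.0, 0.704, 0.711, 0.0]
wrist_force: [0.8, -2.2, -0.7]
opening: 0.602
```

```bash
python3 - <<'E'
from look import *
T,S=look("p8",bxT=(150,230,350,310),sT=4,bxS=(225,230,375,420),sS=4)
E
```

```text
19.75 [ 0.5161 -0.0658  0.1245] [-0.     0.703  0.711  0.   ] [ 1.3  0.6 -0.2] 0.606
```

View pics/p8s.png

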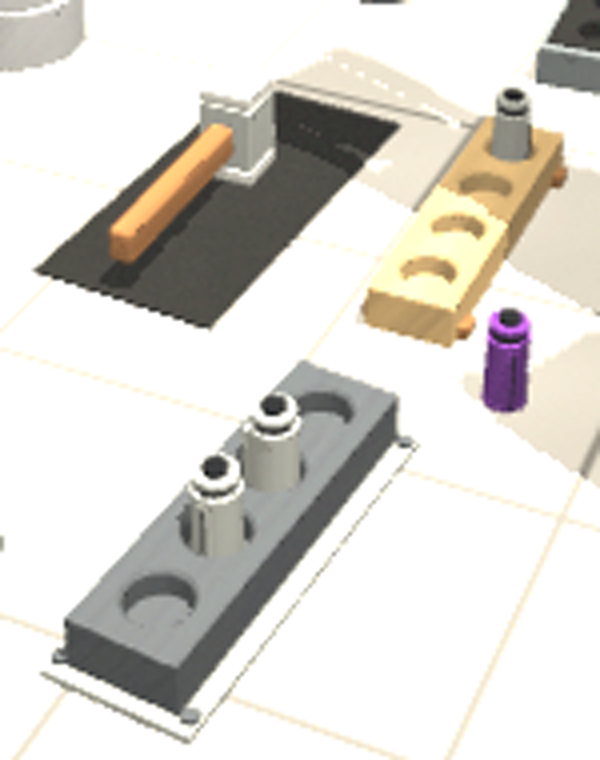

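Request:
servo_tool(
  plan=[
    [[0,-0.001,-0.04,0,0.2],[0,0,-0.03,0,0.2],[0,0,-0.02,0,0.2],[0,0,-0.014,0,0.2],[0,0,-0.005,0,0.2],[0,0,0,0,0.2],[0,0,0,0,0.2]],
  ],
)

```text
time_s: 20.45
eef_pos: [0.5171, -0.068, 0.0165]
eef_rot: [0.001, 0.704, 0.71, 0.0]
wrist_force: [0.1, 0.3, -0.9]
opening: 0.595
```

```bash
python3 - <<'E'
from look import *
T,S=look("p9",bxT=(250,230,350,310),sT=6,bxS=(300,220,375,310),sS=7)
E
```

```text
20.55 [ 0.5171 -0.0682  0.0167] [0.001 0.704 0.71  0.   ] [0.1 0.6 0. ] 0.598
```

View pics/p9s.png

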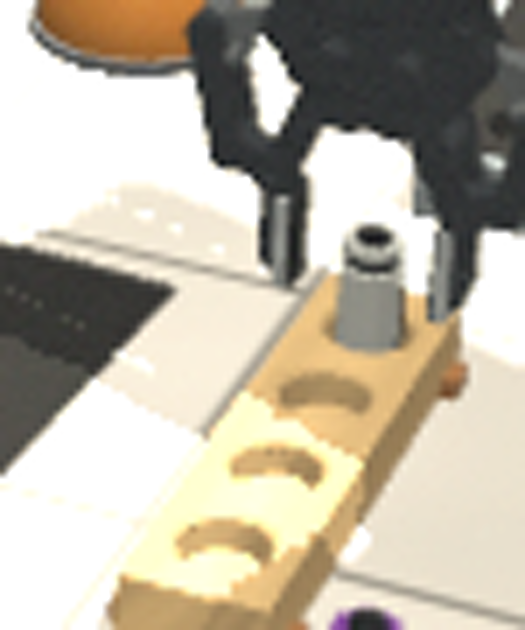

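Request:
servo_tool(
  plan=[
    [[0,0.0015,0,0,-0.2],[0,0,0,0,-0.4],[0,0,0,0,-1],[0,0,0,0,-1],[0,0,0,0,-1],[0,0,0,0,-1],[0,0,0.01,0,-1],[0,0,0.02,0,-1]],
  ],
)

```text
time_s: 21.35
eef_pos: [0.5146, -0.0659, 0.0447]
eef_rot: [-0.002, 0.704, 0.71, -0.001]
wrist_force: [0.7, -0.1, -0.9]
opening: 0.272
```

Request:
servo_tool(
  plan=[
    [[0,0,0.04,0,-1],[0,0.017,0.02,0,-1],[0,0.04,0,-0.02,-1],[0,0.04,0,-0.02,-1],[0,0.04,0,-0.02,-1],[0,0.04,0,-0.02,-1],[0,0.04,0,-0.02,-1],[0,0.04,0,0,-1]],
  ],
)

```text
time_s: 22.15
eef_pos: [0.5159, 0.1922, 0.1061]
eef_rot: [0.0, 0.739, 0.674, 0.0]
wrist_force: [0.8, 0.2, -1.2]
opening: 0.266
```

Request:
servo_tool(
  plan=[
    [[0,0.02,0,0,-1],[0,0.01,0,0,-1],[0,0,0,0,-1],[0,0,0,0,-1],[0,0,0,0,-1]],
  ],
)

```text
time_s: 22.65
eef_pos: [0.5163, 0.2194, 0.1055]
eef_rot: [0.0, 0.739, 0.674, -0.0]
wrist_force: [-0.2, -1.3, -0.4]
opening: 0.271
```

```bash
python3 - <<'E'
from look import *
T,S=look("p10",bxS=(225,250,365,400))
from pd import *
e=get_obs()["eef_pos"]
disc(e[0],e[1]+.0005,.102,(225,250),5)
E
```

```text
22.75 [0.5163 0.2195 0.1055] [ 0.     0.739  0.674 -0.   ] [-0.2 -0.5 -0.7] 0.272
L 372 R 437 low 294 top 254
```

View pics/p10s.png

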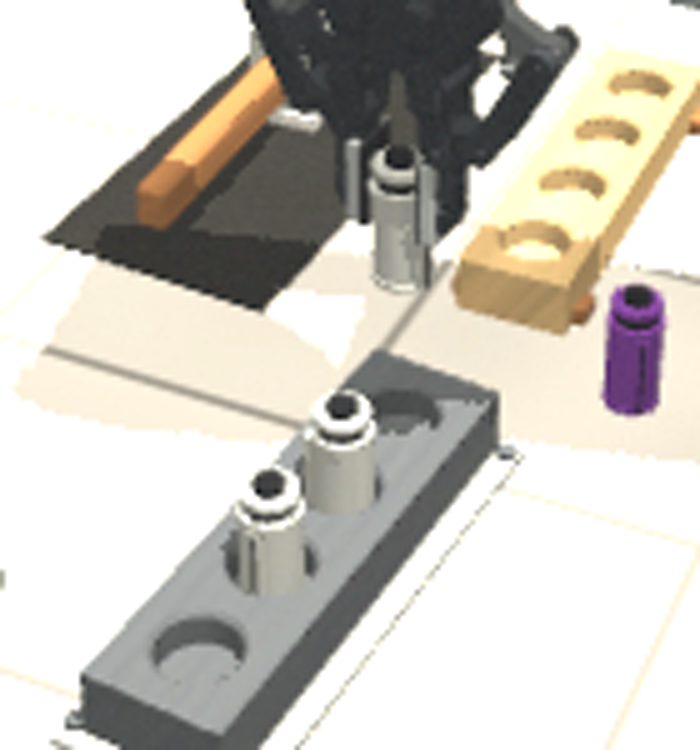

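Request:
servo_tool(
  plan=[
    [[0,0,-0.02,0,-1],[0,0,-0.02,0,-1],[0,0,-0.015,0,-1],[0,0,-0.01,0,-1],[0,0,-0.003,0,-1],[0,0,-0.002,0,-1],[0,0,0,0,-1],[0,0,0,0,-1]],
  ],
)

```text
time_s: 23.55
eef_pos: [0.5167, 0.2208, 0.0362]
eef_rot: [0.0, 0.739, 0.674, 0.001]
wrist_force: [-1.1, 0.1, -1.0]
opening: 0.265
```

Request:
servo_tool(
  plan=[
    [[0,0,-0.004,0,-1],[0,0,-0.004,0,-1],[0,0,-0.003,0,-1],[0,0,0,0,-1],[0,0,0,0,-1]],
  ],
)

```text
time_s: 24.05
eef_pos: [0.516, 0.2206, 0.0243]
eef_rot: [-0.0, 0.739, 0.674, -0.0]
wrist_force: [-0.3, -0.2, 0.5]
opening: 0.265
```

```bash
python3 - <<'E'
from look import *
T,S=look("p11",bxS=(225,250,365,400))
E
```

```text
24.15 [0.516  0.2206 0.0243] [-0.     0.739  0.674 -0.   ] [ 0.4  0.2 -0.8] 0.269
```

View pics/p11s.png

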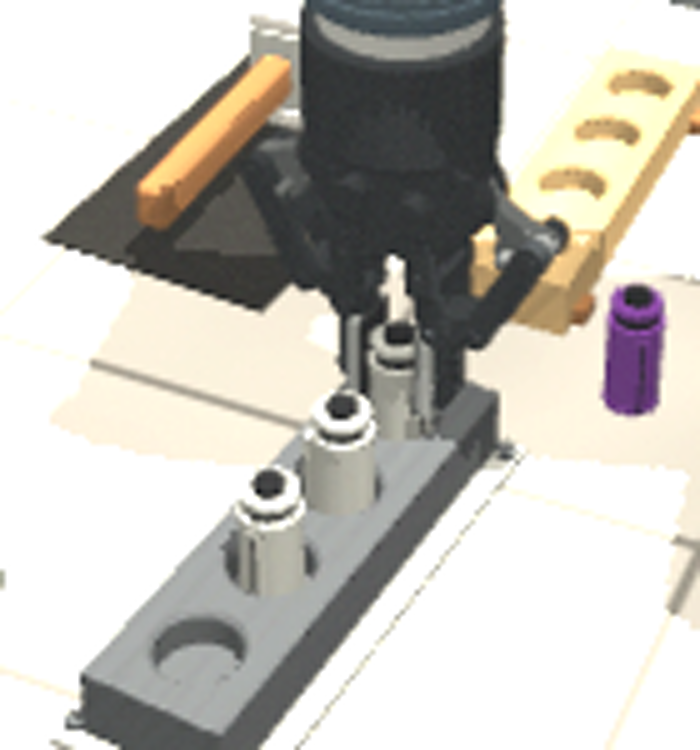

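Request:
servo_tool(
  plan=[
    [[0,0,0,0,-0.3],[0,0,0,0,0],[0,0,0,0,0.2],[0,0,0,0,0.2],[0,0,0.03,0,0.2],[0,0,0.04,0,0.2],[0,0,0.04,0,0.2],[0,0,0.04,0,0.2]],
  ],
)

```text
time_s: 24.95
eef_pos: [0.5158, 0.2205, 0.176]
eef_rot: [-0.0, 0.739, 0.674, -0.0]
wrist_force: [0.6, -0.4, -0.4]
opening: 0.603
```

Request:
servo_tool(
  plan=[
    [[-0.02,-0.04,0.02,0.03,0.2],[-0.02,-0.04,0.02,0.03,0.2],[-0.02,-0.04,0,0.03,0.2],[-0.02,-0.04,0,0,0.2],[0,0,0,0,0.2],[0,0,0,0,0.2]],
  ],
)

```text
time_s: 25.55
eef_pos: [0.4362, 0.0599, 0.2149]
eef_rot: [0.0, 0.708, 0.706, 0.0]
wrist_force: [0.4, -0.1, -0.2]
opening: 0.603
```

```bash
python3 - <<'E'
from look import *
T,S=look("p12",bxT=(150,180,370,310),sT=3.6,bxS=(225,230,375,420),sS=4)
pickle.dump((T,S),open("c1.pkl","wb"))
E
```

```text
25.65 [0.4365 0.061  0.2147] [0.    0.707 0.707 0.   ] [0.  0.3 0. ] 0.598
```

View pics/p12s.png

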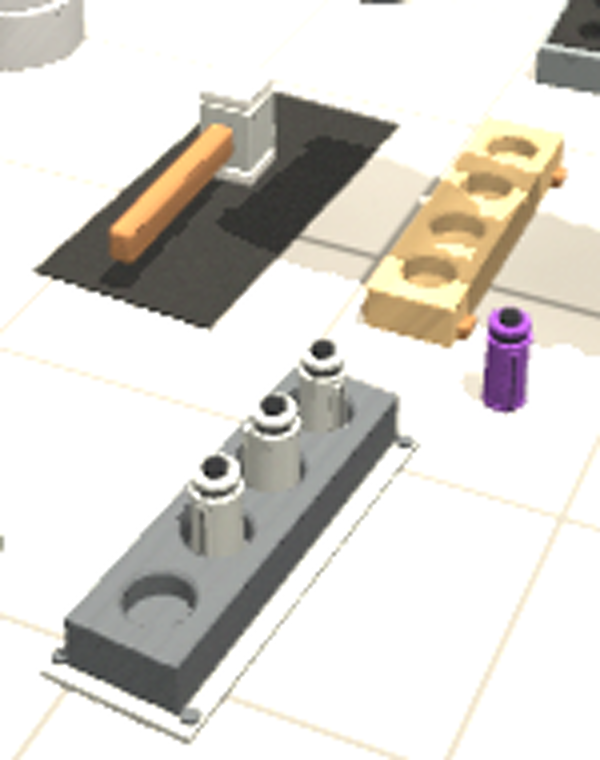

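View pics/p12t.png

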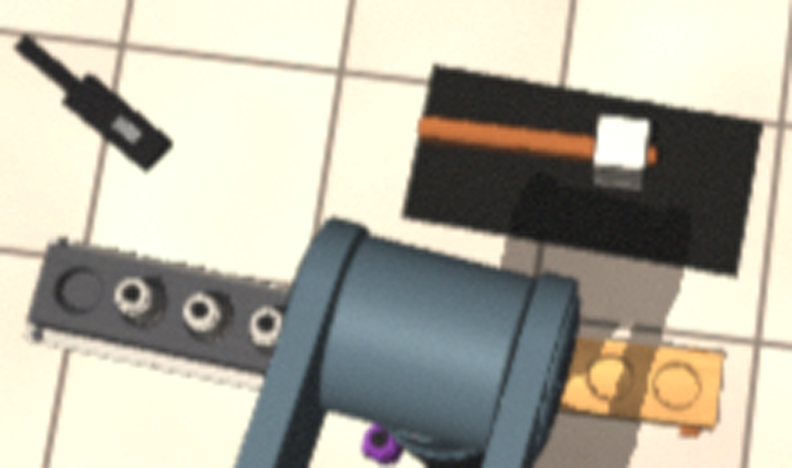

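```bash
python3 - <<'E'
from ov import *
T,S=pickle.load(open("c1.pkl","rb"))
f=lambda x,y:(150+(x+.5)/3.6-.5,180+(y+.5)/3.6-.5)
for c,b,s,n in((T,(255,195,345,250),8,"mT.png"),(S,(245,240,300,305),8,"mS.png")):
    im=cv2.resize(c["img"][b[1]:b[3],b[0]:b[2]],None,fx=s,fy=s,interpolation=cv2.INTER_CUBIC); cv2.imwrite("pics/"+n,cv2.convertScaleAbs(im,alpha=1.5,beta=10))
E
```

```text
(no output)
```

View pics/mT.png

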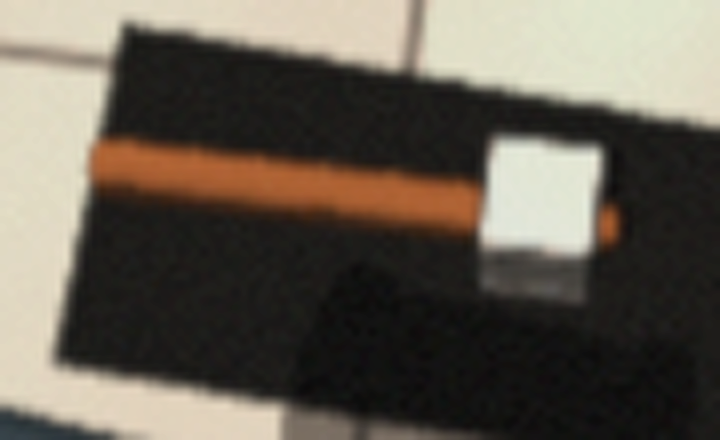

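View pics/mS.png

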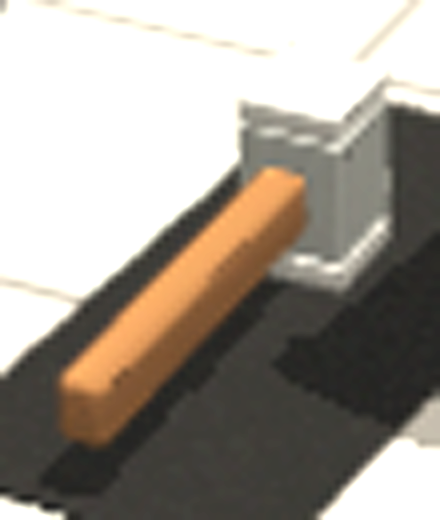

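```bash
cat > mal.py <<'E'
from ov import *
def malfit(T,S,bT,bS,s,ct,cs,z0=.003,p0=(.67,-.03,-1.57)):
    def res(p):
        r=[]
        for d,c,b in((ct,T,bT),(cs,S,bS)):
            for X,v in d:
                q=proj(c,xf(p,np.array([X]))+[0,0,z0])[0]; r+=list(q-[b[0]+(v[0]+.5)/s-.5,b[1]+(v[1]+.5)/s-.5])
        return np.array(r)
    o=least_squares(res,p0,loss="soft_l1"); return o.x,res(o.x).reshape(-1,2).round(1).tolist()
E
python3 - <<'E'
from mal import *
T,S=pickle.load(open("c1.pkl","rb"))
ct=[((-.018,.018,.064),(492,136)),((.018,.018,.064),(605,146)),((.018,-.018,.064),(596,254)),((-.018,-.018,.064),(481,246)),((-.148,.008,.043),(95,142))]
cs=[((-.148,.008,.043),(62,378)),((-.148,-.008,.043),(108,392)),((-.148,-.008,.021),(105,445)),((-.148,.008,.021),(62,430)),((-.018,-.018,0),(345,288)),((-.018,-.018,.064),(340,125)),((.018,-.018,0),(388,230))]
p,r=malfit(T,S,(255,195),(245,240),8,ct,cs); print(p.round(4),r)
for d in(.035,.04,.045): print(d,xf(p,[[-d,0,.035]]).round(4))
print("end",xf(p,[[-.148,0,.035]]).round(4))
E
```

```text
[ 0.6779 -0.0081 -1.5599] [[0.4, -0.3], [0.2, -0.0], [-0.1, -0.0], [0.2, -0.6], [-0.2, -0.6], [-0.5, -0.3], [0.1, -0.4], [0.9, 1.0], [0.1, 1.2], [-0.1, 0.7], [0.2, -1.0], [0.6, 0.9]]
0.035 [[0.6775 0.0269 0.035 ]]
0.04 [[0.6774 0.0319 0.035 ]]
0.045 [[0.6774 0.0369 0.035 ]]
end [[0.6763 0.1399 0.035 ]]
```

Request:
servo_tool(
  plan=[
    [[0.04,-0.005,0,0.01,0.2],[0.04,-0.005,0,0,0.2],[0.04,-0.005,-0.02,0,0.2],[0.04,-0.005,-0.02,0,0.2],[0.04,-0.005,-0.02,0,0.2],[0.03,-0.006,-0.02,0,0.2],[0.011,0,-0.01,0,0.2],[0,0,0,0,0.2]],
  ],
)

```text
time_s: 26.45
eef_pos: [0.6769, 0.0312, 0.1207]
eef_rot: [-0.002, 0.703, 0.711, -0.001]
wrist_force: [-0.8, -0.2, 0.8]
opening: 0.601
```

Request:
servo_tool(
  plan=[
    [[0,0,-0.02,0,0.2],[0,0,-0.02,0,0.2],[0,0,-0.01,0,0.2],[0,0,0,0,0.2],[0,0,0,0,0.2]],
  ],
)

```text
time_s: 26.95
eef_pos: [0.6774, 0.0301, 0.0754]
eef_rot: [0.0, 0.704, 0.711, 0.0]
wrist_force: [0.8, 0.1, 0.5]
opening: 0.604
```

```bash
python3 - <<'E'
from look import *
T,S=look("q1",bxT=(250,180,370,260),sT=6,bxS=(235,210,325,310),sS=6)
e=get_obs()["eef_pos"]
for c,b in((S,(235,210)),(T,(250,180))):
  for dx in(-.027,.027): print(((proj(c,[[e[0]+dx,e[1],e[2]+.02]])[0]-b+.5)*6).round())
E
```

```text
27.05 [0.6781 0.0297 0.0761] [0.001 0.704 0.71  0.001] [-0.2 -0.4  0.8] 0.599
[313. 232.]
[192. 204.]
[342. 268.]
[358. 144.]
```

View pics/q1s.png

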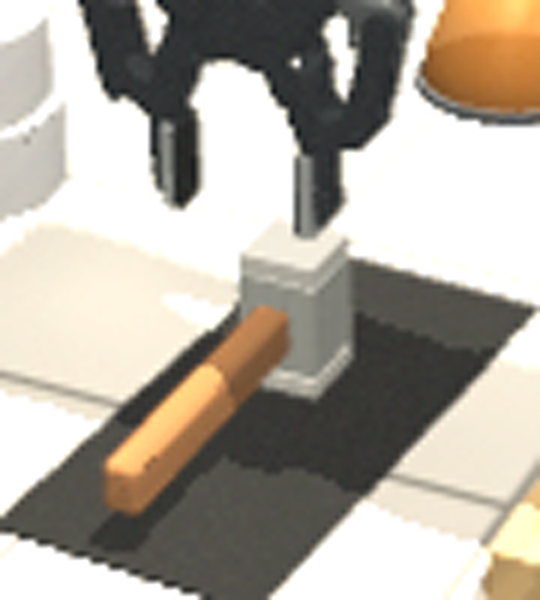

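View pics/q1t.png

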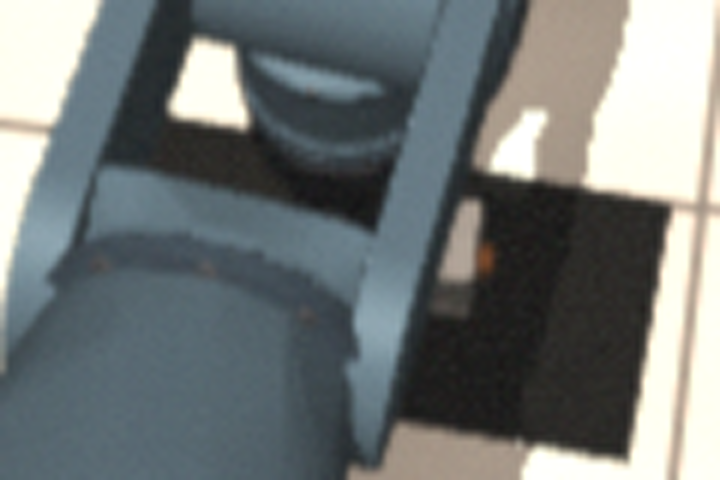

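Request:
servo_tool(
  plan=[
    [[-0.0005,0,-0.025,0,0.2],[0,0,-0.02,0,0.2],[0,0,-0.01,0,0.2],[0,0,0,0,0.2],[0,0,0,0,0.2]],
  ],
)

```text
time_s: 27.55
eef_pos: [0.6774, 0.0295, 0.0206]
eef_rot: [0.001, 0.704, 0.71, 0.0]
wrist_force: [-0.9, -0.2, 0.7]
opening: 0.599
```

```bash
python3 - <<'E'
from look import *
T,S=look("q2",bxT=(250,180,370,260),sT=6,bxS=(235,210,325,310),sS=6)
E
```

```text
27.65 [0.6778 0.0294 0.0212] [0.001 0.704 0.71  0.001] [-0.3  0.  -0. ] 0.602
```

View pics/q2s.png

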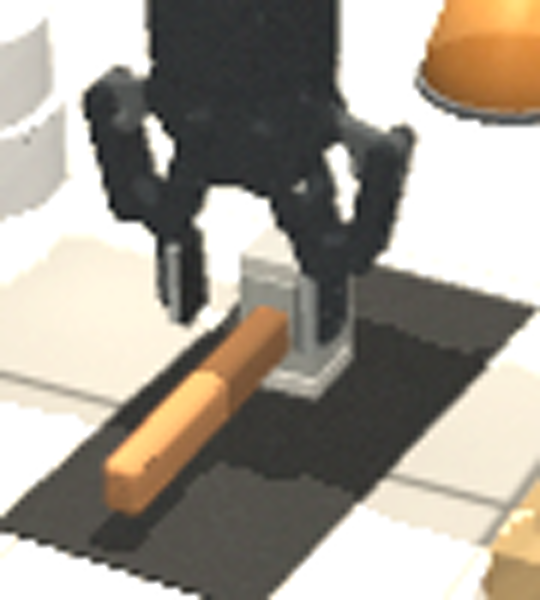

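Alignment is good (tips at (183,322) and (315,350) either side of the handle). Down another 16 mm, then close.

Request:
servo_tool(
  plan=[
    [[0,0,-0.008,0,0.2],[0,0,-0.008,0,0.2],[0,0,0,0,0.2],[0,0,0,0,-0.2],[0,0,0,0,-0.5],[0,0,0,0,-1],[0,0,0,0,-1],[0,0,0,0,-1]],
  ],
)

```text
time_s: 28.45
eef_pos: [0.6768, 0.0296, 0.0038]
eef_rot: [0.0, 0.704, 0.71, 0.0]
wrist_force: [0.1, 0.2, 0.9]
opening: 0.177
```

```bash
python3 - <<'E'
from look import *
T,S=look("q3",bxT=(250,180,370,260),sT=6,bxS=(235,210,325,310),sS=6)
E
```

```text
28.55 [0.6768 0.0296 0.0038] [0.    0.704 0.71  0.   ] [-0.8  0.3  1. ] 0.171
```

View pics/q3s.png

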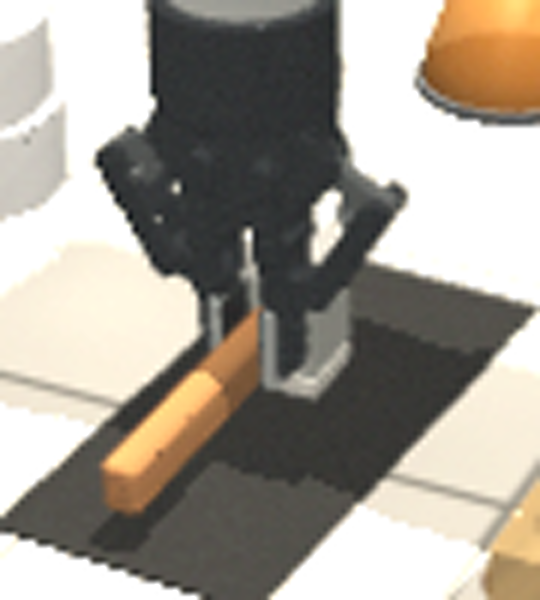

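```bash
python3 - <<'E'
from ov import *
T,S=pickle.load(open("c1.pkl","rb"));P=pickle.load(open("poses.pkl","rb"))
t={"A":(133,296),"C":(204,311),"D":(268,325)}; s={"A":(215,466),"C":(273,404),"D":(322,349)}
for k in t:
    a=[150+(t[k][0]+.5)/3.6-.5,180+(t[k][1]+.5)/3.6-.5]; b=[225+(s[k][0]+.5)/4-.5,230+(s[k][1]+.5)/4-.5]
    print(k,tri(T,a,S,b)[0].round(4),atz(T,*a,.075).round(4),atz(S,*b,.075).round(4))
E
```

```text
A [0.5249 0.3163 0.0717] [0.5232 0.3151 0.075 ] [0.5243 0.3196 0.075 ]
C [0.5205 0.2659 0.0705] [0.5188 0.2647 0.075 ] [0.5191 0.2708 0.075 ]
D [0.516  0.2201 0.0716] [0.5146 0.2192 0.075 ] [0.5152 0.224  0.075 ]
```

Request:
servo_tool(
  plan=[
    [[0,0,0.01,0,-1],[0,0,0.02,0,-1],[0,0,0.03,0,-1],[0,0,0.04,0,-1],[0,0,0.03,0,-1],[0,0,0,0,-1]],
  ],
)

```text
time_s: 29.15
eef_pos: [0.6803, 0.0293, 0.1402]
eef_rot: [0.004, 0.704, 0.71, 0.003]
wrist_force: [-0.1, 0.2, -1.8]
opening: 0.175
```

```bash
python3 - <<'E'
from look import *
T,S=look("q4",bxT=(250,180,370,260),sT=6,bxS=(235,180,325,280),sS=6)
E
```

```text
29.25 [0.6768 0.0296 0.1342] [0.001 0.704 0.71  0.   ] [-0.3  0.4 -2.1] 0.173
```

View pics/q4s.png

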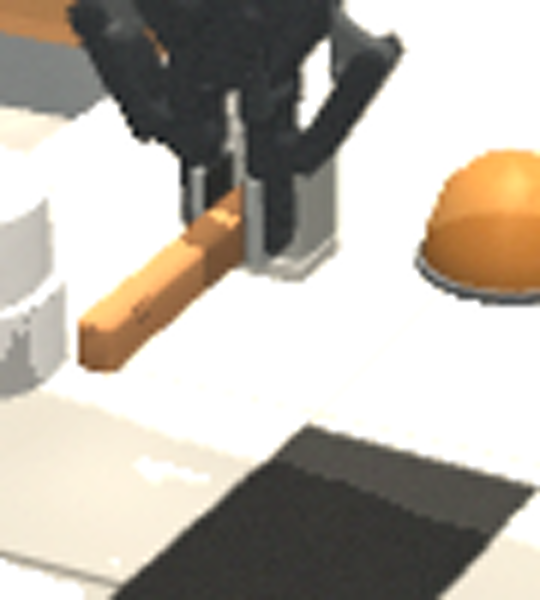

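Request:
servo_tool(
  plan=[
    [[-0.018,0.04,0,0,-1],[-0.018,0.04,0,0,-1],[-0.018,0.04,0,0,-1],[-0.018,0.04,0,0,-1],[-0.018,0.04,0,0,-1],[-0.018,0.04,0,0,-1],[-0.018,0.04,0,0,-1],[-0.018,0.03,0,0,-1]],
  ],
)

```text
time_s: 30.05
eef_pos: [0.5298, 0.3412, 0.1308]
eef_rot: [-0.001, 0.704, 0.711, -0.002]
wrist_force: [-0.2, 0.3, -2.4]
opening: 0.169
```

Request:
servo_tool(
  plan=[
    [[-0.009,0.015,-0.01,0,-1],[0,0,-0.01,0,-1],[0,0,0,0,-1],[0,0,0,0,-1],[0,0,0,0,-1]],
  ],
)

```text
time_s: 30.55
eef_pos: [0.5246, 0.3533, 0.1134]
eef_rot: [0.0, 0.705, 0.71, -0.0]
wrist_force: [1.1, 0.5, -2.5]
opening: 0.171
```

```bash
python3 - <<'E'
from look import *
T,S=look("q5",bxT=(150,220,270,300),sT=6,bxS=(225,260,345,410),sS=5)
E
```

```text
30.65 [0.5246 0.3537 0.1139] [0.    0.705 0.71  0.   ] [-0.2 -0.5 -1.8] 0.177
```

View pics/q5s.png

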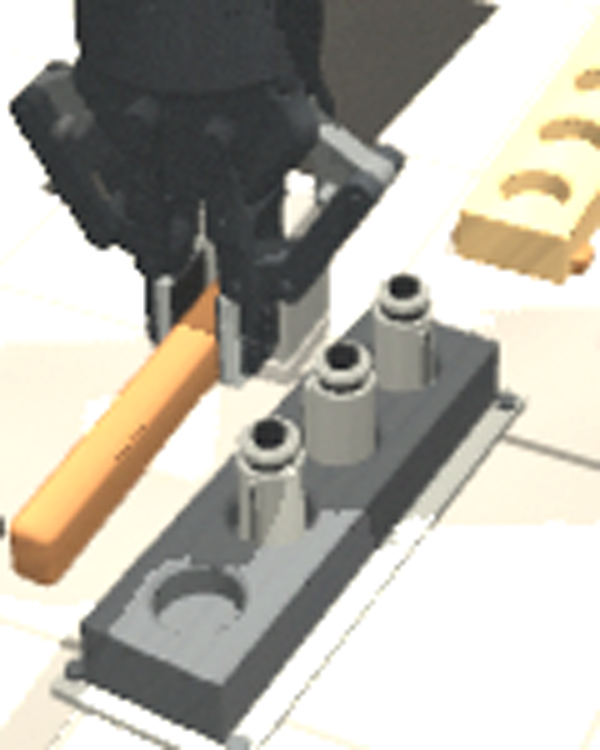

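View pics/q5t.png

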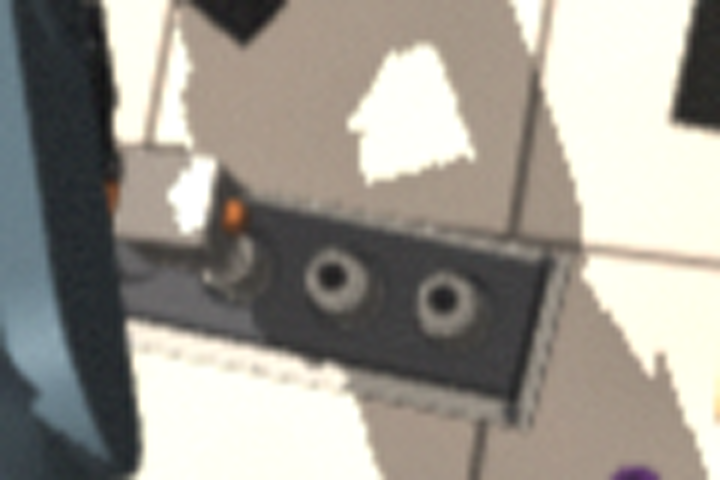

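```bash
python3 - <<'E'
from pd import *
f=lambda x,y:(150+(x+.5)/6-.5,220+(y+.5)/6-.5)
for x,y in((165,195),(118,148),(218,155),(120,237),(207,243)): print(atz(T0,*f(x,y),.177).round(4))
g=lambda x,y:(225+(x+.5)/5-.5,260+(y+.5)/5-.5)
for z in(.105,.113,.12): print(atz(S0,*g(293,380),z).round(4), atz(S0,*g(328,333),z).round(4))
E
```

```text
[0.5261 0.3166 0.177 ]
[0.5423 0.338  0.177 ]
[0.5443 0.2989 0.177 ]
[0.5076 0.3309 0.177 ]
[0.5094 0.2972 0.177 ]
[0.5129 0.322  0.105 ] [0.5129 0.2942 0.105 ]
[0.5085 0.3303 0.113 ] [0.5086 0.303  0.113 ]
[0.5047 0.3376 0.12  ] [0.5048 0.3106 0.12  ]
```

Request:
servo_tool(
  plan=[
    [[0,0.001,-0.02,0,-1],[0,0,-0.015,0,-1],[0,0,-0.004,0,-1],[0,0,-0.002,0,-1],[0,0,0,0,-1]],
  ],
)

```text
time_s: 31.15
eef_pos: [0.5243, 0.3556, 0.0736]
eef_rot: [0.0, 0.704, 0.71, 0.0]
wrist_force: [-0.7, -0.7, 1.5]
opening: 0.172
```

```bash
python3 - <<'E'
from look import *
T,S=look("q6",bxT=(150,220,270,300),sT=6,bxS=(225,260,345,410),sS=5)
E
```

```text
31.25 [0.5242 0.3556 0.0734] [0.    0.704 0.71  0.   ] [-1.1 -0.2  4.2] 0.175
```

View pics/q6s.png

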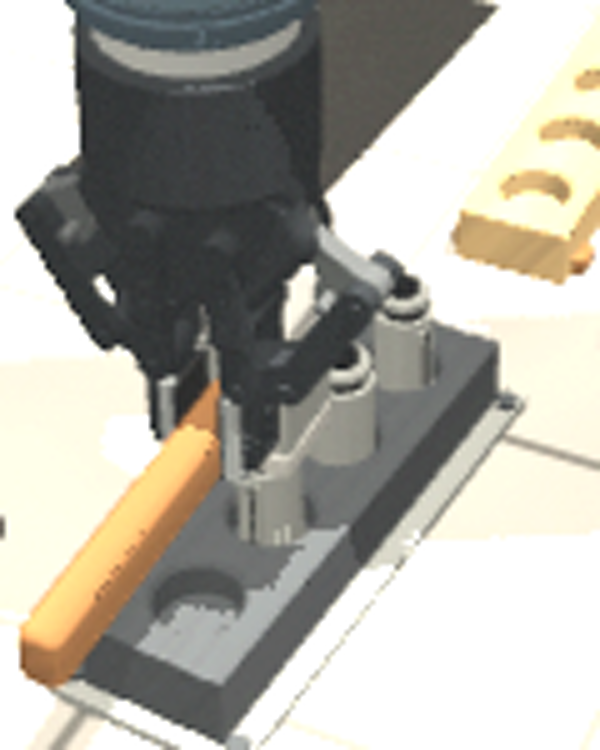

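Request:
servo_tool(
  plan=[
    [[0,0,-0.002,0,-1],[0,0,0,0,-1],[0,0,0,0,-1]],
  ],
)

```text
time_s: 31.55
eef_pos: [0.5242, 0.3557, 0.0717]
eef_rot: [0.0, 0.704, 0.71, 0.001]
wrist_force: [-1.3, -0.5, 6.1]
opening: 0.176
```

Request:
servo_tool(
  plan=[
    [[0,0,-0.002,0,-1],[0,0,0,0,-1],[0,0,0,0,-1]],
  ],
)

```text
time_s: 31.85
eef_pos: [0.5246, 0.3559, 0.0705]
eef_rot: [0.001, 0.704, 0.71, 0.001]
wrist_force: [-1.7, -1.3, 10.2]
opening: 0.174
```

```bash
python3 - <<'E'
from look import *
T,S=look("q7",bxT=(150,220,270,300),sT=6,bxS=(225,260,345,410),sS=5)
E
```

```text
31.95 [0.5246 0.3559 0.0705] [0.001 0.704 0.71  0.001] [-2.7 -1.4  9.6] 0.174
```

View pics/q7s.png

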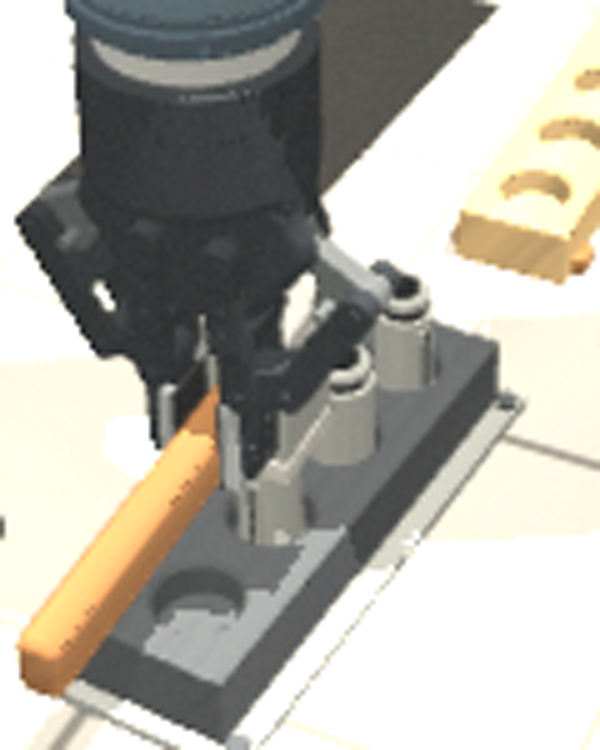

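Request:
servo_tool(
  plan=[
    [[0,0,-0.003,0,-1],[0,0,0,0,-1],[0,0,0,0,-1]],
  ],
)

```text
time_s: 32.25
eef_pos: [0.5253, 0.3568, 0.0689]
eef_rot: [0.001, 0.704, 0.71, 0.002]
wrist_force: [-3.6, 0.8, 14.6]
opening: 0.172
```

Request:
servo_tool(
  plan=[
    [[0,0,-0.003,0,-1],[0,0,0,0,-1],[0,0,0,0,-1]],
  ],
)

```text
time_s: 32.55
eef_pos: [0.526, 0.3576, 0.0666]
eef_rot: [0.001, 0.704, 0.71, 0.003]
wrist_force: [-3.6, 3.3, 18.0]
opening: 0.175
```

```bash
python3 - <<'E'
from look import *
T,S=look("q8",bxT=(150,220,270,300),sT=6,bxS=(225,260,345,410),sS=5)
E
```

```text
32.65 [0.526  0.3576 0.0667] [0.001 0.704 0.71  0.003] [-3.7  2.9 17.1] 0.173
```

View pics/q8s.png

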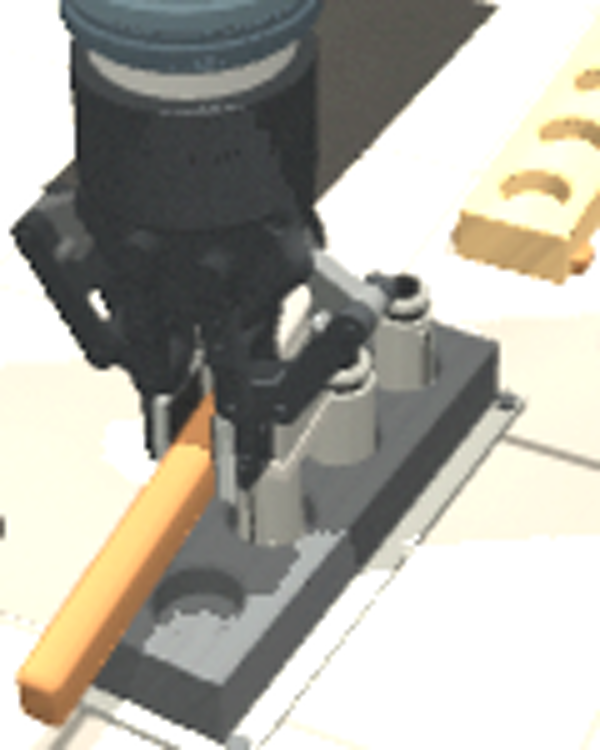

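Request:
servo_tool(
  plan=[
    [[0,0,0.02,0,-1],[0,0,0.03,0,-1],[0,0,0,0,-1],[0,0,0,0,-1]],
  ],
)

```text
time_s: 33.05
eef_pos: [0.5239, 0.3557, 0.1126]
eef_rot: [0.0, 0.704, 0.71, 0.001]
wrist_force: [0.4, -0.6, -3.6]
opening: 0.171
```

```bash
python3 - <<'E'
from look import *
T,S=look("q9",bxT=(150,220,270,300),sT=6,bxS=(225,260,345,410),sS=5)
E
```

```text
33.15 [0.5225 0.3551 0.1107] [-0.001  0.704  0.71  -0.001] [ 0.  -0.3 -1.9] 0.174
```

View pics/q9s.png

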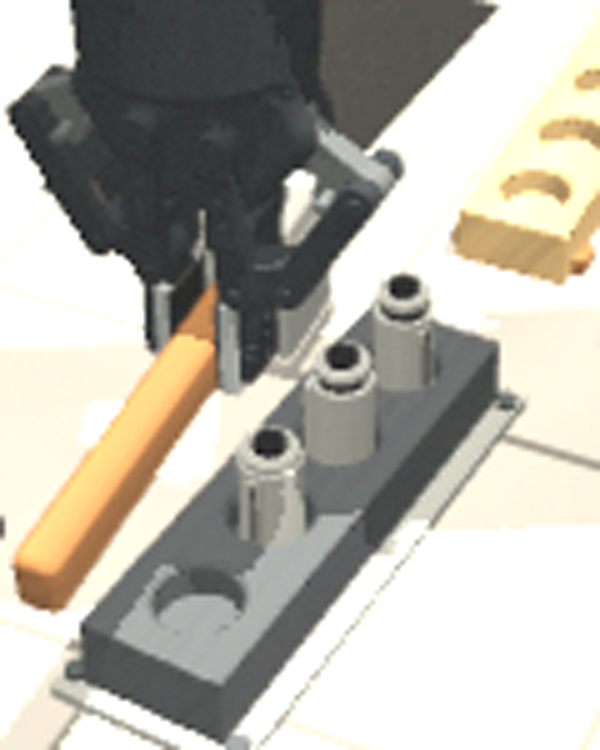

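```bash
python3 - <<'E'
from h import *
c=camera("side"); c["img"]=cv2.convertScaleAbs(c["img"],alpha=1.3,beta=0); save(c,"q10.png",(268,312,318,372),12)
E
```

```text
(no output)
```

View pics/q10.png

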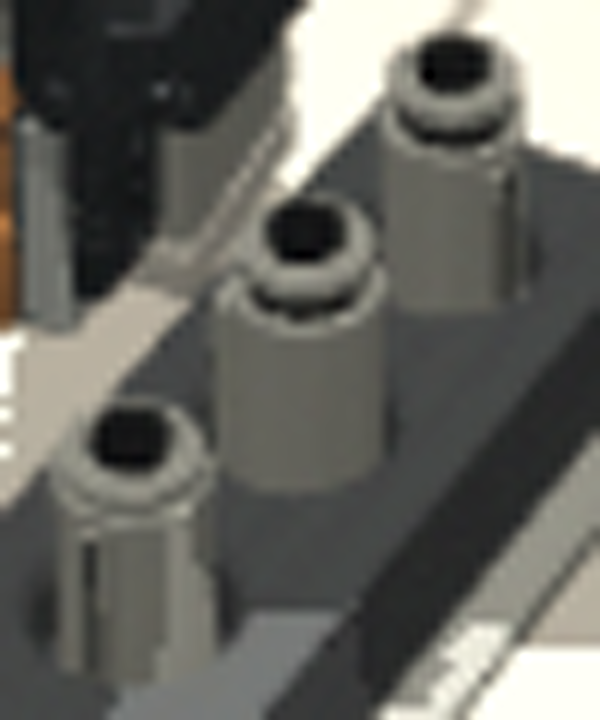

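Request:
servo_tool(
  plan=[
    [[-0.0035,-0.03,0,0,-1],[0,-0.0205,0,0,-1],[0,0,-0.015,0,-1],[0,0,-0.01,0,-1],[0,0,0,0,-1],[0,0,0,0,-1]],
  ],
)

```text
time_s: 33.8
eef_pos: [0.5194, 0.3056, 0.0864]
eef_rot: [-0.0, 0.704, 0.711, -0.001]
wrist_force: [0.4, 0.5, -2.6]
opening: 0.176
```

```bash
python3 - <<'E'
from look import *
T,S=look("q11",bxT=(150,220,270,300),sT=6,bxS=(225,260,345,410),sS=5)
E
```

```text
33.9 [0.5202 0.3058 0.0875] [0.    0.704 0.711 0.   ] [-0.6 -0.3 -2.4] 0.171
```

View pics/q11s.png

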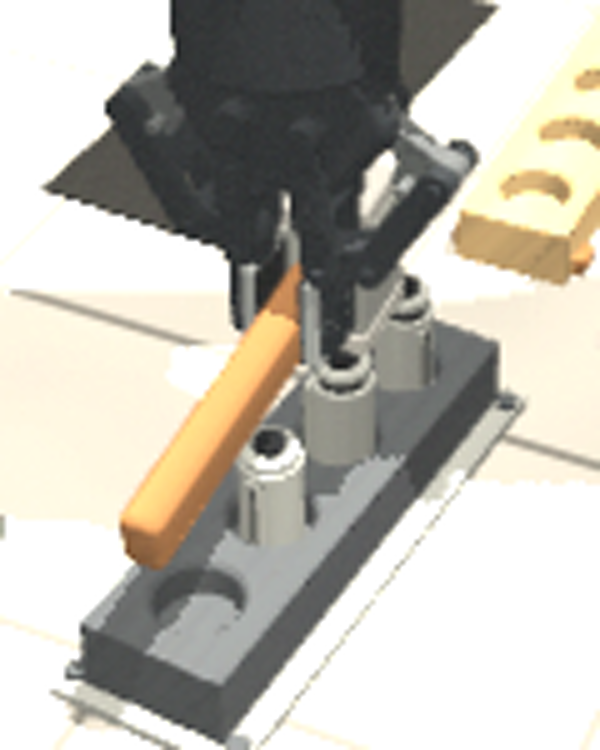

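View pics/q11t.png

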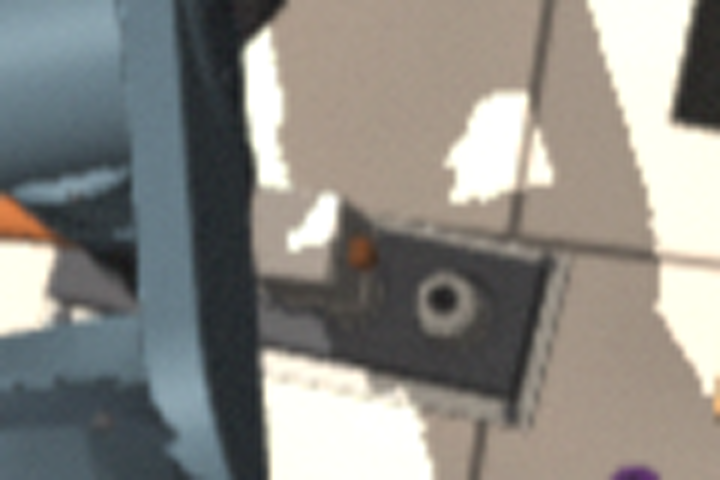

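Request:
servo_tool(
  plan=[
    [[0,0,-0.024,0,-1],[0,0,0.02,0,-1],[0,0,0,0,-1]],
  ],
)

```text
time_s: 34.2
eef_pos: [0.522, 0.3062, 0.0859]
eef_rot: [0.001, 0.704, 0.711, 0.002]
wrist_force: [0.2, 0.2, -1.3]
opening: 0.175
```

```bash
python3 - <<'E'
from look import *
T,S=look("q12",bxT=(150,220,270,300),sT=6,bxS=(225,260,345,410),sS=5)
E
```

```text
34.3 [0.521  0.3057 0.0844] [0.001 0.704 0.71  0.001] [ 1.8 -0.1 -1.7] 0.179
```

View pics/q12s.png

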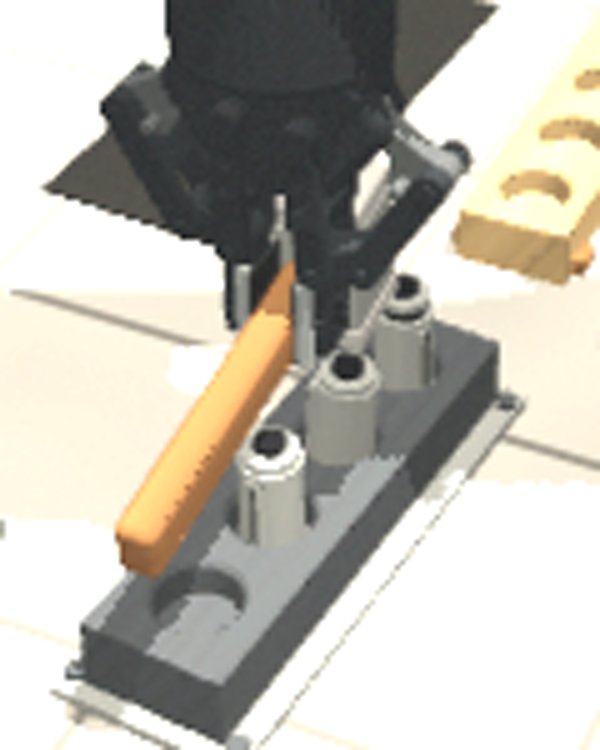

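```bash
python3 - <<'E'
from h import *
c=camera("side"); c["img"]=cv2.convertScaleAbs(c["img"],alpha=1.3,beta=0); save(c,"q13.png",(268,312,318,372),12)
E
```

```text
(no output)
```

View pics/q13.png

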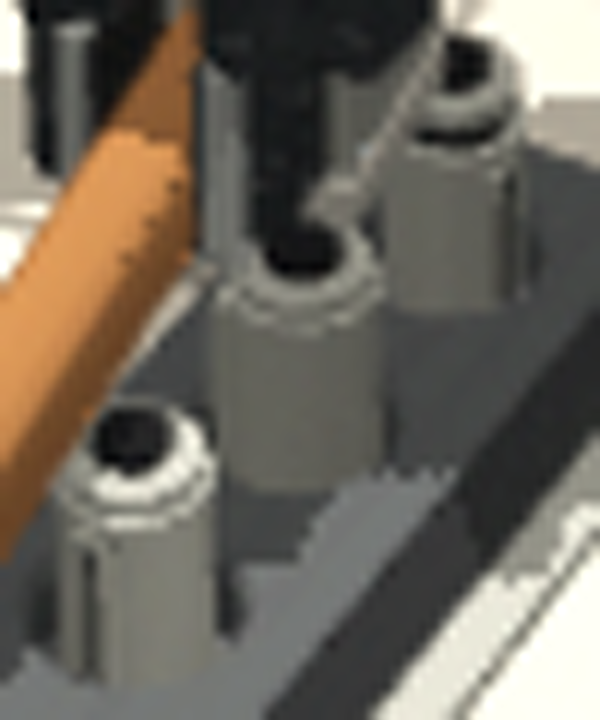

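Request:
servo_tool(
  plan=[
    [[0,0,-0.021,0,-1],[0,0,0.024,0,-1],[0,-0.02,0.01,0,-1],[-0.004,-0.0255,0,0,-1],[0,0,-0.01,0,-1],[0,0,0,0,-1],[0,0,0,0,-1]],
  ],
)

```text
time_s: 35.05
eef_pos: [0.5156, 0.2599, 0.0857]
eef_rot: [-0.0, 0.704, 0.71, -0.001]
wrist_force: [0.4, -0.8, -2.3]
opening: 0.173
```

```bash
python3 - <<'E'
from look import *
T,S=look("q14",bxT=(150,220,270,300),sT=6,bxS=(225,260,345,410),sS=5)
E
```

```text
35.15 [0.5161 0.2602 0.0863] [-0.     0.704  0.711 -0.   ] [ 0.9 -0.1 -2. ] 0.171
```

View pics/q14s.png

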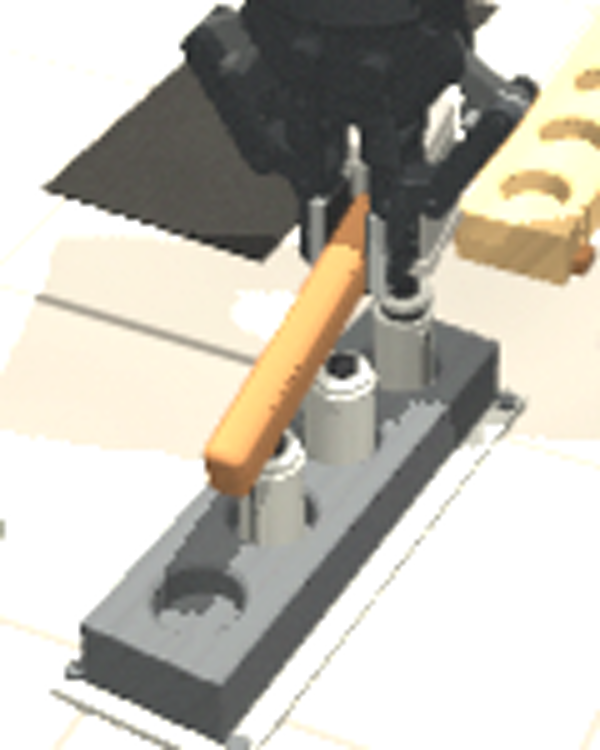

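View pics/q14t.png

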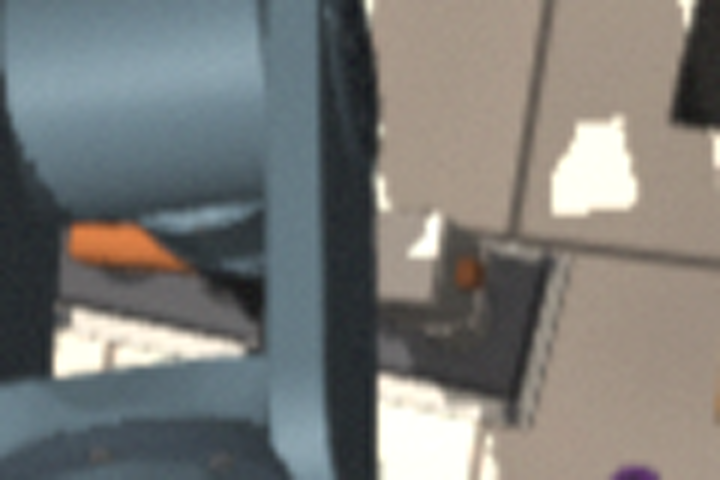

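```bash
python3 - <<'E'
from pd import *
g=lambda x,y:(225+(x+.5)/5-.5,260+(y+.5)/5-.5)
for p in((208,445),(248,460),(238,492)):
  for z in(.06,.07,.08,.09,.1): print(p,z,atz(S0,*g(*p),z).round(4))
E
```

```text
(208, 445) 0.06 [0.5494 0.3197 0.06  ]
(208, 445) 0.07 [0.5438 0.3293 0.07  ]
(208, 445) 0.08 [0.5381 0.3389 0.08  ]
(208, 445) 0.09 [0.5324 0.3486 0.09  ]
(208, 445) 0.1 [0.5268 0.3582 0.1   ]
(248, 460) 0.06 [0.5325 0.3207 0.06  ]
(248, 460) 0.07 [0.5272 0.3303 0.07  ]
(248, 460) 0.08 [0.5218 0.3399 0.08  ]
(248, 460) 0.09 [0.5165 0.3496 0.09  ]
(248, 460) 0.1 [0.5111 0.3592 0.1   ]
(238, 492) 0.06 [0.5281 0.3367 0.06  ]
(238, 492) 0.07 [0.5229 0.346  0.07  ]
(238, 492) 0.08 [0.5176 0.3554 0.08  ]
(238, 492) 0.09 [0.5123 0.3647 0.09  ]
(238, 492) 0.1 [0.507 0.374 0.1  ]
```

Request:
servo_tool(
  plan=[
    [[0,0,-0.024,0,-1],[0,0,0.02,0,-1],[0,0,0,0,-1]],
  ],
)

```text
time_s: 35.45
eef_pos: [0.5177, 0.2607, 0.0842]
eef_rot: [0.001, 0.704, 0.711, 0.002]
wrist_force: [0.8, 0.0, -1.3]
opening: 0.175
```

```bash
python3 - <<'E'
from look import *
T,S=look("q15",bxT=(150,220,270,300),sT=6,bxS=(268,300,328,372),sS=10)
E
```

```text
35.55 [0.5168 0.2602 0.083 ] [0.    0.704 0.71  0.001] [-0.7 -0.5 -2. ] 0.174
```

View pics/q15s.png

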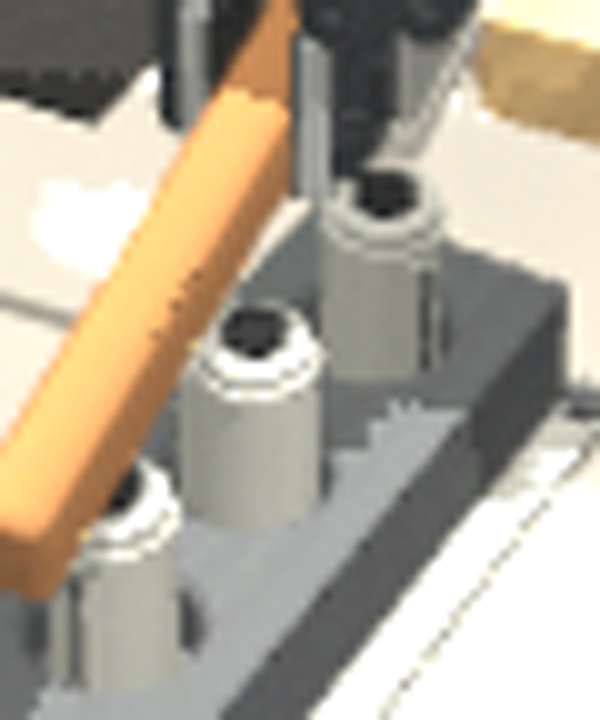

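Request:
servo_tool(
  plan=[
    [[0,0,-0.021,0,-1],[0,0,0.024,0,-1],[0,0,0.02,0,-1],[0.002,0.04,0.01,0,-1],[0.004,0.04,0,0,-1],[0.001,0.014,0,0,-1],[0,0,-0.03,0,-1],[0,0,0,0,-1]],
  ],
)

```text
time_s: 36.35
eef_pos: [0.5196, 0.3526, 0.0809]
eef_rot: [-0.001, 0.703, 0.711, -0.004]
wrist_force: [-0.0, -1.3, -2.4]
opening: 0.176
```

Request:
servo_tool(
  plan=[
    [[0,0,0,0,-1],[0,0,0,0,-1]],
  ],
)

```text
time_s: 36.55
eef_pos: [0.5236, 0.3533, 0.0863]
eef_rot: [0.0, 0.704, 0.71, 0.0]
wrist_force: [-0.1, 0.5, -1.6]
opening: 0.172
```

Request:
servo_tool(
  plan=[
    [[0,0,-0.024,0,-1],[0,0,0.024,0,-1],[0,0,0.03,0,-1],[0,0,0.03,0,-1],[0,0,0,0,-1],[0,0,0,0,-1]],
  ],
)

```text
time_s: 37.15
eef_pos: [0.5241, 0.3536, 0.1471]
eef_rot: [0.001, 0.704, 0.71, 0.001]
wrist_force: [-0.1, 0.8, -2.3]
opening: 0.175
```

```bash
python3 - <<'E'
from look import *
T,S=look("q16",bxT=(150,180,370,310),sT=3.6,bxS=(225,250,345,390),sS=5)
E
```

```text
37.25 [0.5224 0.353  0.1444] [-0.     0.704  0.71  -0.001] [ 0.1  0.6 -2.8] 0.172
```

View pics/q16s.png

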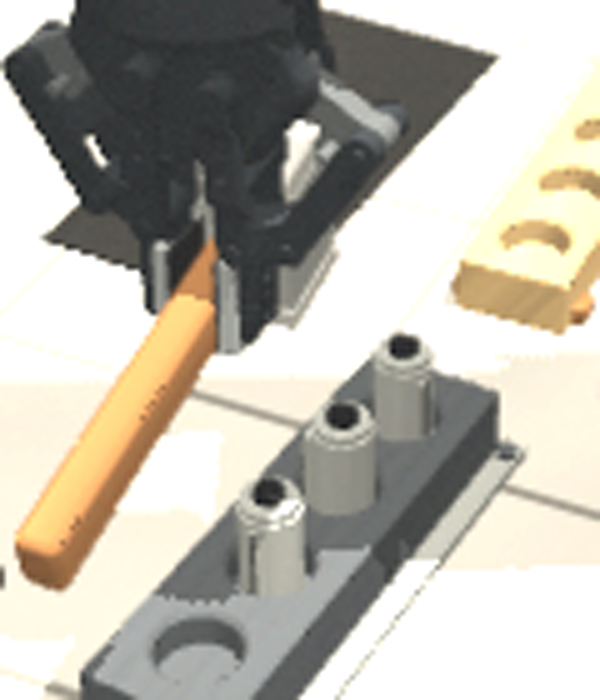

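View pics/q16t.png

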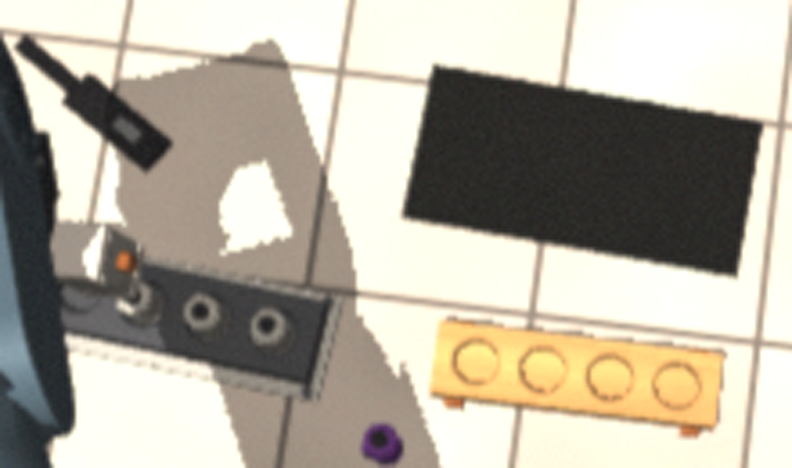

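Request:
servo_tool(
  plan=[
    [[0.018,-0.04,0,0,-1],[0.018,-0.04,0,0,-1],[0.018,-0.04,0,0,-1],[0.018,-0.04,0,0,-1],[0.018,-0.04,0,0,-1],[0.018,-0.04,0,0,-1],[0.018,-0.04,0,0,-1],[0.018,-0.04,0,0,-1]],
  ],
)

```text
time_s: 38.05
eef_pos: [0.6664, 0.0319, 0.1433]
eef_rot: [-0.001, 0.704, 0.71, -0.001]
wrist_force: [-0.3, -0.2, -2.0]
opening: 0.178
```

Request:
servo_tool(
  plan=[
    [[0.008,-0.005,-0.02,0,-1],[0,0,-0.03,0,-1],[0,0,-0.03,0,-1],[0,0,-0.03,0,-1],[0,0,-0.01,0,-1],[0,0,0,0,-1],[0,0,0,0,-1]],
  ],
)

```text
time_s: 38.75
eef_pos: [0.6756, 0.0286, 0.0261]
eef_rot: [0.0, 0.704, 0.71, 0.0]
wrist_force: [-0.1, -0.7, -1.0]
opening: 0.177
```

```bash
python3 - <<'E'
from look import *
T,S=look("q17",bxT=(250,180,370,260),sT=6,bxS=(235,210,325,310),sS=6)
E
```

```text
38.85 [0.6766 0.0285 0.0276] [0.001 0.704 0.71  0.001] [-0.4 -0.4 -2.9] 0.172
```

View pics/q17s.png

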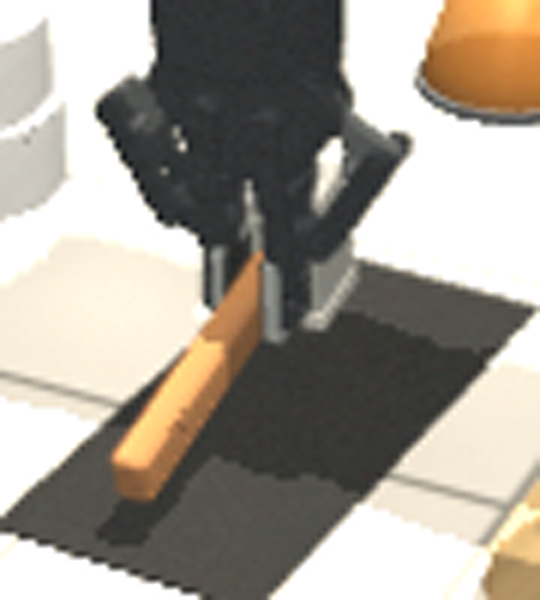

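Request:
servo_tool(
  plan=[
    [[0,0,-0.01,0,-1],[0,0,-0.005,0,-1],[0,0,0,0,-1],[0,0,0,0,-1]],
  ],
)

```text
time_s: 39.25
eef_pos: [0.6748, 0.0287, 0.0102]
eef_rot: [-0.0, 0.704, 0.71, -0.0]
wrist_force: [0.2, -0.2, -2.0]
opening: 0.174
```

Request:
servo_tool(
  plan=[
    [[0,0,-0.003,0,-1],[0,0,0,0,-1],[0,0,0,0,-1]],
  ],
)

```text
time_s: 39.55
eef_pos: [0.6751, 0.0286, 0.0075]
eef_rot: [-0.0, 0.704, 0.71, -0.0]
wrist_force: [0.0, -0.0, -1.7]
opening: 0.174
```

Request:
servo_tool(
  plan=[
    [[0,0,-0.003,0,-1],[0,0,0,0,-1],[0,0,0,0,-1]],
  ],
)

```text
time_s: 39.85
eef_pos: [0.675, 0.0286, 0.0043]
eef_rot: [-0.0, 0.704, 0.71, -0.0]
wrist_force: [-0.7, -0.7, -1.7]
opening: 0.177
```

Request:
servo_tool(
  plan=[
    [[0,0,-0.003,0,-1],[0,0,0,0,-1],[0,0,0,0,-1]],
  ],
)

```text
time_s: 40.15
eef_pos: [0.6756, 0.0283, 0.0022]
eef_rot: [0.0, 0.704, 0.71, 0.0]
wrist_force: [-0.5, -1.4, 2.8]
opening: 0.17
```

```bash
python3 - <<'E'
from look import *
T,S=look("q18",bxT=(250,180,370,260),sT=6,bxS=(235,230,325,310),sS=7)
E
```

```text
40.25 [0.6756 0.0283 0.0021] [0.    0.704 0.71  0.   ] [-1.  -2.3  2.4] 0.176
```

View pics/q18s.png

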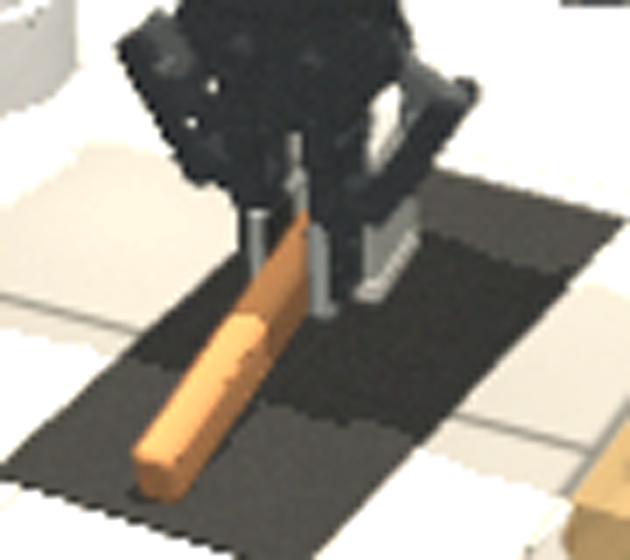

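Contact with the mat (force went from -2 to +2.6 N). Release and back off straight up.

Request:
servo_tool(
  plan=[
    [[0,0,0,0,-0.4],[0,0,0,0,0],[0,0,0,0,0.2],[0,0,0,0,0.2],[0,0,0,0,0.2],[0,0,0.02,0,0.2],[0,0,0.03,0,0.2],[0,0,0.04,0,0.2]],
  ],
)

```text
time_s: 41.05
eef_pos: [0.6733, 0.0288, 0.0901]
eef_rot: [-0.002, 0.704, 0.71, -0.001]
wrist_force: [0.8, 0.1, 0.4]
opening: 0.604
```

Request:
servo_tool(
  plan=[
    [[0,0,0.04,0,0.2],[-0.02,0.02,0.02,-0.02,0.2],[-0.04,0.03,0,-0.04,0.2],[-0.04,0.02,0,-0.04,0.2],[-0.03,0,0,0,0.2],[0,0,0,0,0.2],[0,0,0,0,0.2]],
  ],
)

```text
time_s: 41.75
eef_pos: [0.5454, 0.0987, 0.1521]
eef_rot: [0.001, 0.738, 0.674, 0.001]
wrist_force: [-0.1, -0.2, 0.6]
opening: 0.596
```

```bash
python3 - <<'E'
from look import *
T,S=look("q19",bxT=(150,180,370,310),sT=3.6,bxS=(225,200,375,390),sS=4)
pickle.dump((T,S),open("c2.pkl","wb"))
E
```

```text
41.85 [0.5465 0.0982 0.152 ] [0.001 0.739 0.674 0.001] [ 0.6  0.  -0.1] 0.602
```

View pics/q19s.png

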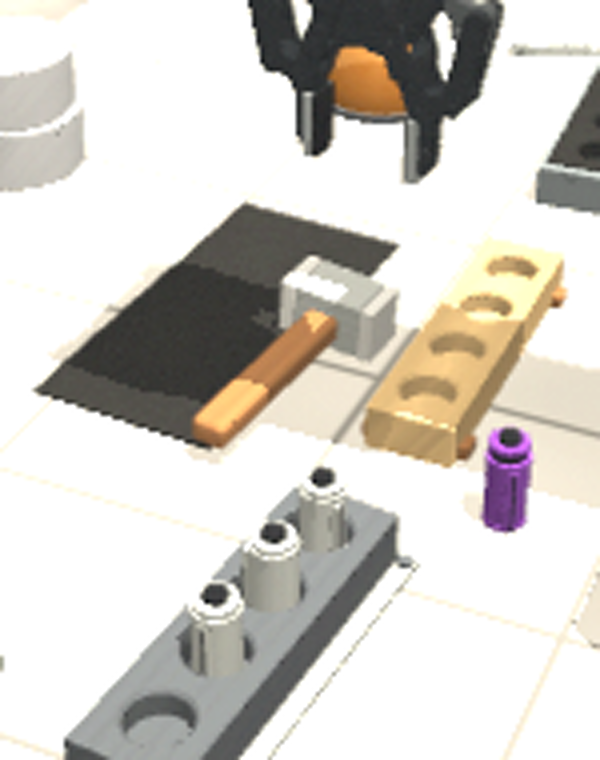

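View pics/q19t.png

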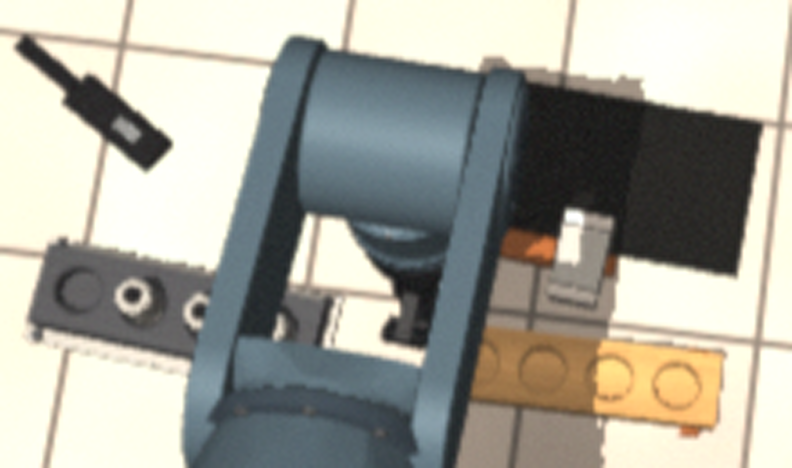

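Request:
servo_tool(
  plan=[
    [[-0.04,-0.02,0.02,0.04,0.2],[-0.04,-0.02,0.02,0.04,0.2],[-0.03,-0.02,0.02,0.02,0.2],[0,0,0,0,0.2],[0,0,0,0,0.2]],
  ],
)

```text
time_s: 42.35
eef_pos: [0.4366, 0.0378, 0.2125]
eef_rot: [0.001, 0.705, 0.709, 0.001]
wrist_force: [0.6, 0.5, -0.0]
opening: 0.599
```

```bash
python3 - <<'E'
from look import *
T,S=look("q20",bxT=(255,195,345,275),sT=8,bxS=(255,250,335,320),sS=8)
pickle.dump((T,S),open("c2.pkl","wb"))
E
```

```text
42.45 [0.4361 0.0385 0.2112] [-0.     0.704  0.71   0.   ] [0.2 0.8 0.5] 0.6
```

View pics/q20s.png

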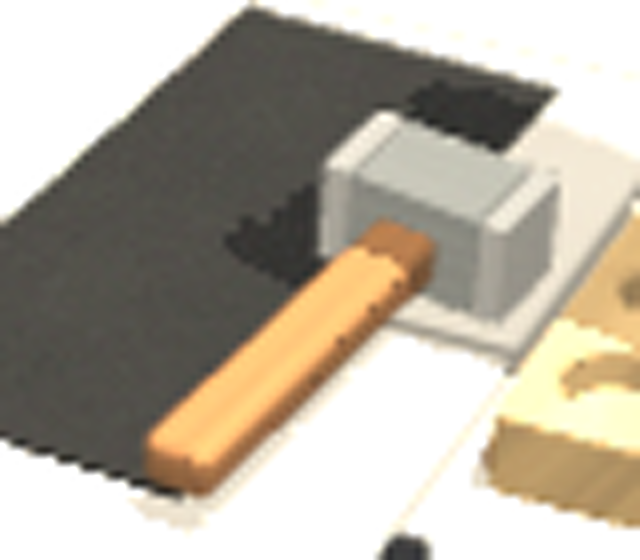

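View pics/q20t.png

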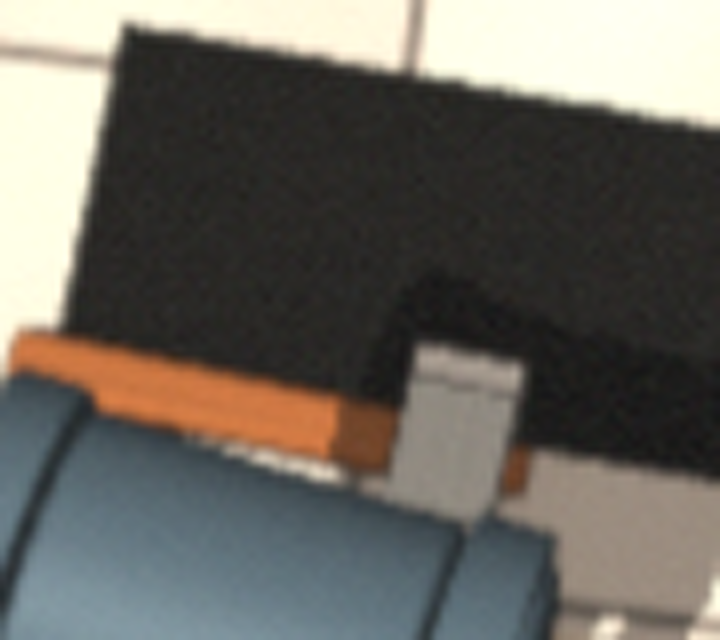

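```bash
python3 - <<'E'
from mal import *
T,S=pickle.load(open("c2.pkl","rb")); P=pickle.load(open("poses.pkl","rb"))
import mal
# same scale 8 both
ct=[((-.018,.032,.036),(415,345)),((.018,.032,.036),(525,362)),((-.148,.011,.026),(18,332))]
cs=[((-.018,.032,.036),(325,165)),((-.018,-.032,.036),(487,222)),((.018,-.032,.036),(557,178)),((.018,.032,.036),(385,112)),((-.018,-.032,0),(487,315)),((-.148,.011,.026),(150,435)),((-.148,-.011,.026),(205,460)),((-.148,.011,.010),(150,470))]
p,r=malfit(T,S,(255,195),(255,250),8,ct,cs,p0=(.62,0,-1.6)); print(p.round(4),r)
for d in(.03,.035,.038,.045,.06): print(d,xf(p,[[-d,0,.021]]).round(4))
m=P["mat"]; print("mat",m)
for v in(-.032,0,.032): 
    w=xf(p,[[0,v,0]])[0]-[m[0],m[1],0]; c,s=np.cos(m[2]),np.sin(m[2]); print("face",v,[round(c*w[0]+s*w[1],4),round(-s*w[0]+c*w[1],4)])
E
```

```text
[ 0.5983  0.0123 -1.661 ] [[0.3, -0.6], [0.2, 0.1], [-0.6, -0.7], [-0.6, -0.2], [2.5, -0.1], [0.7, -1.7], [-0.7, -0.3], [2.2, 0.9], [-0.8, 0.0], [0.9, -0.1], [-0.6, 1.5]]
0.03 [[0.601  0.0422 0.021 ]]
0.035 [[0.6015 0.0471 0.021 ]]
0.038 [[0.6018 0.0501 0.021 ]]
0.045 [[0.6024 0.0571 0.021 ]]
0.06 [[0.6037 0.072  0.021 ]]
mat [ 0.67016037  0.01963602 -0.05755239]
face -0.032 [np.float64(-0.1033), np.float64(-0.0104)]
face 0 [np.float64(-0.0713), np.float64(-0.0115)]
face 0.032 [np.float64(-0.0393), np.float64(-0.0125)]
```

Request:
servo_tool(
  plan=[
    [[0.04,0.003,0,-0.05,0.2],[0.04,0.003,-0.02,-0.05,0.2],[0.04,0.003,-0.03,0,0.2],[0.04,0.002,-0.03,0,0.2],[0.006,0,-0.03,0,0.2],[0,0,-0.02,0,0.2],[0,0,0,0,0.2],[0,0,0,0,0.2]],
  ],
)

```text
time_s: 43.25
eef_pos: [0.6008, 0.0501, 0.0803]
eef_rot: [-0.001, 0.738, 0.674, -0.001]
wrist_force: [0.3, 0.0, 1.1]
opening: 0.599
```

```bash
python3 - <<'E'
from look import *
T,S=look("q21",bxT=(255,195,345,275),sT=8,bxS=(255,230,335,320),sS=8)
E
```

```text
43.35 [0.6021 0.0498 0.0827] [0.001 0.738 0.674 0.001] [-0.1 -0.5 -0.3] 0.596
```

View pics/q21s.png

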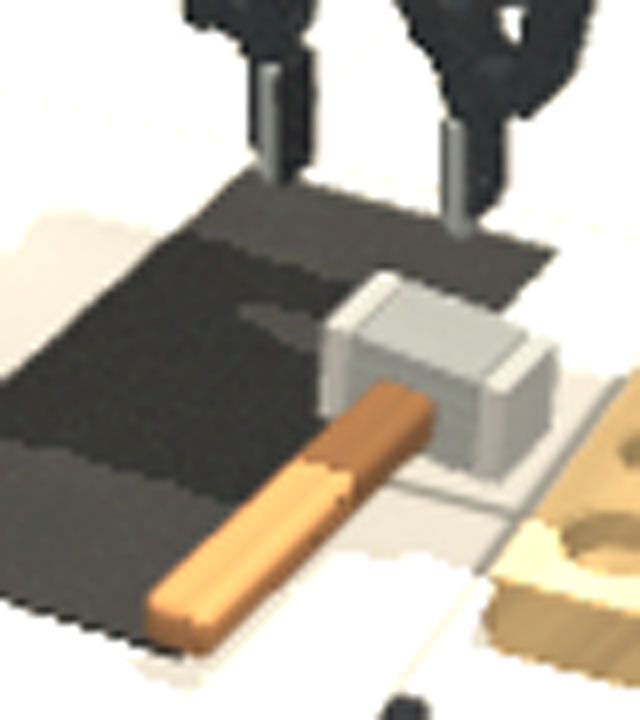

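```bash
python3 - <<'E'
from pd import *
for p in([.602,.05,.029],[.602,.05,.103],[.602,.05,.013],[.62,.05,.02],[.584,.05,.02]): print(p,((proj(S0,[p])[0]-[255,230]+.5)*8).round())
E
```

```text
[0.602, 0.05, 0.029] [379. 412.]
[0.602, 0.05, 0.103] [379. 196.]
[0.602, 0.05, 0.013] [379. 457.]
[0.62, 0.05, 0.02] [324. 424.]
[0.584, 0.05, 0.02] [434. 452.]
```

Request:
servo_tool(
  plan=[
    [[-0.001,0,-0.03,0,0.2],[0,0,-0.025,0,0.2],[0,0,-0.015,0,0.2],[0,0,-0.005,0,0.2],[0,0,0,0,0.2],[0,0,0,0,0.2]],
  ],
)

```text
time_s: 43.95
eef_pos: [0.6012, 0.0495, 0.008]
eef_rot: [0.001, 0.739, 0.674, 0.001]
wrist_force: [-0.2, 0.0, 0.2]
opening: 0.609
```

```bash
python3 - <<'E'
from look import *
T,S=look("q22",bxT=(255,195,345,275),sT=8,bxS=(255,230,335,320),sS=8)
E
```

```text
44.05 [0.6012 0.0495 0.008 ] [0.001 0.739 0.674 0.001] [ 0.2 -0.1 -0.5] 0.599
```

View pics/q22s.png

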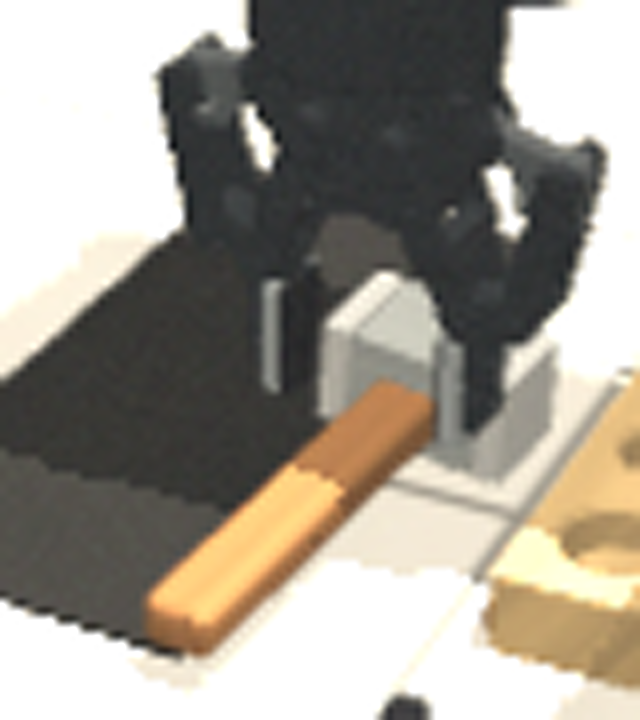

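Request:
servo_tool(
  plan=[
    [[-0.004,0,-0.007,0,0.2],[0,0,-0.006,0,0.2],[0,0,0,0,0.2],[0,0,0,0,-0.2],[0,0,0,0,-0.4],[0,0,0,0,-1],[0,0,0,0,-1],[0,0,0,0,-1]],
  ],
)

```text
time_s: 44.85
eef_pos: [0.5965, 0.0495, -0.006]
eef_rot: [0.0, 0.739, 0.674, 0.0]
wrist_force: [-0.1, 0.1, 3.0]
opening: 0.244
```

Request:
servo_tool(
  plan=[
    [[0,0,0.008,0,-1],[0,0,0.01,0,-1],[0,0,0,0,-1],[0,0,0,0,-1]],
  ],
)

```text
time_s: 45.25
eef_pos: [0.5963, 0.0496, 0.0121]
eef_rot: [0.0, 0.739, 0.674, 0.0]
wrist_force: [-0.3, -0.3, -1.7]
opening: 0.247
```

```bash
python3 - <<'E'
from look import *
T,S=look("q23",bxT=(255,195,345,275),sT=8,bxS=(255,230,335,320),sS=8)
E
```

```text
45.35 [0.5957 0.0497 0.0114] [-0.     0.739  0.674 -0.   ] [ 0.6  0.2 -1.3] 0.24
```

View pics/q23s.png

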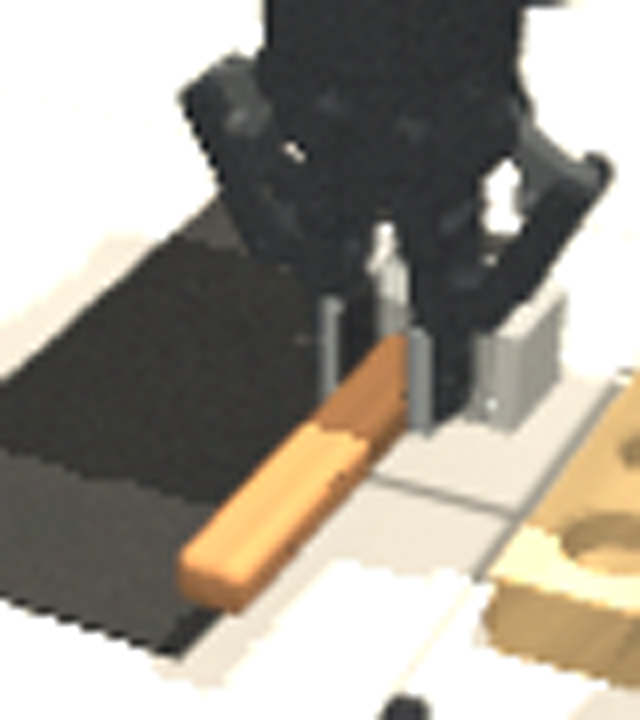

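Request:
servo_tool(
  plan=[
    [[0.02,0,0.005,0,-1],[0.035,0,0,0,-1],[0.023,0,0,0,-1],[0,0,0,0,-1],[0,0,-0.005,0,-1],[0,0,-0.008,0,-1],[0,0,-0.004,0,-1],[0,0,0,0,-1]],
  ],
)

```text
time_s: 46.15
eef_pos: [0.6722, 0.0498, -0.0021]
eef_rot: [-0.001, 0.739, 0.674, -0.001]
wrist_force: [0.1, -0.3, -2.2]
opening: 0.243
```

Request:
servo_tool(
  plan=[
    [[0,0,-0.002,0,-1],[0,0,0,0,-1],[0,0,0,0,-1]],
  ],
)

```text
time_s: 46.45
eef_pos: [0.6742, 0.0496, -0.0022]
eef_rot: [0.0, 0.739, 0.674, 0.0]
wrist_force: [0.1, 0.8, -1.7]
opening: 0.245
```

```bash
python3 - <<'E'
from look import *
T,S=look("q24",bxT=(255,195,345,275),sT=8,bxS=(235,230,325,320),sS=7)
E
```

```text
46.55 [ 0.6742  0.0496 -0.0021] [0.    0.739 0.674 0.   ] [ 1.1 -0.8 -3.1] 0.248
```

View pics/q24s.png

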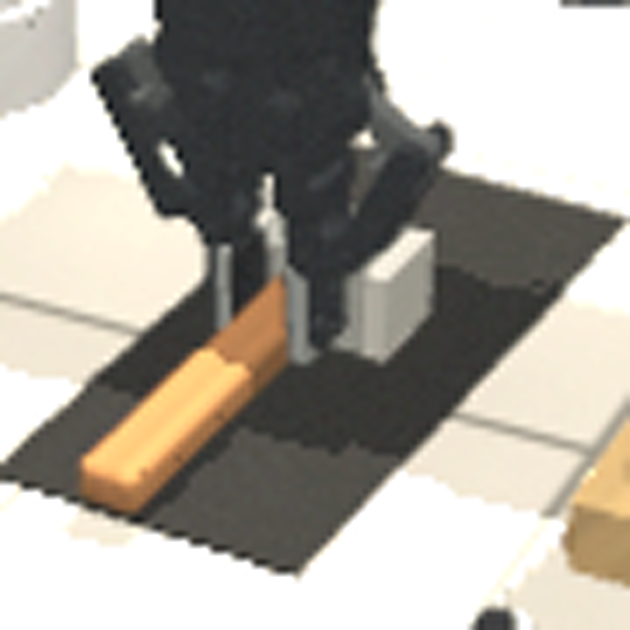

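Request:
servo_tool(
  plan=[
    [[0,0,-0.002,0,-1],[0,0,0,0,-1],[0,0,0,0,-0.4],[0,0,0,0,-0.2],[0,0,0,0,0.2],[0,0,0,0,0.2],[0,0,0,0,0.2]],
  ],
)

```text
time_s: 47.25
eef_pos: [0.674, 0.0495, -0.0045]
eef_rot: [-0.0, 0.739, 0.674, -0.0]
wrist_force: [-0.1, -0.1, 0.2]
opening: 0.599
```

Request:
servo_tool(
  plan=[
    [[0,0,0.03,0,0.2],[0,0,0.04,0,0.2],[0,0,0.04,0,0.2],[-0.03,0.02,0.04,0,0.2],[-0.03,0.04,0.02,0,0.2],[-0.03,0.04,0,0,0.2],[-0.03,0.04,0,0,0.2],[-0.03,0.02,0,0,0.2]],
  ],
)

```text
time_s: 48.05
eef_pos: [0.5268, 0.2078, 0.1617]
eef_rot: [-0.0, 0.738, 0.675, 0.001]
wrist_force: [0.4, -0.1, 0.3]
opening: 0.6
```

```bash
python3 - <<'E'
from look import *
T,S=look("q25",bxT=(150,180,370,310),sT=3.6,bxS=(225,200,375,390),sS=4)
pickle.dump((T,S),open("c3.pkl","wb"))
E
```

```text
48.15 [0.5245 0.2082 0.1611] [-0.001  0.737  0.676 -0.001] [-0.5  0.5 -0.4] 0.599
```

View pics/q25s.png

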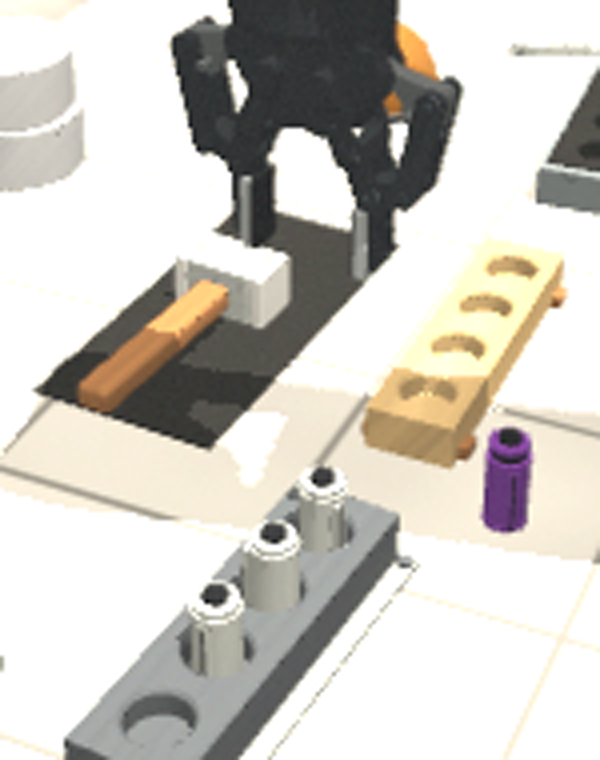

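View pics/q25t.png

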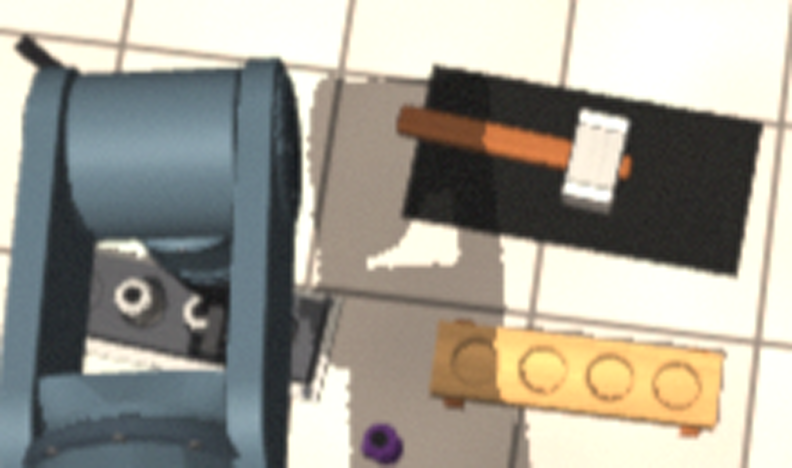

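```bash
python3 - <<'E'
from pd import *
for c,n,b,s in((T0,"cT",(380,280,482,350),7),(S0,"cS",(350,205,430,265),8)):
    d=dict(c); d["img"]=(255*(np.clip(c["img"]/255.*(1 if n=="cS" else 1.2),0,1))**.45).astype(np.uint8)
    save(d,n+"_raw.png",b,s)
    import ov
    overlay(d,{"case":P["case"]},n+".png",b,s)
E
```

```text
(no output)
```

View pics/cT_raw.png

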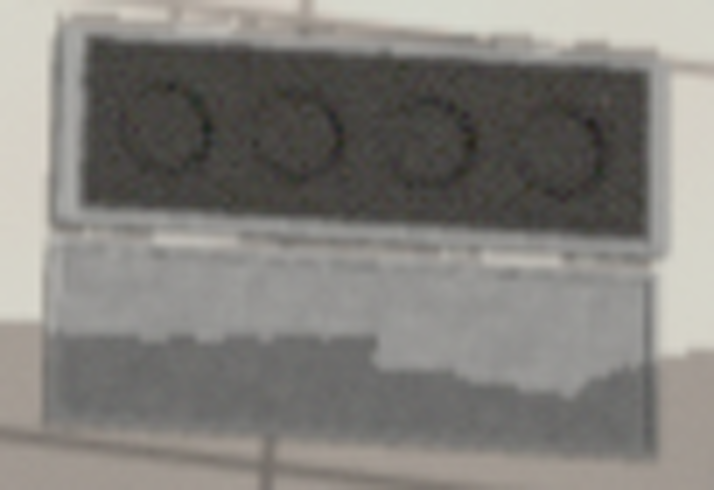

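View pics/cT.png

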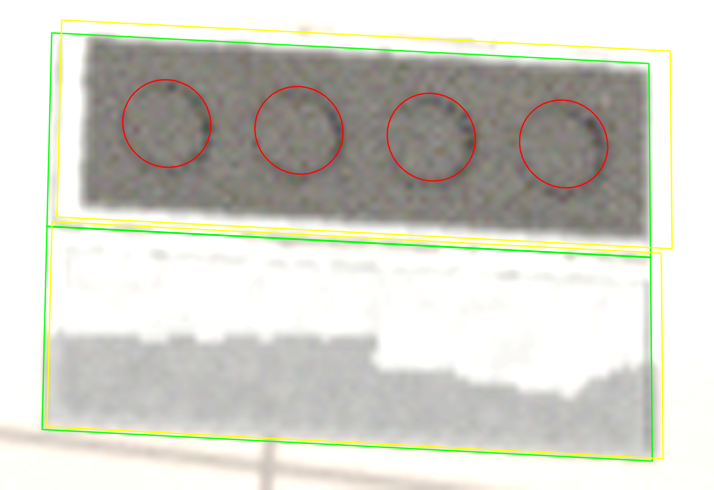

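View pics/cS_raw.png

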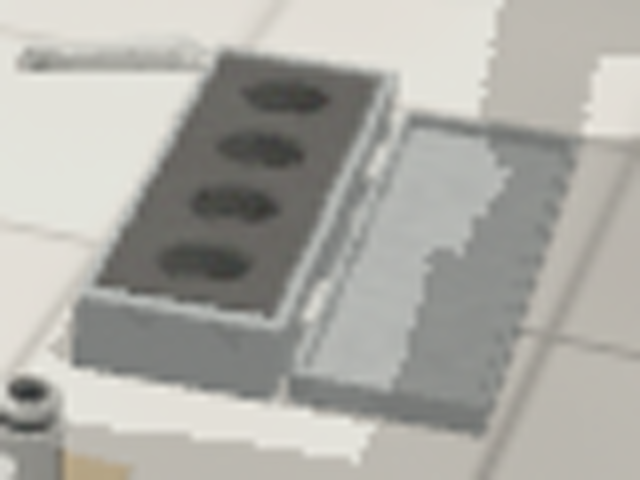

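```bash
python3 - <<'E'
from pd import *
ys=(.072,.024,-.024,-.072)
t=[(167,127),(298,136),(432,142),(559,152)]; s=[(205,262),(235,203),(262,150),(285,97)]
def res(p,w=(1,1)):
    r=[]
    for i,y in enumerate(ys):
        X=xf(p,[[0,y,.030]])
        r+=list(w[0]*(proj(T0,X)[0]-[380+(t[i][0]+.5)/7-.5,280+(t[i][1]+.5)/7-.5]))
        r+=list(w[1]*(proj(S0,X)[0]-[350+(s[i][0]+.5)/8-.5,205+(s[i][1]+.5)/8-.5]))
    return np.array(r)
for w in((1,1),(1,0),(0,1)):
    o=least_squares(res,P["case"],kwargs=dict(w=w)); print(w,o.x.round(4),res(o.x).reshape(-1,2).round(1).tolist())
    print([xf(o.x,[[0,y,0]])[0][:2].round(4).tolist() for y in ys])
o=least_squares(res,P["case"]); P["caseW"]=o.x
pickle.dump(P,open("poses.pkl","wb"))
E
```

```text
(1, 1) [ 0.5116 -0.3069  0.0672] [[-0.3, 0.1], [0.1, -0.2], [-0.1, -0.2], [0.0, -0.1], [-0.4, 0.0], [0.1, -0.4], [0.4, -0.4], [0.5, -0.2]]
[[0.5068, -0.2351], [0.51, -0.283], [0.5133, -0.3309], [0.5165, -0.3788]]
(1, 0) [ 0.5114 -0.3072  0.0614] [[-0.2, 0.0], [0.1, -0.2], [-0.0, -0.1], [0.1, -0.1], [-0.3, 0.2], [0.3, -0.4], [0.5, -0.1], [0.8, -0.2]]
[[0.5069, -0.2354], [0.5099, -0.2833], [0.5128, -0.3312], [0.5158, -0.3791]]
(0, 1) [ 0.5117 -0.3053  0.0753] [[-0.9, 0.2], [0.1, 0.1], [-0.8, -0.2], [-0.1, 0.1], [-1.0, -0.2], [-0.1, -0.2], [-0.2, -0.7], [0.1, -0.1]]
[[0.5063, -0.2335], [0.5099, -0.2814], [0.5135, -0.3293], [0.5172, -0.3771]]
```

Request:
servo_tool(
  plan=[
    [[-0.008,0.0115,-0.03,0,0.2],[0,0,-0.03,0,0.2],[0,0,0,0,0.2],[0,0,0,0,0.2]],
  ],
)

```text
time_s: 48.55
eef_pos: [0.5206, 0.2163, 0.1014]
eef_rot: [-0.0, 0.739, 0.674, -0.0]
wrist_force: [0.8, 1.4, 0.4]
opening: 0.601
```

```bash
python3 - <<'E'
from look import *
T,S=look("r1",bxT=(150,220,270,300),sT=6,bxS=(265,260,345,360),sS=7)
E
```

```text
48.65 [0.522  0.2165 0.103 ] [0.001 0.739 0.674 0.001] [0.8 0.3 0.3] 0.603
```

View pics/r1s.png

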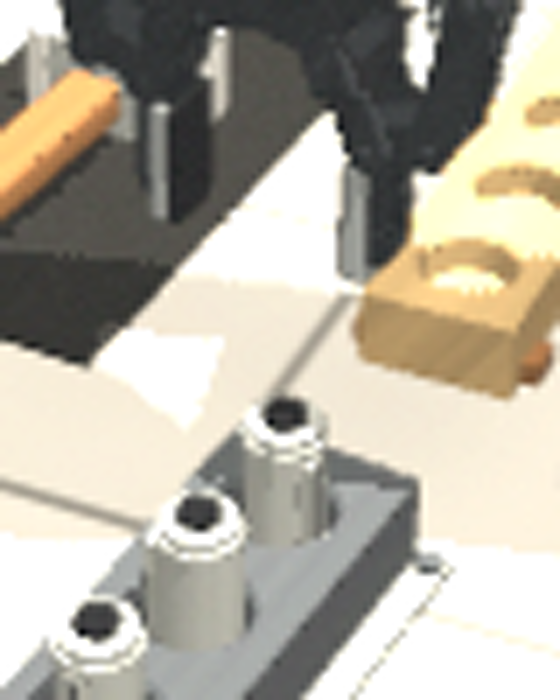

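Request:
servo_tool(
  plan=[
    [[-0.006,0.0038,-0.02,0,0.2],[0,0,-0.02,0,0.2],[0,0,-0.005,0,0.2],[0,0,0,0,0.2],[0,0,0,0,0.2]],
  ],
)

```text
time_s: 49.15
eef_pos: [0.5156, 0.2206, 0.0578]
eef_rot: [0.001, 0.739, 0.674, 0.001]
wrist_force: [-0.8, 0.2, -0.0]
opening: 0.6
```

```bash
python3 - <<'E'
from look import *
T,S=look("r2",bxT=(150,220,270,300),sT=6,bxS=(265,260,345,360),sS=7)
E
```

```text
49.25 [0.5156 0.2207 0.0577] [0.001 0.739 0.674 0.001] [ 0.1  0.  -0.5] 0.598
```

View pics/r2s.png

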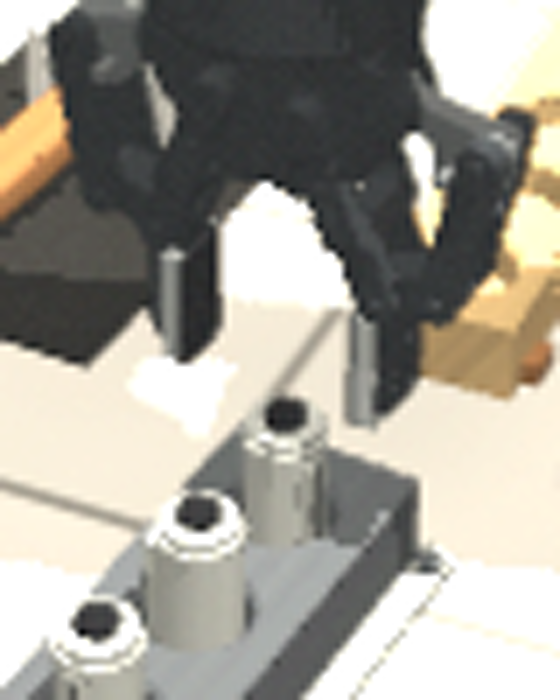

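Request:
servo_tool(
  plan=[
    [[0,0,-0.015,0,0.2],[0,0,-0.012,0,0.2],[0,0,-0.004,0,0.2],[0,0,0,0,0.2],[0,0,0,0,0.2]],
  ],
)

```text
time_s: 49.75
eef_pos: [0.5141, 0.2206, 0.0249]
eef_rot: [-0.0, 0.739, 0.674, -0.0]
wrist_force: [-0.9, -0.0, 0.7]
opening: 0.602
```

Request:
servo_tool(
  plan=[
    [[0,0,0,0,-0.2],[0,0,0,0,-0.4],[0,0,0,0,-1],[0,0,0,0,-1],[0,0,0,0,-1],[0,0,0,0,-1]],
  ],
)

```text
time_s: 50.35
eef_pos: [0.5148, 0.2208, 0.0259]
eef_rot: [0.0, 0.739, 0.674, 0.0]
wrist_force: [0.1, -0.1, 6.5]
opening: 0.267
```

```bash
python3 - <<'E'
from look import *
T,S=look("r3",bxT=(150,220,270,300),sT=6,bxS=(265,260,345,360),sS=7)
E
```

```text
50.45 [0.5149 0.2207 0.026 ] [0.    0.739 0.674 0.001] [-0.8  0.1  5.1] 0.269
```

View pics/r3s.png

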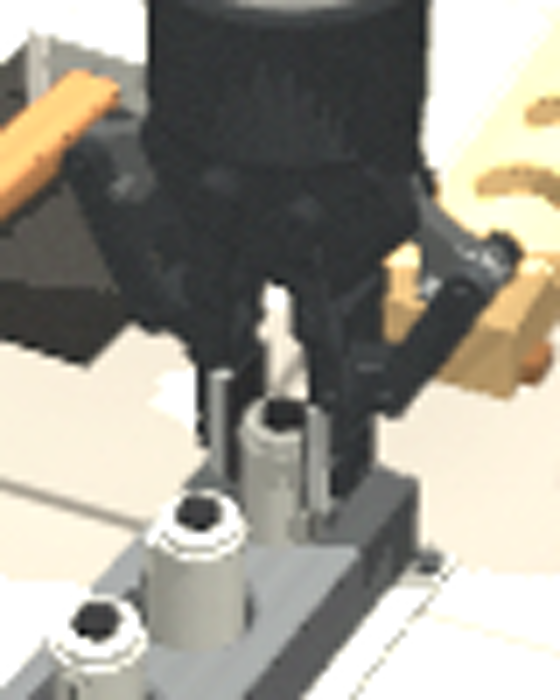

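```bash
python3 - <<'E'
from pd import *
print("dome",atz(T0,435,229,.03)); 
for p in((475,258),(491,287),(482,270),(477,259),(488,287)): print("clip",atz(T0,*p,.008).round(3))
print(proj(T0,[[.5133,-.3307,.03],[.57,-.3307,.03]]))
E
```

```text
dome [ 0.69670012 -0.30162875  0.03      ]
clip [ 0.638 -0.416  0.008]
clip [ 0.566 -0.462  0.008]
clip [ 0.608 -0.436  0.008]
clip [ 0.636 -0.421  0.008]
clip [ 0.565 -0.454  0.008]
[[440.84541604 299.84020008]
 [442.50441235 277.94804275]]
```

Request:
servo_tool(
  plan=[
    [[0,0,0.01,0,-1],[0,0,0.03,0,-1],[0,0,0.04,0,-1],[0,0,0.03,0,-1],[0,-0.03,0.01,0.02,-1],[0,-0.04,0,0.02,-1],[0,-0.04,0,0.02,-1],[0,-0.04,0,0.02,-1]],
  ],
)

```text
time_s: 51.25
eef_pos: [0.514, 0.0694, 0.1458]
eef_rot: [0.0, 0.71, 0.704, 0.0]
wrist_force: [-0.2, 0.7, -1.4]
opening: 0.264
```

Request:
servo_tool(
  plan=[
    [[0,-0.045,0,0.02,-1],[0,-0.045,0,0.02,-1],[0,-0.045,0,0.02,-1],[0,-0.045,0,0.02,-1],[0,-0.045,0,0,-1],[0,-0.045,0,0,-1],[0,-0.045,0,0,-1],[0,-0.045,0,0,-1]],
  ],
)

```text
time_s: 52.05
eef_pos: [0.5138, -0.2912, 0.1456]
eef_rot: [-0.0, 0.682, 0.731, 0.0]
wrist_force: [0.0, -0.2, -1.1]
opening: 0.266
```

Request:
servo_tool(
  plan=[
    [[-0.001,-0.03,-0.02,0,-1],[0,-0.01,-0.02,0,-1],[0,0,0,0,-1],[0,0,0,0,-1],[0,0,0,0,-1]],
  ],
)

```text
time_s: 52.55
eef_pos: [0.514, -0.3288, 0.1065]
eef_rot: [0.001, 0.682, 0.731, 0.0]
wrist_force: [-1.0, -0.2, -0.9]
opening: 0.265
```

```bash
python3 - <<'E'
from look import *
T,S=look("r4",bxT=(380,260,482,350),sT=7,bxS=(350,185,430,265),sS=8)
from pd import *
e=get_obs()["eef_pos"]
disc(e[0],e[1],e[2]-.006,(350,185),8)
E
```

```text
52.65 [ 0.5142 -0.3288  0.1067] [0.001 0.682 0.732 0.   ] [-0.   0.4 -0.8] 0.266
L 242 R 311 low 147 top 120
```

View pics/r4s.png

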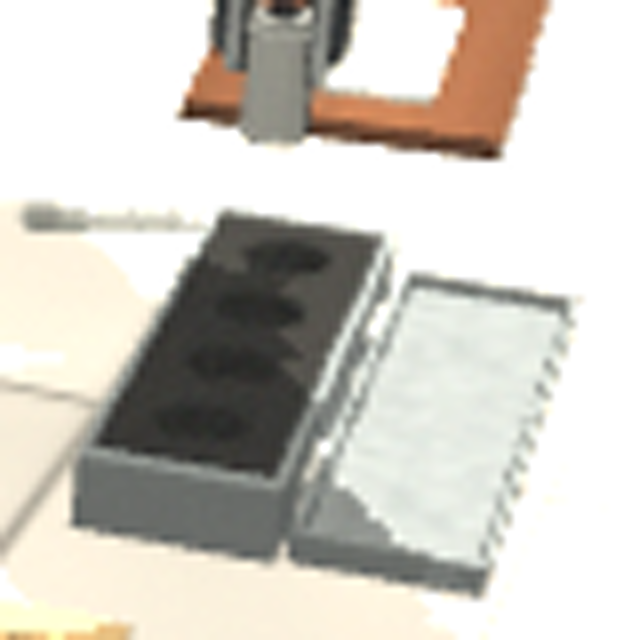

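View pics/r4t.png

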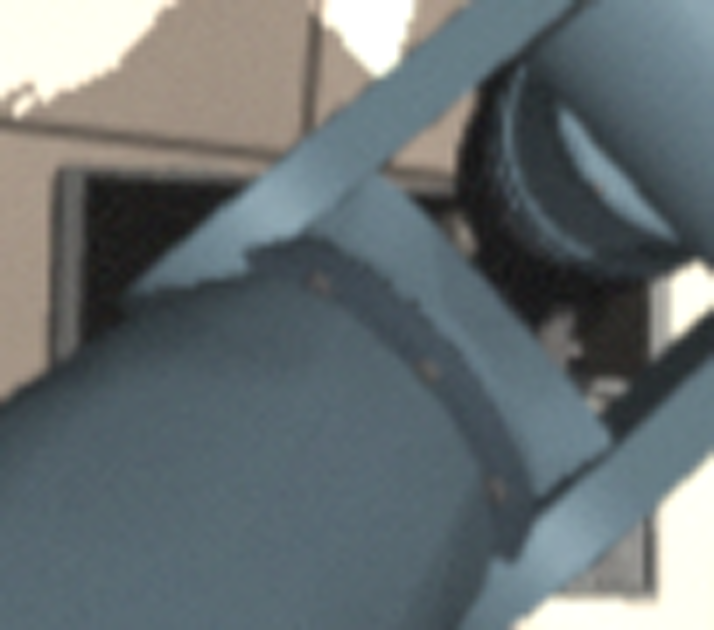

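Request:
servo_tool(
  plan=[
    [[-0.0015,-0.002,-0.02,0,-1],[0,0,-0.02,0,-1],[0,0,-0.015,0,-1],[0,0,-0.005,0,-1],[0,0,-0.002,0,-1],[0,0,0,0,-1],[0,0,0,0,-1]],
  ],
)

```text
time_s: 53.35
eef_pos: [0.5124, -0.3319, 0.0443]
eef_rot: [0.001, 0.682, 0.731, -0.0]
wrist_force: [0.6, -0.3, -0.9]
opening: 0.266
```

```bash
python3 - <<'E'
from look import *
T,S=look("r5",bxT=(380,260,482,350),sT=7,bxS=(350,185,430,265),sS=8)
from pd import *
e=get_obs()["eef_pos"]
disc(e[0],e[1],e[2]-.006,(350,185),8); disc(.5133,-.3307,.03,(350,185),8,r=.016)
E
```

```text
53.45 [ 0.5123 -0.3319  0.0442] [ 0.001  0.682  0.731 -0.   ] [ 0.3 -0.4 -0.1] 0.269
L 234 R 302 low 302 top 272
L 219 R 306 low 327 top 288
```

View pics/r5s.png

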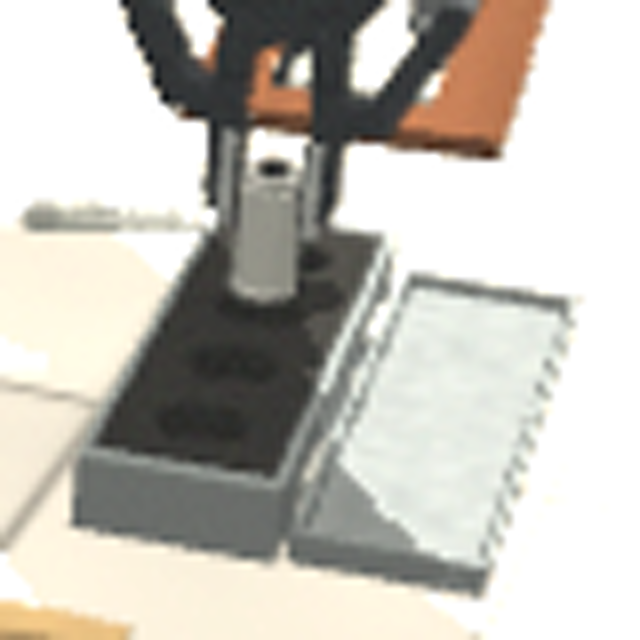

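Request:
servo_tool(
  plan=[
    [[0,0.0005,-0.006,0,-1],[0,0,-0.005,0,-1],[0,0,0,0,-1],[0,0,0,0,-1]],
  ],
)

```text
time_s: 53.85
eef_pos: [0.5115, -0.3307, 0.0318]
eef_rot: [-0.0, 0.682, 0.731, -0.0]
wrist_force: [-0.2, 0.6, -1.3]
opening: 0.261
```

Request:
servo_tool(
  plan=[
    [[0,0,-0.005,0,-1],[0,0,-0.004,0,-1],[0,0,0,0,-1],[0,0,0,0,-1]],
  ],
)

```text
time_s: 54.25
eef_pos: [0.5117, -0.3308, 0.0231]
eef_rot: [-0.0, 0.682, 0.731, -0.0]
wrist_force: [0.5, -0.9, -0.1]
opening: 0.267
```

```bash
python3 - <<'E'
from look import *
T,S=look("r6",bxT=(380,260,482,350),sT=7,bxS=(350,185,430,265),sS=8)
E
```

```text
54.35 [ 0.5119 -0.3309  0.0234] [ 0.     0.682  0.731 -0.   ] [ 0.8  1.2 -1.2] 0.261
```

View pics/r6s.png

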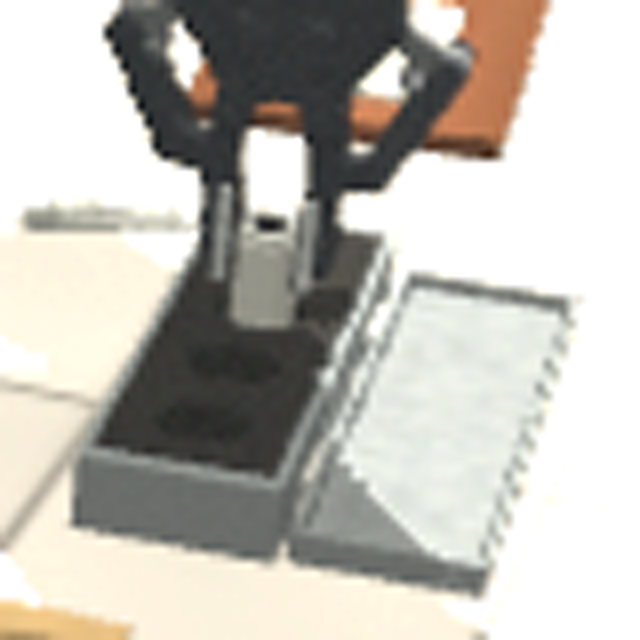

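Request:
servo_tool(
  plan=[
    [[0,0,0,0,-0.3],[0,0,0,0,0],[0,0,0,0,0.2],[0,0,0,0,0.2],[0,0,0.03,0,0.2],[0,0,0.04,0,0.2],[0,0,0.03,0,0.2],[0,0.04,0,-0.02,0.2]],
  ],
)

```text
time_s: 55.15
eef_pos: [0.5149, -0.2969, 0.1295]
eef_rot: [0.006, 0.691, 0.723, -0.0]
wrist_force: [0.3, -0.3, -0.1]
opening: 0.601
```

Request:
servo_tool(
  plan=[
    [[0.001,0.045,0,-0.02,0.2],[0.001,0.045,0,-0.02,0.2],[0.001,0.045,0,-0.02,0.2],[0.001,0.045,0,-0.02,0.2],[0.001,0.045,0,-0.02,0.2],[0.001,0.045,0,-0.02,0.2],[0.001,0.045,0,-0.02,0.2],[0.001,0.045,0,0,0.2]],
  ],
)

```text
time_s: 55.95
eef_pos: [0.5197, 0.0709, 0.1236]
eef_rot: [0.0, 0.739, 0.674, 0.0]
wrist_force: [0.9, 0.2, 0.3]
opening: 0.603
```

```bash
python3 - <<'E'
from look import *
T,S=look("r7",bxT=(380,260,482,350),sT=7,bxS=(350,185,430,265),sS=8)
E
```

```text
56.05 [0.5192 0.074  0.1234] [-0.001  0.737  0.676  0.001] [-0.4  0.3 -0.1] 0.599
```

View pics/r7s.png

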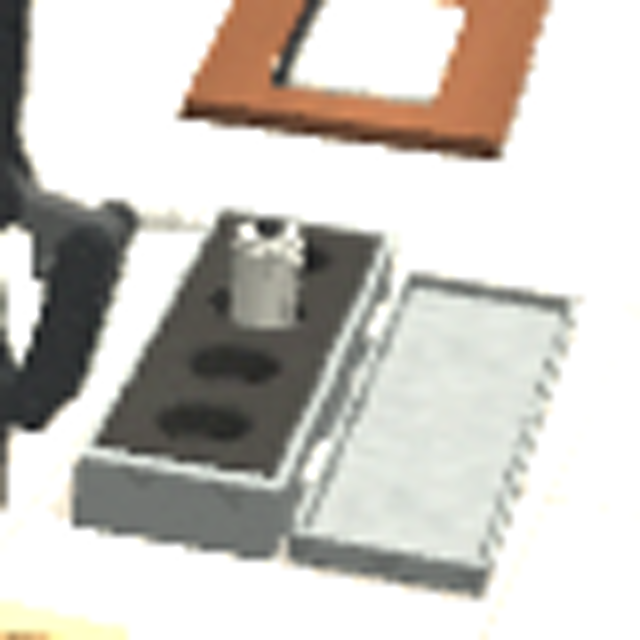

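View pics/r7t.png

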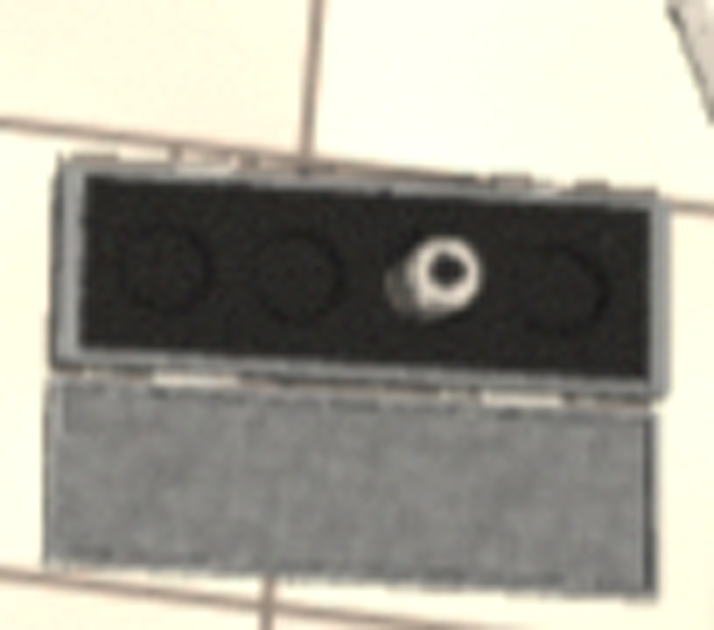

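Request:
servo_tool(
  plan=[
    [[0,0.045,0,0,0.2],[0,0.045,0,0,0.2],[0,0.045,0,0,0.2],[0,0.045,-0.02,0,0.2],[0,0.014,-0.02,0,0.2],[0,0,0,0,0.2],[0,0,0,0,0.2]],
  ],
)

```text
time_s: 56.75
eef_pos: [0.5196, 0.2623, 0.083]
eef_rot: [-0.0, 0.738, 0.674, -0.001]
wrist_force: [0.1, 0.1, 0.3]
opening: 0.604
```

```bash
python3 - <<'E'
from look import *
T,S=look("r8",bxT=(150,220,270,300),sT=6,bxS=(255,260,335,360),sS=7)
E
```

```text
56.85 [0.5208 0.2619 0.0843] [0.    0.739 0.674 0.001] [ 0.4 -0.2  0.4] 0.602
```

View pics/r8s.png

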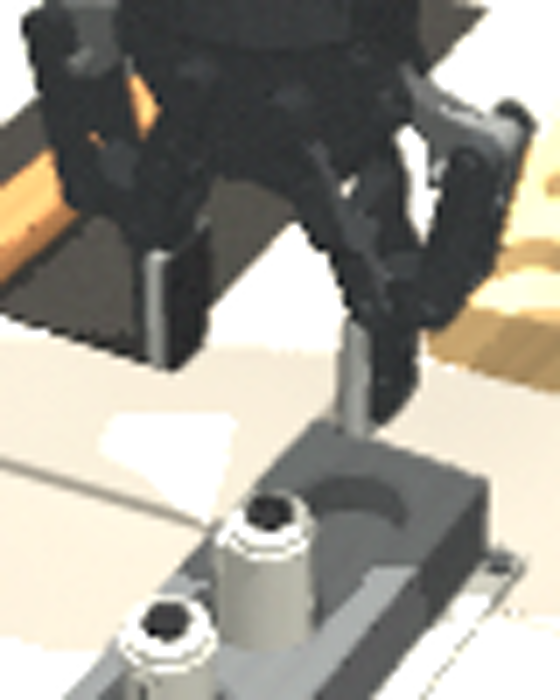

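Request:
servo_tool(
  plan=[
    [[-0.001,0.0055,-0.01,0,0.2],[0,0,-0.02,0,0.2],[0,0,-0.02,0,0.2],[0,0,-0.008,0,0.2],[0,0,0,0,0.2],[0,0,0,0,0.2]],
  ],
)

```text
time_s: 57.45
eef_pos: [0.5194, 0.2685, 0.0259]
eef_rot: [0.0, 0.739, 0.674, 0.0]
wrist_force: [0.0, 0.6, 0.5]
opening: 0.597
```

```bash
python3 - <<'E'
from look import *
T,S=look("r9",bxT=(150,220,270,300),sT=6,bxS=(255,260,335,360),sS=7)
E
```

```text
57.55 [0.5198 0.2688 0.0265] [0.    0.739 0.674 0.001] [ 0.6 -0.3  0.5] 0.597
```

View pics/r9s.png

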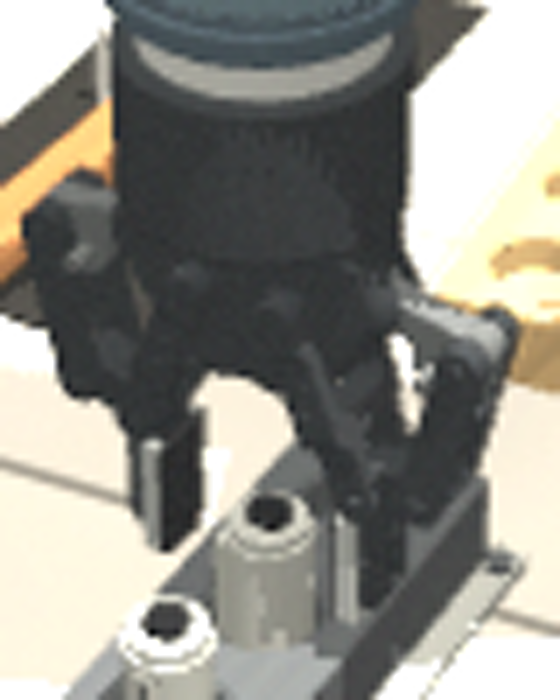

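Request:
servo_tool(
  plan=[
    [[0,0,0,0,-0.2],[0,0,0,0,-0.4],[0,0,0,0,-1],[0,0,0,0,-1],[0,0,0,0,-1],[0,0,0,0,-1],[0,0,0.01,0,-1],[0,0,0.03,0,-1]],
  ],
)

```text
time_s: 58.35
eef_pos: [0.5163, 0.2678, 0.0631]
eef_rot: [-0.001, 0.739, 0.674, -0.003]
wrist_force: [-0.2, 0.5, -0.2]
opening: 0.264
```

Request:
servo_tool(
  plan=[
    [[0,0,0.04,0,-1],[0,0,0.03,0,-1],[-0.001,-0.0415,0.01,0.02,-1],[-0.001,-0.045,0,0.02,-1],[-0.001,-0.045,0,0.02,-1],[-0.001,-0.045,0,0.02,-1],[-0.001,-0.045,0,0.02,-1],[-0.001,-0.045,0,0.02,-1]],
  ],
)

```text
time_s: 59.15
eef_pos: [0.5125, 0.0004, 0.1459]
eef_rot: [0.0, 0.696, 0.718, 0.0]
wrist_force: [0.6, -0.1, 0.2]
opening: 0.264
```

Request:
servo_tool(
  plan=[
    [[-0.001,-0.045,0,0.02,-1],[-0.001,-0.045,0,0.02,-1],[-0.001,-0.045,0,0,-1],[0,-0.045,0,0,-1],[0,-0.045,0,0,-1],[0,-0.04,-0.02,0,-1],[0,-0.02,-0.02,0,-1],[0,0,0,0,-1]],
  ],
)

```text
time_s: 59.95
eef_pos: [0.5078, -0.2846, 0.1028]
eef_rot: [-0.002, 0.684, 0.73, -0.0]
wrist_force: [0.0, 0.2, -1.3]
opening: 0.266
```

Request:
servo_tool(
  plan=[
    [[0,0,0,0,-1],[0,0,0,0,-1]],
  ],
)

```text
time_s: 60.15
eef_pos: [0.5103, -0.2821, 0.1063]
eef_rot: [0.0, 0.682, 0.731, 0.0]
wrist_force: [0.3, 0.5, 0.4]
opening: 0.268
```

```bash
python3 - <<'E'
from look import *
T,S=look("r10",bxT=(380,260,482,350),sT=7,bxS=(350,185,430,265),sS=8)
from pd import *
e=get_obs()["eef_pos"]
disc(e[0],e[1],e[2]-.006,(350,185),8)
E
```

```text
60.25 [ 0.5106 -0.2821  0.1065] [0.001 0.682 0.732 0.   ] [ 0.8 -0.1 -0.4] 0.268
L 214 R 286 low 199 top 170
```

View pics/r10s.png

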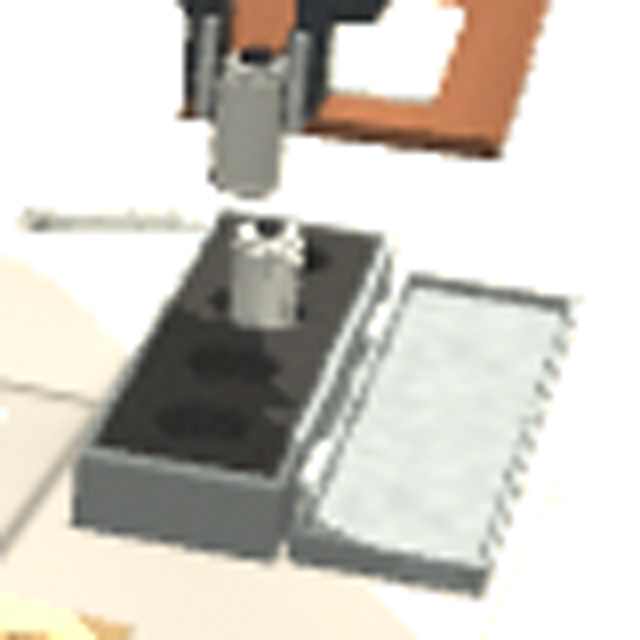

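Request:
servo_tool(
  plan=[
    [[-0.002,0,-0.02,0,-1],[0,0,-0.02,0,-1],[0,0,-0.015,0,-1],[0,0,-0.005,0,-1],[0,0,-0.002,0,-1],[0,0,0,0,-1],[0,0,0,0,-1]],
  ],
)

```text
time_s: 60.95
eef_pos: [0.5084, -0.2833, 0.0442]
eef_rot: [0.001, 0.682, 0.731, 0.0]
wrist_force: [-0.3, -0.4, -1.1]
opening: 0.267
```

```bash
python3 - <<'E'
from look import *
T,S=look("r11",bxT=(380,260,482,350),sT=7,bxS=(350,185,430,265),sS=8)
from pd import *
e=get_obs()["eef_pos"]
disc(.510,-.283,e[2]-.006,(350,185),8)
E
```

```text
61.05 [ 0.5083 -0.2833  0.0441] [0.001 0.682 0.731 0.   ] [-0.1  0.6  0.2] 0.268
L 202 R 272 low 358 top 326
```

View pics/r11s.png

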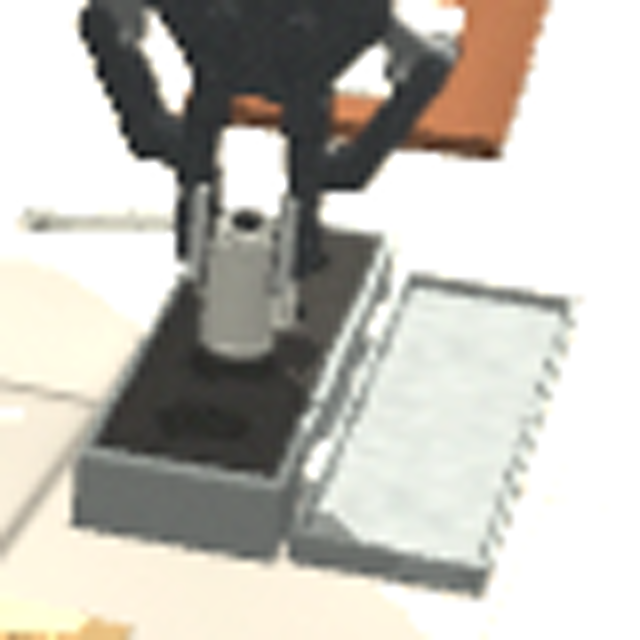

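Request:
servo_tool(
  plan=[
    [[0,0,-0.006,0,-1],[0,0,-0.005,0,-1],[0,0,0,0,-1],[0,0,0,0,-1]],
  ],
)

```text
time_s: 61.45
eef_pos: [0.5075, -0.2827, 0.0318]
eef_rot: [-0.0, 0.682, 0.731, -0.0]
wrist_force: [0.6, 0.2, -0.4]
opening: 0.267
```

Request:
servo_tool(
  plan=[
    [[0,0,-0.005,0,-1],[0,0,-0.004,0,-1],[0,0,0,0,-1],[0,0,0,0,-1]],
  ],
)

```text
time_s: 61.85
eef_pos: [0.5077, -0.2828, 0.023]
eef_rot: [-0.0, 0.682, 0.731, -0.0]
wrist_force: [0.8, -0.1, 0.2]
opening: 0.267
```

Request:
servo_tool(
  plan=[
    [[0,0,0,0,-0.3],[0,0,0,0,0],[0,0,0,0,0.2],[0,0,0,0,0.2],[0,0,0.03,0,0.2],[0,0,0.04,0,0.2],[0,0,0.03,0,0.2],[0,0.04,0,-0.02,0.2]],
  ],
)

```text
time_s: 62.65
eef_pos: [0.5113, -0.2486, 0.1293]
eef_rot: [0.006, 0.691, 0.723, 0.0]
wrist_force: [1.1, 0.8, 0.3]
opening: 0.6
```

Request:
servo_tool(
  plan=[
    [[0.002,0.045,0,-0.02,0.2],[0.002,0.045,0,-0.02,0.2],[0.002,0.045,0,-0.02,0.2],[0.002,0.045,0,-0.02,0.2],[0.002,0.045,0,-0.02,0.2],[0.002,0.045,0,-0.02,0.2],[0.002,0.045,0,-0.02,0.2],[0.002,0.045,0,0,0.2]],
  ],
)

```text
time_s: 63.45
eef_pos: [0.5237, 0.119, 0.1236]
eef_rot: [0.0, 0.739, 0.674, 0.0]
wrist_force: [0.5, -0.5, -0.7]
opening: 0.602
```

```bash
python3 - <<'E'
from look import *
T,S=look("r12",bxT=(380,260,482,350),sT=7,bxS=(350,185,430,265),sS=8)
E
```

```text
63.55 [0.5233 0.122  0.1235] [-0.     0.737  0.676  0.001] [-1.1 -0.9 -0.1] 0.601
```

View pics/r12s.png

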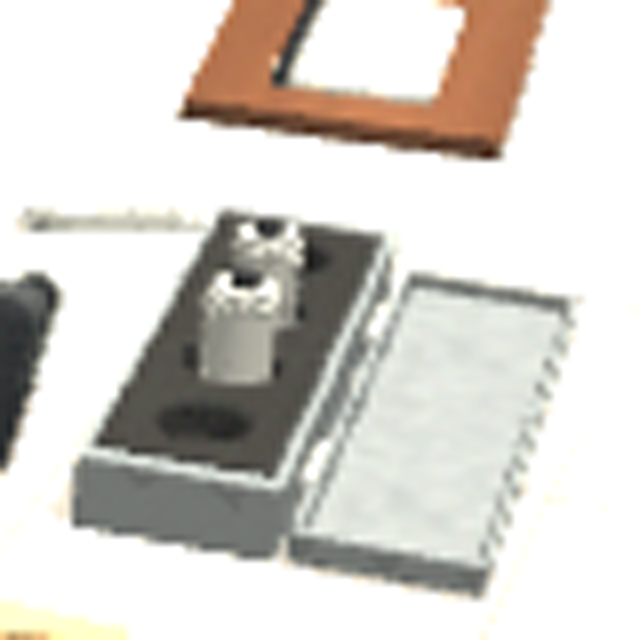

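Request:
servo_tool(
  plan=[
    [[0.0005,0.045,0,0,0.2],[0,0.045,0,0,0.2],[0,0.045,0,0,0.2],[0,0.045,-0.02,0,0.2],[0,0.02,-0.02,0,0.2],[0,0,0,0,0.2],[0,0,0,0,0.2]],
  ],
)

```text
time_s: 64.25
eef_pos: [0.5239, 0.3164, 0.0827]
eef_rot: [-0.0, 0.738, 0.674, -0.001]
wrist_force: [-0.4, 0.6, 0.4]
opening: 0.6
```

```bash
python3 - <<'E'
from look import *
T,S=look("r13",bxT=(150,220,270,300),sT=6,bxS=(245,260,325,360),sS=7)
E
```

```text
64.35 [0.5252 0.3159 0.0842] [0.    0.739 0.674 0.   ] [-0.3 -0.2  0.1] 0.599
```

View pics/r13s.png

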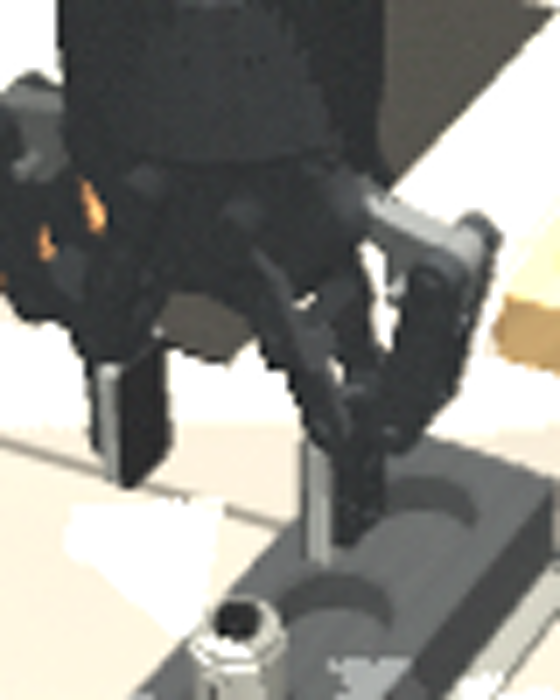

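Request:
servo_tool(
  plan=[
    [[0,0.001,-0.01,0,0.2],[0,0,-0.02,0,0.2],[0,0,-0.02,0,0.2],[0,0,-0.008,0,0.2],[0,0,0,0,0.2],[0,0,0,0,0.2]],
  ],
)

```text
time_s: 64.95
eef_pos: [0.525, 0.3179, 0.0259]
eef_rot: [0.0, 0.739, 0.674, 0.0]
wrist_force: [1.0, -0.3, -0.0]
opening: 0.607
```

```bash
python3 - <<'E'
from look import *
T,S=look("r14",bxT=(150,220,270,300),sT=6,bxS=(245,280,325,380),sS=7)
E
```

```text
65.05 [0.5254 0.3183 0.0266] [0.    0.739 0.674 0.001] [-0.6  0.1  0.2] 0.598
```

View pics/r14s.png

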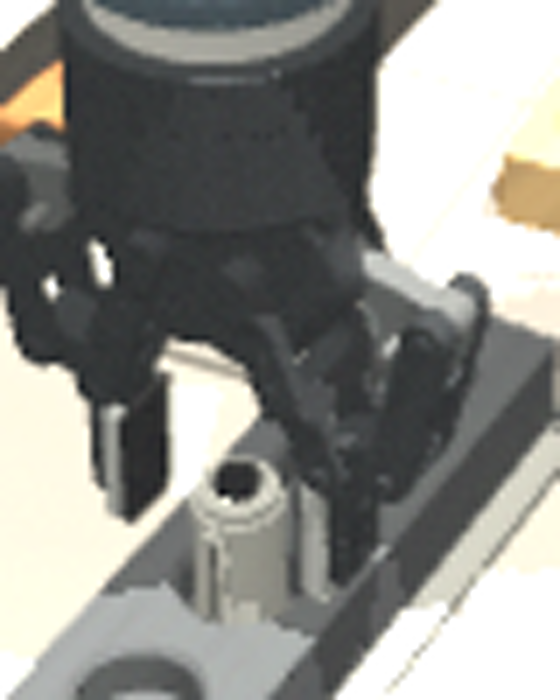

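Request:
servo_tool(
  plan=[
    [[0,0,0,0,-0.2],[0,0,0,0,-0.4],[0,0,0,0,-1],[0,0,0,0,-1],[0,0,0,0,-1],[0,0,0,0,-1],[0,0,0.01,0,-1],[0,0,0.03,0,-1]],
  ],
)

```text
time_s: 65.85
eef_pos: [0.5216, 0.317, 0.0628]
eef_rot: [-0.001, 0.739, 0.674, -0.003]
wrist_force: [-0.3, 0.6, -0.3]
opening: 0.265
```

Request:
servo_tool(
  plan=[
    [[0,0,0.04,0,-1],[0,0,0.03,0,-1],[-0.001,-0.0425,0.01,0.02,-1],[-0.002,-0.045,0,0.02,-1],[-0.002,-0.045,0,0.02,-1],[-0.002,-0.045,0,0.02,-1],[-0.002,-0.045,0,0.02,-1],[-0.002,-0.045,0,0.02,-1]],
  ],
)

```text
time_s: 66.65
eef_pos: [0.513, 0.049, 0.1459]
eef_rot: [0.0, 0.696, 0.718, 0.0]
wrist_force: [0.3, -0.4, 0.2]
opening: 0.262
```

Request:
servo_tool(
  plan=[
    [[-0.002,-0.045,0,0.02,-1],[-0.002,-0.045,0,0.02,-1],[-0.0025,-0.045,0,0,-1],[0,-0.045,0,0,-1],[0,-0.045,0,0,-1],[0,-0.04,-0.02,0,-1],[0,-0.02,-0.02,0,-1],[0,0,0,0,-1]],
  ],
)

```text
time_s: 67.45
eef_pos: [0.5048, -0.2362, 0.1029]
eef_rot: [-0.002, 0.684, 0.73, -0.0]
wrist_force: [0.1, 0.1, -0.7]
opening: 0.266
```

Request:
servo_tool(
  plan=[
    [[0,0,0,0,-1],[0,0,0,0,-1]],
  ],
)

```text
time_s: 67.65
eef_pos: [0.5073, -0.2336, 0.1062]
eef_rot: [0.0, 0.682, 0.731, 0.0]
wrist_force: [-0.5, 0.4, 0.3]
opening: 0.266
```

```bash
python3 - <<'E'
from look import *
T,S=look("r15",bxT=(380,260,482,350),sT=7,bxS=(350,185,430,265),sS=8)
from pd import *
e=get_obs()["eef_pos"]
disc(e[0],e[1],e[2]-.006,(350,185),8)
E
```

```text
67.75 [ 0.5075 -0.2336  0.1064] [0.001 0.682 0.732 0.   ] [ 1.6 -0.2 -0.7] 0.266
L 182 R 256 low 255 top 224
```

View pics/r15s.png

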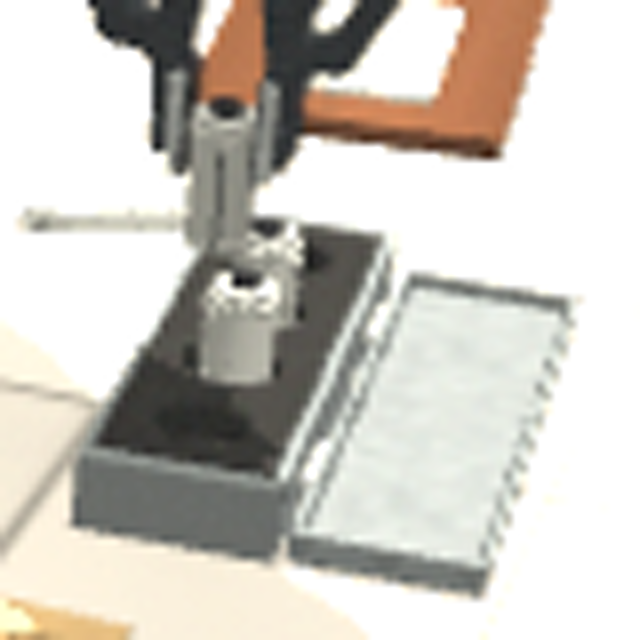

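Request:
servo_tool(
  plan=[
    [[-0.0005,0,-0.02,0,-1],[0,0,-0.02,0,-1],[0,0,-0.015,0,-1],[0,0,-0.005,0,-1],[0,0,-0.002,0,-1],[0,0,0,0,-1],[0,0,0,0,-1]],
  ],
)

```text
time_s: 68.45
eef_pos: [0.507, -0.2348, 0.0442]
eef_rot: [0.001, 0.682, 0.731, 0.0]
wrist_force: [-0.3, -0.4, 0.2]
opening: 0.267
```

```bash
python3 - <<'E'
from look import *
T,S=look("r16",bxT=(380,260,482,350),sT=7,bxS=(350,185,430,265),sS=8)
from pd import *
e=get_obs()["eef_pos"]
disc(.5067,-.235,e[2]-.006,(350,185),8)
E
```

```text
68.55 [ 0.5068 -0.2348  0.0441] [0.001 0.682 0.731 0.   ] [-0.5 -0.2  0.3] 0.265
L 172 R 244 low 417 top 384
```

View pics/r16s.png

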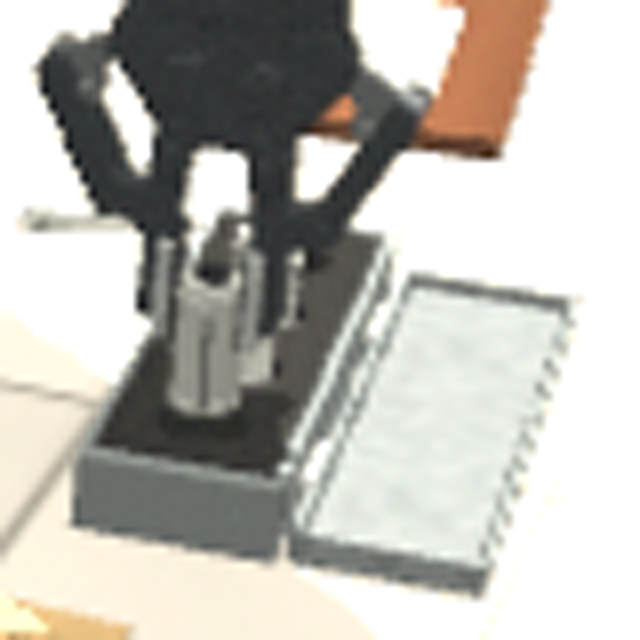

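Request:
servo_tool(
  plan=[
    [[0,0,-0.006,0,-1],[0,0,-0.005,0,-1],[0,0,0,0,-1],[0,0,0,0,-1]],
  ],
)

```text
time_s: 68.95
eef_pos: [0.506, -0.2342, 0.0319]
eef_rot: [-0.0, 0.682, 0.731, -0.0]
wrist_force: [1.3, 0.5, 0.1]
opening: 0.267
```

Request:
servo_tool(
  plan=[
    [[0,0,-0.005,0,-1],[0,0,-0.004,0,-1],[0,0,0,0,-1],[0,0,0,0,-1]],
  ],
)

```text
time_s: 69.35
eef_pos: [0.5062, -0.2343, 0.023]
eef_rot: [-0.0, 0.682, 0.731, -0.0]
wrist_force: [-0.2, -0.5, -0.9]
opening: 0.263
```

Request:
servo_tool(
  plan=[
    [[0,0,0,0,-0.3],[0,0,0,0,0],[0,0,0,0,0.2],[0,0,0,0,0.2],[0,0,0.03,0,0.2],[0,0,0.04,0,0.2],[0,0,0.04,0,0.2],[0,0.04,0.02,0,0.2]],
  ],
)

```text
time_s: 70.15
eef_pos: [0.5085, -0.1987, 0.1578]
eef_rot: [0.004, 0.684, 0.73, 0.0]
wrist_force: [0.6, -0.2, 0.5]
opening: 0.602
```

Request:
servo_tool(
  plan=[
    [[0,0.045,0.02,0,0.2],[0,0.045,0,0,0.2],[0,0.045,0,0,0.2],[0,0.045,0,0,0.2],[0,0.045,0,0,0.2],[0,0,0,0,0.2],[0,0,0,0,0.2],[0,0,0,0,0.2]],
  ],
)

```text
time_s: 70.95
eef_pos: [0.5064, 0.0298, 0.1733]
eef_rot: [0.0, 0.682, 0.731, -0.0]
wrist_force: [-0.4, -0.7, -0.2]
opening: 0.603
```

```bash
python3 - <<'E'
from look import *
T,S=look("r17",bxT=(380,260,482,350),sT=7,bxS=(350,185,430,265),sS=8)
for c,n in((T,"fT.png"),(S,"fS.png")): save(c,n)
pickle.dump((T,S),open("c4.pkl","wb"))
E
```

```text
71.05 [0.5065 0.0293 0.1733] [ 0.     0.683  0.73  -0.   ] [-0.  -0.5 -0.4] 0.6
```

View pics/r17s.png

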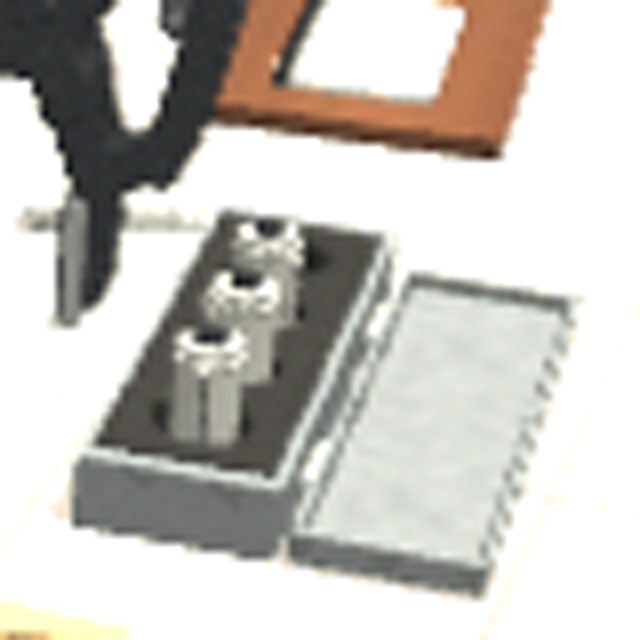

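View pics/r17t.png

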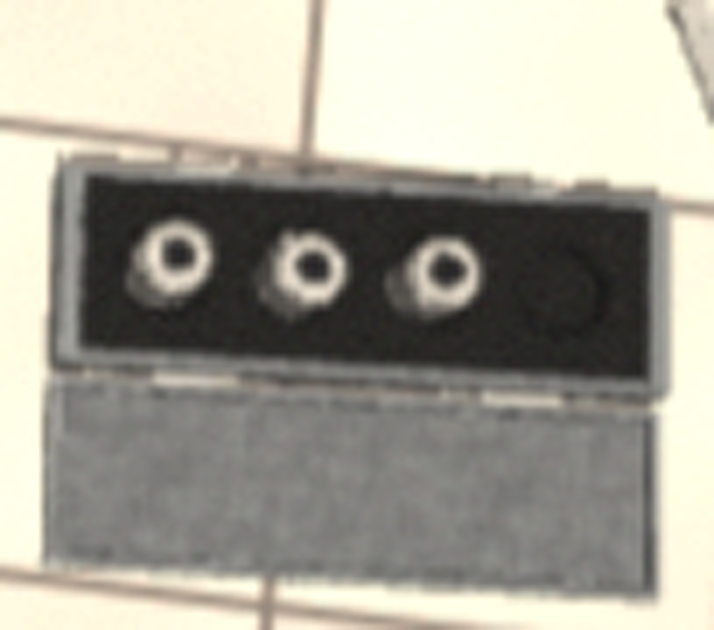

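View pics/fT.png

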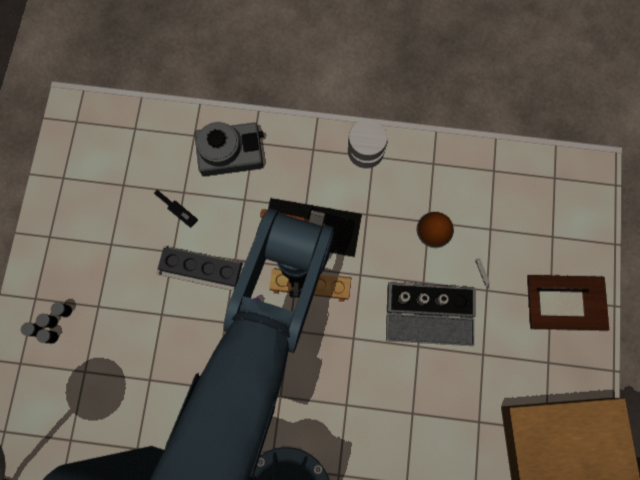

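View pics/fS.png

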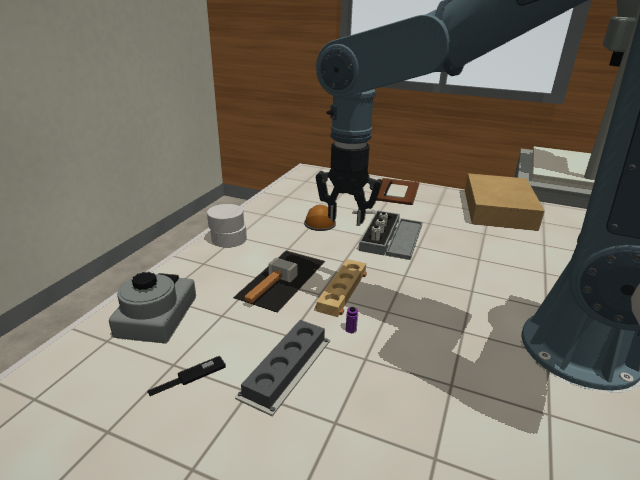

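```bash
python3 - <<'E'
from pd import *
T,S=pickle.load(open("c4.pkl","rb"))
t=[(178,256),(313,267),(446,270)]; s=[(210,334),(244,279),(270,227)]
for i in range(3):
    a=[380+(t[i][0]+.5)/7-.5,260+(t[i][1]+.5)/7-.5]; b=[350+(s[i][0]+.5)/8-.5,185+(s[i][1]+.5)/8-.5]
    X=tri(T,a,S,b)[0]; p=P["caseW"]; w=X[:2]-p[:2]; c,q=np.cos(p[2]),np.sin(p[2]); print(X.round(4),"case",round(c*w[0]+q*w[1],4),round(-q*w[0]+c*w[1],4))
for c0,c1,n in((T0,T,"T"),(S0,S,"S")):
    d=cv2.absdiff(c0["img"],c1["img"]).max(2)
    for nm,b in (("retr",(150,190,200,232) if n=="T" else (145,350,230,400)),("dome",(412,208,458,250) if n=="T" else (300,200,318,235)),("clip",(472,255,492,290) if n=="T" else (350,207,362,218))):
        print(n,nm,d[b[1]:b[3],b[0]:b[2]].max())
g=dict(S); g["img"]=cv2.convertScaleAbs(S["img"],alpha=1.0); save(g,"f2.png",(365,205,395,245),16)
E
```

```text
[ 0.5071 -0.2347  0.0638] case 0.0003 0.0724
[ 0.5089 -0.2827  0.0634] case -0.0011 0.0243
[ 0.5132 -0.3298  0.0632] case -0.0 -0.0229
T retr 6
T dome 6
T clip 5
S retr 5
S dome 6
S clip 182
```

View pics/f2.png

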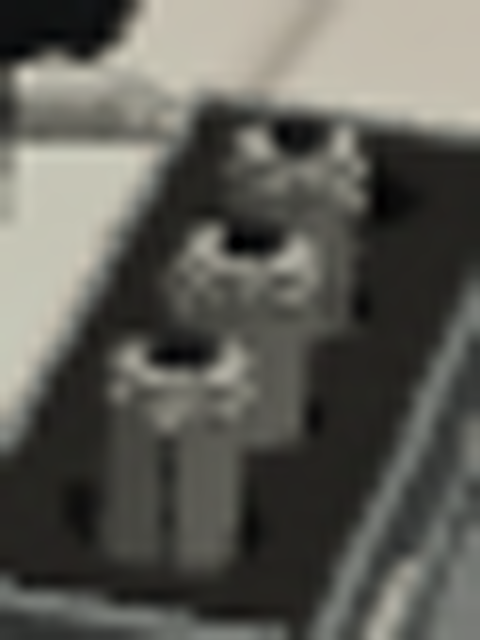

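```bash
python3 - <<'E'
from pd import *
T,S=pickle.load(open("c4.pkl","rb"))
d=dict(S); overlay(d,{"mat":P["mat"]},"f3.png",(230,240,330,315),7)
u,v=150+597/3.6-.5,180+155/3.6-.5
w=atz(T0,u,v,.039); m=P["mat"]; print(w, [np.cos(m[2])*(w[0]-m[0])+np.sin(m[2])*(w[1]-m[1]), -np.sin(m[2])*(w[0]-m[0])+np.cos(m[2])*(w[1]-m[1])])
E
```

```text
[0.67303167 0.01008762 0.039     ] [np.float64(0.0034157703960345388), np.float64(-0.009367427681593014)]
```

View pics/f3.png

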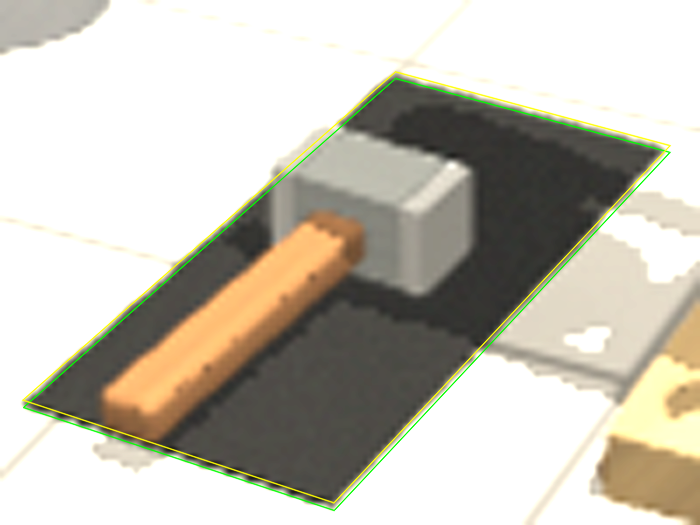

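```bash
python3 - <<'E'
from bench import *
print(hand_in()); print(get_obs()["time_s"])
E
```

```text
the job is handed in; nothing more can be done
None
the job is handed in; nothing more can be done
```

I stood the three chrome cartridges present (the purple look-alike was left alone) in the capping block and knocked all three caps home with the mallet. I then put the mallet back on its mat, packed the cartridges in the rental case and handed the job in; it reported no verdict.

**Last checks, all good:**
- **Cartridges:** each stands in a case well within about 1 mm of its centre. The cap tops measure 63–64 mm above the work surface against 65 mm expected, and no black neck shows on any of them.
- **Mallet:** its head is about 10 mm from the middle of the mat, lying on its side as the rules allow.
- **Bystanders:** the retriever, dome and clip show no change in the top picture. In the side picture the gripper hid part of the clip.
- **Time:** about 71 s of the 210 s allowed.

**What went wrong or disagreed:**
- **Gripper height:** in the pictures the fingertips stood about 20–25 mm higher than the reported tool height implies. I trusted the pictures.
- **First cap:** I pressed it home slowly with the mallet, which tilted the mallet in the grip. I gave it a fast tap afterwards and used fast taps for the other two.
- **Mallet set down twice:** after I first released it, it was found on its side with the head half off the mat, either knocked or toppled. I picked it up again and laid it in the middle before packing. I could not confirm that the first release already counted as step 3.

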